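Fold out the crank of a model lift and wind the model up to the gauge

TASK

First set the small plaster jaw model, teeth up, down into the matching cutout in the foam on the lift's table. Then fold the wheel's crank handle fully out, before the wheel is turned, and wind the wheel clockwise (as seen from the front) until the small point on the table's back edge is level with the pointed tip of the gauge rider, which stays where it is set. Leave the handle folded out and let go.

Things in the scene. Friction and masses are not known exactly. Their poses are not given: they have to be found in the camera images.
- stand: The lift, fixed: white housing on a grey foot 194 x 150 mm, sloping front with a crank wheel, table on top. Origin: underside; -x is its front (turned to the robot's left), y its left. The aluminium table (88 x 92 x 8 mm, top 200 mm above the worktop at the start) overhangs the back half of the wheel: a tool coming straight down on the handle meets it, so lean the tool to the lift's front (about 35 degrees).
- model_centre (a point): Small yellow plaster jaw model, the only one on the bench, 40 (x) x 47 (y) x 30 mm (z), about 60 g, loose, flat base down. This point is its centre, 15 mm above its base; z points up through the teeth. Grasp it across its 47 mm width (fingers on its +y and -y sides), because the finger notches of the cutout lie there.
- pocket_floor (a point): Centre of the floor of the cutout in the dark foam (76 x 80 mm) on the table; rises with it. x to the lift's back, y left, z up. Cutout 46 (x) x 53 (y) mm, 10 mm deep; the model fits with its x along or against this x, its centre then 15 mm above this point. In the +y and -y sides the foam is notched for fingers, 34 mm wide, down to the floor and out to the foam's edge.
- wheel_centre (a point): Centre of the wheel's front face (disc, 92 mm diameter). Frame does not turn with the wheel: z out of the face along its axis, 35 degrees off vertical to the front; x up the slope to the back, y left. At wheel angle q the handle's hinge is at [-34 cos q, 34 sin q, 18] mm here: at the bottom (front) at q = 0, then left, then up. Folded at q = 0 the handle lies along +x; folded out, along z.
- handle_grip (a point): On the axis of the handle's black grip, 36 mm from its hinge; x along the handle to its free end, y along the hinge. The grip, 16 mm in diameter, reaches 10 to 54 mm from the hinge and spins freely on its rod: one grasp holds for whole turns without turning the tool. Folded, 10 mm of air under it. Pinched from the sides along y it swivels between the fingers as it is folded out.
- handle (a joint): Fold angle of the crank handle: 0 = folded flat on the wheel, 1.571 = fully out, square to the wheel's face (stop). Starts at 0 to 0.25. A light friction hinge (0.04 N m) that stays where it is left.
- wheel (a joint): Turn of the wheel in rad, 0 at the start, growing clockwise as seen from the front, at most 9.42 (stop). One turn (6.283) raises the table by 30 mm. It takes about 0.1 N m (3 N at the handle) and stays where it is left.
- lift_table (a joint): Height of the table above its lowest position, m, 0 at the start, at most 0.045.
- table_tip (a point): Tip of the small dark cone, 12 mm long, on the back (+x) edge of the table; rises with the table.
- pointer_tip (a point): Tip of the dark cone on the gauge rider, a collar 20 mm in diameter on the steel post behind the table. It points forward at the table's edge, with an 8 mm gap between the tips when level; starts 16 to 38 mm above the table's tip. Friction (5 N) holds the rider.
There are look-alikes about, which are no part of the job. What is shaped like the part that bears model_centre but green or orange is not meant.

How it is judged:
By the outcome, as a careful person would: the job done as asked, in the order asked, and still so for the second after the job is handed in, with the robot touching nothing.
It also fails if it takes over 67 s, if anything falls off the work surface, if the arm or the gripper's body presses on something with over 40 N, if the wrist force passes 120 N, or if a joint passes its speed limit or range.

ROBOT

A 6-joint arm with a two-finger parallel gripper is mounted at the origin on a cart in front of the work surface, level with it; the furniture and walls round the work are solid. World frame = base frame: x ahead of the robot, y to its left, z up, the work surface at z = 0. Lengths are in m, angles in rad, forces in N, time in s.
With the tool pointing down it reaches from about 0.325 to 1 m from the base axis. Payload 5.1 kg.
Tool frame: the origin (TCP) lies midway between the tips of the shut fingers; the grasp point (between the pads) lies 19 mm behind it; x points along the fingers, y is the direction in which the jaws open and shut, and the axes are right-handed (so a half turn about x gives the same grasp; the last joint's range is limited). The gripper opens to 85 mm and grips with 20 to 120 N. Pads are 22 mm wide; open, the fingers measure 114 mm over their backs; the gripper's body (76 mm by 85 mm) begins 54 mm behind the grasp point. The pads swing forward as they close: fully open they stand 13 mm farther back than shut.
Start: joints at [-1.189, 0.124, 1.65, -0, 1.367, -0.083], TCP at [0.291, -0.581, 0.231] pointing down, gripper open.
Joint ranges: [-2.61, 2.61], [-1.02, 2.33], [0.03, 2.71], [-1.35, 4.49], [0.32, 2.68], [-2.91, 2.91]. Speed limits (rad/s): [2.57, 2.57, 3.14, 3.14, 3.14, 3.14].

INTERFACE

Orientations are given as a rotation vector (axis times angle).
In Python, from station import observe, read_camera, camera_params, hand_in, spot_in gives the robot as it stands. The module is installed in compiled form; this text tells all that it offers.
- The arm moves only by the shell command python3 -m jog 'ROWS' [FORCE]. ROWS is JSON, a list of rows, each an object of numbers: "rx", "ry", "rz": the turn, a rotation vector about the tool's x, y, z in degrees; "tx", "ty", "tz": the shift along the tool's x, y, z in m; "jaw": the gripper command: -1 is shut, 1 is fully open, values between are in proportion. In form: [{"rx": .., "ry": .., "rz": .., "tx": .., "ty": .., "tz": .., "jaw": ..}, ...]. A call has 1 to 8 rows; each row shifts and turns the pose as measured when the row begins, along the tool's axes as they then stand; what a row does not reach is not made up. A row lasts 1/12 s, in which the tool goes at most 41.7 mm and 7.16 degrees, less where a joint would pass 70% of its speed; a pose out of reach is approached as far as the arm can. A call is refused whole if a number of a shift passes 0.0417 or a number of a turn 7.16, either way. A call with a gripper value outside its range is refused whole. The fingers move at their own pace and stop on an object; FORCE is the grip in N (left out, the last holds). Time passes only in rows, so rows that do not move let the fingers close. It gives the time, the measured TCP pose, the force and the opening at its end, in the units of the state.
- observe(): the state, without advancing time (a new reading comes with each control period).
- read_camera(name): name is "side" or "top"; returns the picture (384x512x3 uint8, blue, green, red); there is no depth.
- camera_params(name): a dict with "mtx" (3x3 intrinsics, pixels), "k1" (the pictures are not rectified: a ray, as slopes to the right and down, at radius r is drawn at 1 + k1 r^2 times it, then the intrinsics apply), "camera_from_world" (4x4, takes a point from world to camera coordinates). Camera axes: x right, y down, z forward; pixel columns grow to the right and rows downward; lengths in m; the calibration is good to about 2 mm. A picture is of the moment at which its call begins. camera_params takes no time and is no camera call.
- hand_in(): hands the job in, once; it reports no verdict.
Trained networks look in the newest picture that a camera, given by its name, has taken for a name from the list of things; names that differ only in an ending like _2 or _b are one class to them, and where a whole thing is asked for, a point or a joint stands for the part that bears it (a point fixed in the world has none). Each returns a list of dicts, best first, with "confidence" (0 to 1); they miss things now and then, are a little off and sometimes report something else, mostly with a low value. They report only what shows in the picture. A call takes as long as a camera call. They do not tell look-alikes from the thing itself.
- spot_in(camera, thing): "at" ([x, y, z] in m, in world coordinates, good to about 4 mm: the middle of the surface that is visible of it).
The state is a dict: "t": time; "joint_pos": joint angles; "joint_vel": joint speeds; "effort": joint torques, N m; "tcp_pos": TCP position; "eef_rot": TCP orientation; "contact_force": force on the tool from outside, world axes, zero at the start; "torque": the same for the moment, N m; "opening": finger opening in m.
Only numpy, scipy, OpenCV 4.12 (cv2) and the standard library are available. Lean on these libraries where they do the work, as an engineer would, in place of code of your own. Each camera call takes 0.05 s, during which the arm holds its last target.

## Working session

There is one attempt and no reset: what is moved stays moved. The work goes in short steps, Python scripts to look and compute and a shell command to move; the robot and the scene stay as the last step left them, time stands still between calls to the robot, and variables do not carry over. Pictures are saved under pics/ and viewed, and the job is handed in when it is done.

```bash
mkdir -p pics; ls; cat > h.py <<'E'
import numpy as np, cv2
from scipy.spatial.transform import Rotation as R
from station import *
def snap(c,n):
    im=read_camera(c); cv2.imwrite(f'pics/{n}.png',im); return im
def proj(c,p):
    P=camera_params(c);M=np.array(P['camera_from_world']);q=M[:3,:3]@np.array(p)+M[:3,3]
    s=q[:2]/q[2]; s=s*(1+P['k1']*(s@s)); K=np.array(P['mtx']); return (K@[s[0],s[1],1])[:2]
def ray(c,uv):
    P=camera_params(c);M=np.array(P['camera_from_world']);K=np.array(P['mtx'])
    d=(np.linalg.inv(K)@[uv[0],uv[1],1])[:2]; s=d.copy()
    for _ in range(30): s=d/(1+P['k1']*(s@s))
    v=M[:3,:3].T@np.array([s[0],s[1],1]); o=-M[:3,:3].T@M[:3,3]; return o,v/np.linalg.norm(v)
def onz(c,uv,z):
    o,v=ray(c,uv); return o+v*(z-o[2])/v[2]
def tri(uv1,uv2,c1='side',c2='top'):
    o1,a=ray(c1,uv1);o2,b=ray(c2,uv2)
    t=np.linalg.lstsq(np.c_[a,-b],o2-o1,rcond=None)[0]
    p,q=o1+t[0]*a,o2+t[1]*b; return (p+q)/2,np.linalg.norm(p-q)
def tool():
    s=observe(); return np.array(s['tcp_pos']),R.from_rotvec(s['eef_rot']).as_matrix(),s
E
python3 - <<'E'
from h import *
np.set_printoptions(precision=4,suppress=True)
snap('side','s0');snap('top','t0')
for c in('side','top'):
    P=camera_params(c);M=np.array(P['camera_from_world']);print(c,-M[:3,:3].T@M[:3,3],M[2,:3],P['mtx'],P['k1'])
    for th in('stand','model_centre','pocket_floor','wheel_centre','handle_grip','table_tip','pointer_tip'):
        print(th,[(np.round(d['at'],4).tolist(),round(d['confidence'],2)) for d in spot_in(c,th)][:4])
p,M,s=tool();print(p,M,s['t'],s['opening'])
E
```

```text
pics
side [-0.0518  0.5767  0.5564] [ 0.719  -0.4856 -0.4972] [[390.2293   0.     255.6474]
 [  0.     390.2293 191.6451]
 [  0.       0.       1.    ]] -0.06111749719154041
stand [([0.5367, 0.0269, 0.0775], 0.59)]
model_centre [([0.5865, 0.1987, 0.0183], 0.86), ([0.563, 0.3514, 0.0189], 0.59), ([0.5011, 0.2704, 0.018], 0.55)]
pocket_floor [([0.5557, 0.0195, 0.2088], 0.76)]
wheel_centre [([0.5234, 0.0535, 0.0579], 0.77)]
handle_grip [([0.5263, 0.0742, 0.0822], 0.48)]
table_tip [([0.5554, 0.0137, 0.2081], 0.79)]
pointer_tip [([0.5743, -0.0675, 0.2212], 0.59), ([0.5296, 0.0761, 0.0822], 0.27)]
top [0.4971 0.1591 0.9966] [ 0.0519 -0.0385 -0.9979] [[386.1275   0.     261.0799]
 [  0.     386.1275 192.592 ]
 [  0.       0.       1.    ]] -0.09327718947336099
stand [([0.5545, 0.0266, 0.0738], 0.97)]
model_centre [([0.5128, 0.2577, 0.0241], 0.71), ([0.5693, 0.3497, 0.0189], 0.61), ([0.5926, 0.1918, 0.0238], 0.47), ([0.531, 0.0674, 0.0817], 0.15)]
pocket_floor [([0.5586, 0.0147, 0.2046], 0.97)]
wheel_centre [([0.5319, 0.0569, 0.0617], 0.96)]
handle_grip [([0.531, 0.069, 0.0897], 0.47)]
table_tip [([0.562, 0.0157, 0.1986], 0.84)]
pointer_tip []
[ 0.2914 -0.581   0.2314] [[ 0.0001  0.4482 -0.8939]
 [-0.     -0.8939 -0.4482]
 [-1.      0.     -0.    ]] 0.8 0.08516158720870325
```

```bash
python3 - <<'E'
import cv2
for n in('s0','t0'):
    im=cv2.imread(f'pics/{n}.png'); cv2.imwrite(f'pics/{n}b.png',cv2.resize(im,(800,600),interpolation=cv2.INTER_CUBIC))
im=cv2.imread('pics/t0.png')[130:260,150:340];cv2.imwrite('pics/t0c.png',cv2.resize(im,None,fx=4,fy=4,interpolation=cv2.INTER_CUBIC))
im=cv2.imread('pics/s0.png')[110:250,200:390];cv2.imwrite('pics/s0c.png',cv2.resize(im,None,fx=4,fy=4,interpolation=cv2.INTER_CUBIC))
E
```

```text
(no output)
```

View pics/s0b.png

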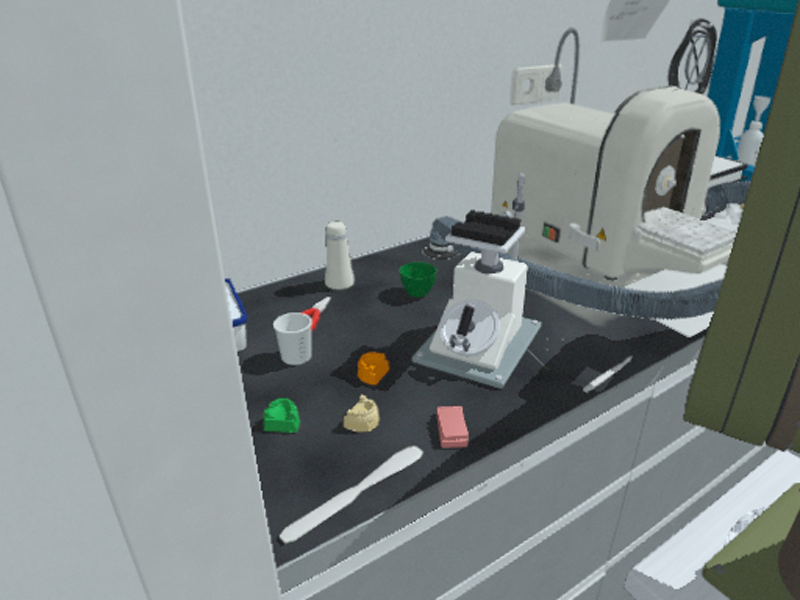

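View pics/t0b.png

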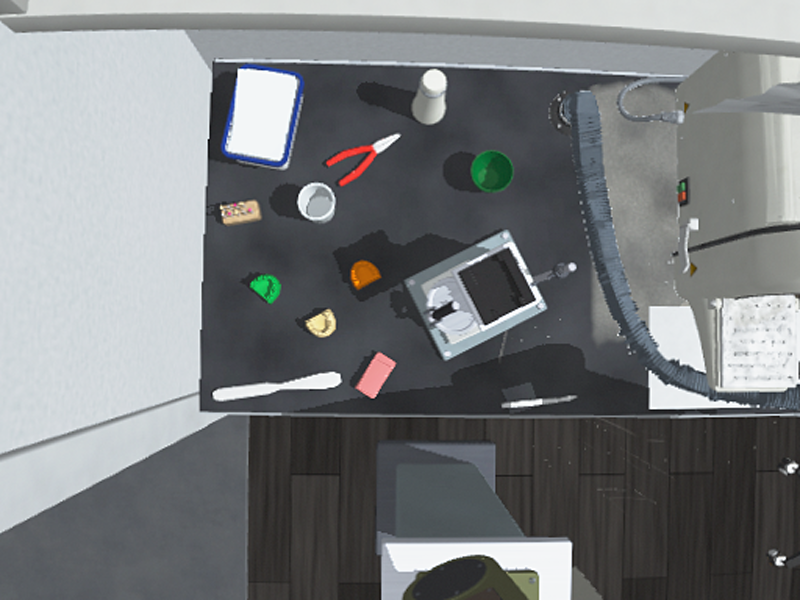

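View pics/t0c.png

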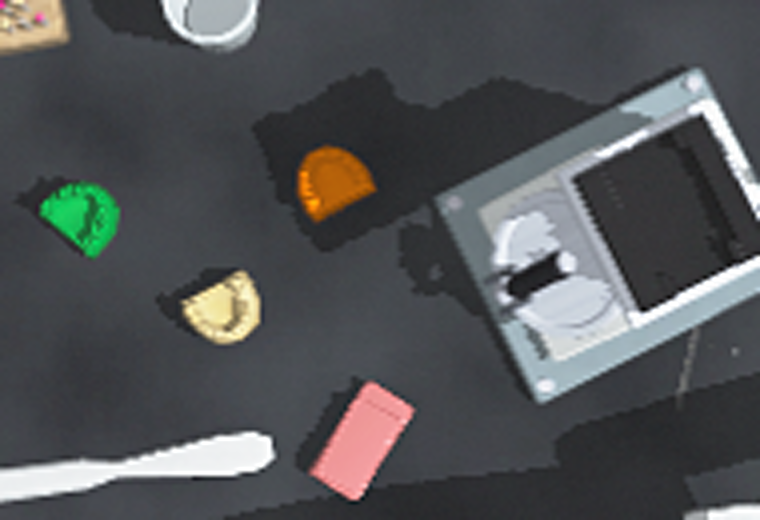

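View pics/s0c.png

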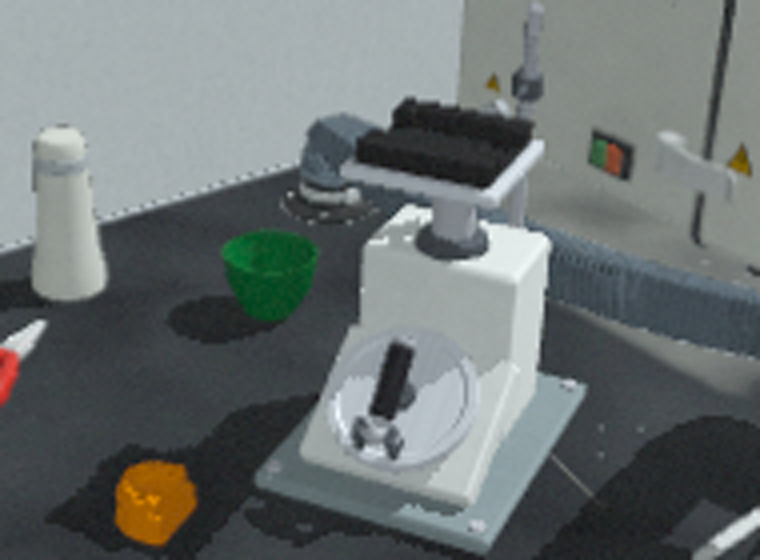

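```bash
python3 - <<'E'
import cv2,numpy as np
t=cv2.imread('pics/t0.png');s=cv2.imread('pics/s0.png')
cv2.imwrite('pics/t0d.png',cv2.resize(t[140:235,255:375],None,fx=6,fy=6,interpolation=cv2.INTER_CUBIC))
cv2.imwrite('pics/s0d.png',cv2.resize(s[105:165,280:380],None,fx=8,fy=8,interpolation=cv2.INTER_CUBIC))
cv2.imwrite('pics/s0e.png',cv2.resize(s[185:250,260:350],None,fx=8,fy=8,interpolation=cv2.INTER_CUBIC))
a=cv2.resize(t[190:226,190:222],None,fx=12,fy=12,interpolation=cv2.INTER_CUBIC);b=cv2.resize(s[246:282,214:250],None,fx=12,fy=12,interpolation=cv2.INTER_CUBIC)
cv2.imwrite('pics/m0.png',np.hstack([a[:432],b[:432]])[:600,:800])
E
```

```text
(no output)
```

View pics/t0d.png

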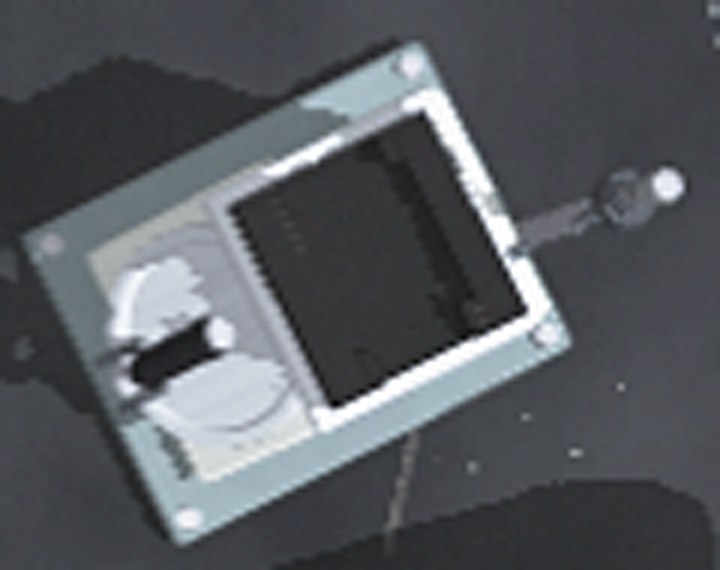

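View pics/s0d.png

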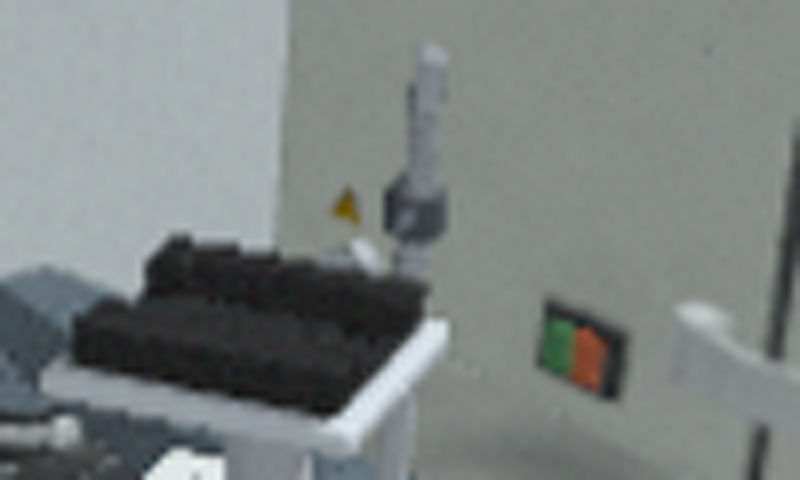

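View pics/s0e.png

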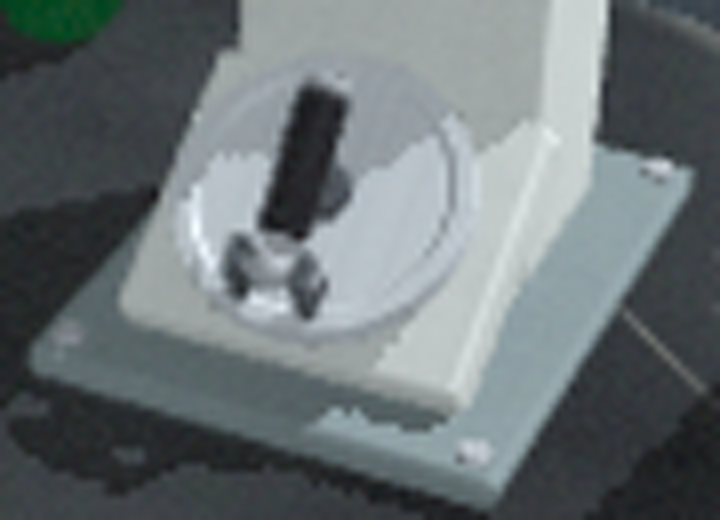

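View pics/m0.png

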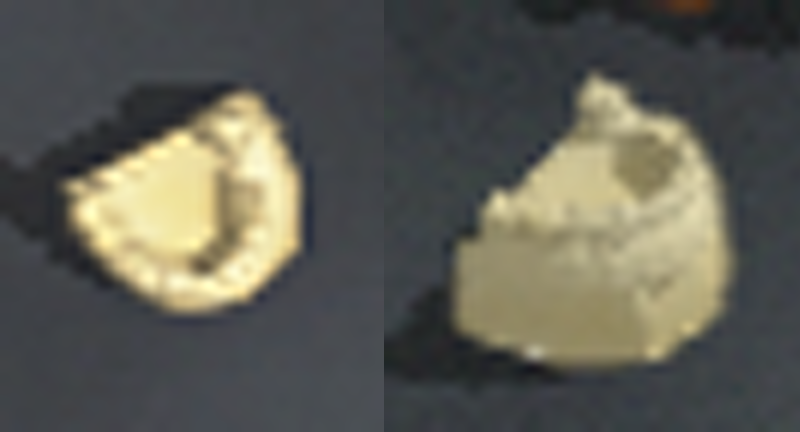

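```bash
python3 - <<'E'
from h import *
np.set_printoptions(precision=4,suppress=True)
def T(a): return np.array(a)/6+[255-.4,140-.4]
tc=np.array([onz('top',T(a),.2) for a in[(208,208),(322,432),(556,316),(437,88)]])
fc=np.array([onz('top',T(a),.010) for a in[(22,240),(180,545),(572,345),(420,42)]])
fo=np.array([onz('top',T(a),.215) for a in[(230,208),(333,408),(528,312),(425,110)]])
for n,c in(('table',tc),('foot',fc),('foam',fo)):
    print(n,c.mean(0),[np.linalg.norm(c[i]-c[(i+1)%4]) for i in range(4)])
    x=(c[2]+c[3]-c[0]-c[1]);print('yaw x',np.degrees(np.arctan2(x[1],x[0])), 'from y',np.degrees(np.arctan2(*( (c[0]+c[3]-c[1]-c[2])[[1,0]])))-90)
im=cv2.imread('pics/t0.png')[190:226,190:222]
hsv=cv2.cvtColor(im,cv2.COLOR_BGR2HSV);m=((hsv[...,0]>12)&(hsv[...,0]<35)&(hsv[...,1]>50)&(hsv[...,2]>110)).astype(np.uint8)
print(m.sum()); cs=max(cv2.findContours(m,0,1)[0],key=len)[:,0]+[190,190]
w=np.array([onz('top',u,.018)[:2] for u in cs.astype(float)])
r=cv2.minAreaRect(w.astype(np.float32)*1000);print(r, cv2.boxPoints(r))
for p in w: print(p,end=' ')
E
```

```text
table [0.5604 0.0095 0.2   ] [np.float64(0.08699684273770533), np.float64(0.09207142093204872), np.float64(0.08988570596364148), np.float64(0.09132794257759363)]
yaw x -62.28649815826256 from y -62.052130989915796
foot [0.5614 0.0089 0.01  ] [np.float64(0.14653974204653053), np.float64(0.1908450874581823), np.float64(0.14680369215253927), np.float64(0.19334235553859616)]
yaw x -62.51702034789145 from y -62.28119674249403
foam [0.5597 0.013  0.215 ] [np.float64(0.07645055442577853), np.float64(0.07516866999271912), np.float64(0.07767979603335096), np.float64(0.0756111323737577)]
yaw x -62.83425789550322 from y -62.197044185755104
235
((507.6508483886719, 260.14068603515625), (38.035987854003906, 45.375099182128906), 29.318382263183594) [[479.9596 270.6099]
 [502.178  231.0467]
 [535.3421 249.6715]
 [513.1237 289.2346]]
[0.5321 0.2555] [0.5295 0.258 ] [0.5269 0.2604] [0.5244 0.2629] [0.5243 0.2654] [0.5243 0.2679] [0.5217 0.2704] [0.5217 0.2729] [0.5191 0.2754] [0.5191 0.2779] [0.5165 0.2804] [0.5139 0.2829] [0.5139 0.2854] [0.5139 0.2879] [0.5114 0.2853] [0.5088 0.2853] [0.5063 0.2852] [0.5038 0.2827] [0.5013 0.2826] [0.4988 0.28  ] [0.4964 0.2775] [0.4939 0.2749] [0.4939 0.2724] [0.4914 0.2698] [0.489  0.2672] [0.489  0.2647] [0.489  0.2622] [0.4891 0.2596] [0.4891 0.2571] [0.4892 0.2546] [0.4917 0.2521] [0.4917 0.2496] [0.4943 0.2471] [0.4969 0.2447] [0.4994 0.2422] [0.502  0.2397] [0.5045 0.2398] [0.507  0.2398] [0.5096 0.2399] [0.5121 0.2399] [0.5146 0.24  ] [0.5171 0.24  ] [0.5196 0.2426] [0.5222 0.2427] [0.5247 0.2452] [0.5272 0.2453] [0.5297 0.2479] [0.5322 0.2479] [0.5322 0.2504] [0.5321 0.253 ]
```

```bash
python3 - <<'E'
from h import *
t=cv2.imread('pics/t0.png');s=cv2.imread('pics/s0.png')
def enh(a,g=.45): return (255*(a/255.)**g).astype(np.uint8)
a=enh(cv2.resize(t[155:192,325:375],None,fx=15,fy=15,interpolation=cv2.INTER_NEAREST));cv2.imwrite('pics/e1.png',a)
b=enh(cv2.resize(s[105:160,285:345],None,fx=10,fy=10,interpolation=cv2.INTER_NEAREST));cv2.imwrite('pics/e2.png',b)
# fit check in side: project table corners, foot, model box
c=np.array([.5602,.0098,0]);y=np.radians(-62.3);sx=np.array([np.cos(y),np.sin(y),0]);sy=np.array([-sx[1],sx[0],0])
v=cv2.resize(s,None,fx=4,fy=4,interpolation=cv2.INTER_CUBIC)
def quad(c0,X,Y,a,b,z,col):
    P=np.array([proj('side',c0+X*i*a/2+Y*j*b/2+[0,0,z]) for i,j in((-1,-1),(1,-1),(1,1),(-1,1))])
    cv2.polylines(v,[np.int32((P+.5)*4)],True,col,1)
quad(c,sx,sy,.088,.092,.2,(0,0,255));quad(c,sx,sy,.194,.150,.01,(0,255,0))
m=np.array([.508,.261,0]);y=np.radians(28.5);mx=np.array([np.cos(y),np.sin(y),0]);my=np.array([-mx[1],mx[0],0])
quad(m,mx,my,.04,.047,0,(255,0,0));quad(m,mx,my,.04,.047,.03,(255,0,255))
cv2.imwrite('pics/ov.png',v[440:1130,850:1500][::1,::1][:600])
cv2.imwrite('pics/ov2.png',v[960:1130,840:1020].repeat(3,0).repeat(3,1))
E
```

```text
(no output)
```

View pics/e1.png

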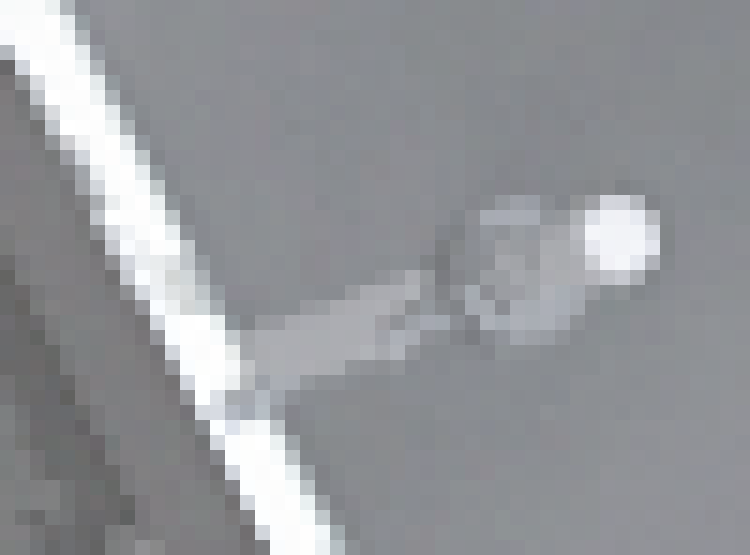

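View pics/e2.png

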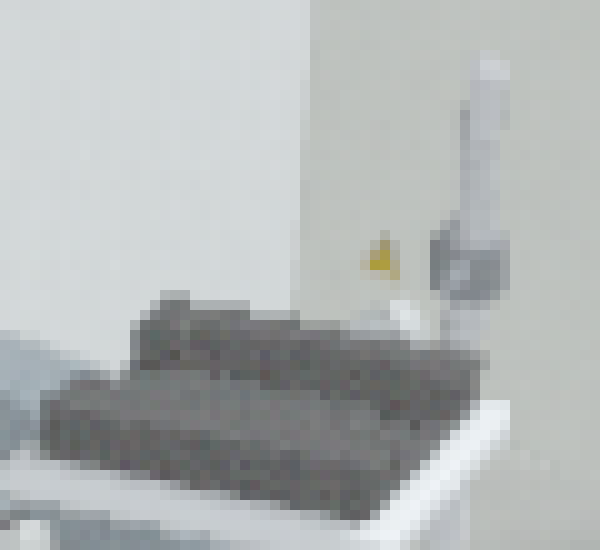

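View pics/ov.png

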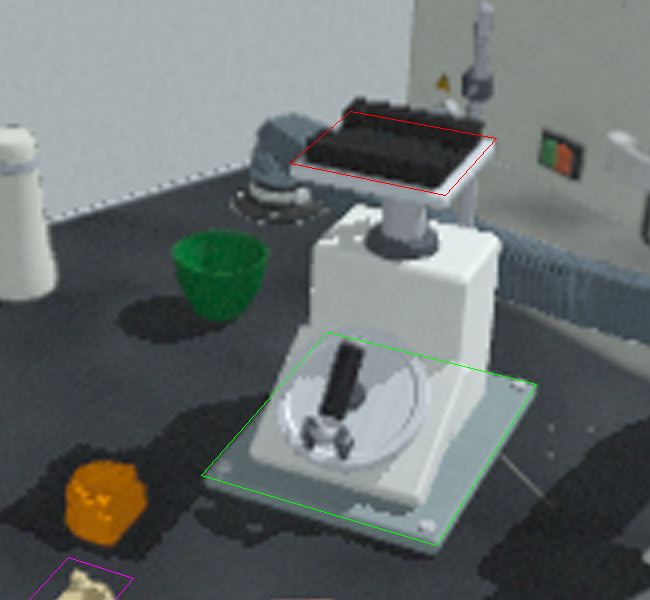

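View pics/ov2.png

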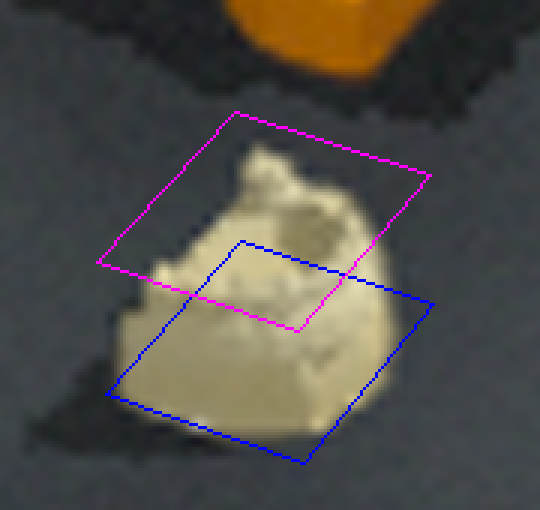

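```bash
python3 -m jog '[{"tx":-0.012,"ty":-0.027,"tz":-0.026,"jaw":1},{"tx":-0.012,"ty":-0.027,"tz":-0.026},{"tx":-0.012,"ty":-0.027,"tz":-0.026},{"tx":-0.012,"ty":-0.027,"tz":-0.026},{"tx":-0.012,"ty":-0.027,"tz":-0.026},{"tx":-0.005,"ty":-0.029,"tz":-0.026},{"ty":-0.029,"tz":-0.026},{"ty":-0.029,"tz":-0.026}]'
```

```text
$[0]: bad value
```

```bash
python3 -m jog '[{"rx":0,"ry":0,"rz":0,"tx":-0.012,"ty":-0.027,"tz":-0.026,"jaw":1},{"rx":0,"ry":0,"rz":0,"tx":-0.012,"ty":-0.027,"tz":-0.026,"jaw":1},{"rx":0,"ry":0,"rz":0,"tx":-0.012,"ty":-0.027,"tz":-0.026,"jaw":1},{"rx":0,"ry":0,"rz":0,"tx":-0.012,"ty":-0.027,"tz":-0.026,"jaw":1},{"rx":0,"ry":0,"rz":0,"tx":-0.012,"ty":-0.027,"tz":-0.026,"jaw":1},{"rx":0,"ry":0,"rz":0,"tx":-0.005,"ty":-0.029,"tz":-0.026,"jaw":1},{"rx":0,"ry":0,"rz":0,"tx":0,"ty":-0.029,"tz":-0.026,"jaw":1},{"rx":0,"ry":0,"rz":0,"tx":0,"ty":-0.029,"tz":-0.026,"jaw":1}]'
```

```text
t: 1.47
tcp_pos: [0.3787, -0.2842, 0.2971]
eef_rot: [1.972, 0.456, -1.971]
contact_force: [1.5, -0.2, -0.1]
opening: 0.0855
```

```bash
python3 -m jog '[{"rx":0,"ry":0,"rz":0,"tx":0,"ty":-0.037,"tz":-0.017,"jaw":1},{"rx":0,"ry":0,"rz":0,"tx":0,"ty":-0.037,"tz":-0.017,"jaw":1},{"rx":0,"ry":0,"rz":0,"tx":0,"ty":-0.037,"tz":-0.017,"jaw":1},{"rx":0,"ry":0,"rz":0,"tx":0,"ty":-0.037,"tz":-0.017,"jaw":1},{"rx":0,"ry":0,"rz":0,"tx":0,"ty":-0.037,"tz":-0.017,"jaw":1},{"rx":0,"ry":0,"rz":0,"tx":0,"ty":-0.037,"tz":-0.017,"jaw":1},{"rx":0,"ry":0,"rz":0,"tx":0,"ty":-0.037,"tz":-0.017,"jaw":1},{"rx":0,"ry":0,"rz":0,"tx":0,"ty":-0.035,"tz":-0.02,"jaw":1}]'
cat >> h.py <<'E'
def go(p,yaw=None):
    "print shift in tool axes to world point p, and rx to yaw of tool y"
    q,M,s=tool(); print('shift tool',np.round(M.T@(np.array(p)-q),4),'dist',np.linalg.norm(np.array(p)-q),'yaw y',np.degrees(np.arctan2(M[1,1],M[0,1])),'q',np.round(s['joint_pos'],2),'F',np.round(s['contact_force'],1),'t',s['t'],s['opening'])
E
python3 -c "
from h import *
go([.508,.261,.10])"
```

```text
t: 2.13
tcp_pos: [0.3734, 0.0492, 0.3006]
eef_rot: [1.984, 0.446, -1.961]
contact_force: [1.6, -0.3, 0.2]
opening: 0.085
shift tool [ 0.2023 -0.1337 -0.2107] dist 0.32127546011260255 yaw y -64.38304470317122 q [-0.01 -0.57  2.12  0.    1.58  1.11] F [ 1.6 -0.3  0.2] t 2.1333 0.08503742773828366
```

```bash
python3 -m jog '[{"rx":-3,"ry":0,"rz":0,"tx":0.02,"ty":-0.018,"tz":-0.028,"jaw":1},{"rx":0,"ry":0,"rz":0,"tx":0.02,"ty":-0.018,"tz":-0.028,"jaw":1},{"rx":0,"ry":0,"rz":0,"tx":0.025,"ty":-0.018,"tz":-0.027,"jaw":1},{"rx":0,"ry":0,"rz":0,"tx":0.025,"ty":-0.018,"tz":-0.027,"jaw":1},{"rx":0,"ry":0,"rz":0,"tx":0.025,"ty":-0.018,"tz":-0.027,"jaw":1},{"rx":0,"ry":0,"rz":0,"tx":0.027,"ty":-0.018,"tz":-0.025,"jaw":1},{"rx":0,"ry":0,"rz":0,"tx":0.027,"ty":-0.018,"tz":-0.025,"jaw":1},{"rx":0,"ry":0,"rz":0,"tx":0.02,"ty":-0.005,"tz":-0.015,"jaw":1}]'
python3 -c "
from h import *
go([.508,.261,.003])
snap('top','t1');snap('side','s1')
v=cv2.imread('pics/t1.png')[170:250,170:270];w=cv2.imread('pics/s1.png')[220:300,190:290]
cv2.imwrite('pics/v1.png',cv2.resize(np.hstack([v,w]),None,fx=4,fy=4,interpolation=cv2.INTER_CUBIC))
for c in('top','side'): print([(np.round(d['at'],4).tolist(),round(d['confidence'],2)) for d in spot_in(c,'model_centre')])
"
```

```text
t: 2.8
tcp_pos: [0.497, 0.2774, 0.1231]
eef_rot: [1.972, 0.504, -1.89]
contact_force: [-0.4, -0.0, -0.2]
opening: 0.0854
shift tool [0.1204 0.018  0.0031] dist 0.12173148354935015 yaw y -60.55638292692224 q [ 0.42  0.02  1.95 -0.01  1.13  1.48] F [-0.4 -0.  -0.2] t 2.8 0.08540853161532469
[([0.5904, 0.1945, 0.0202], 0.79), ([0.572, 0.3535, 0.0192], 0.78)]
[([0.5644, 0.3535, 0.0177], 0.91), ([0.5865, 0.1992, 0.0178], 0.87), ([0.4982, 0.2704, 0.019], 0.59)]
```

View pics/v1.png

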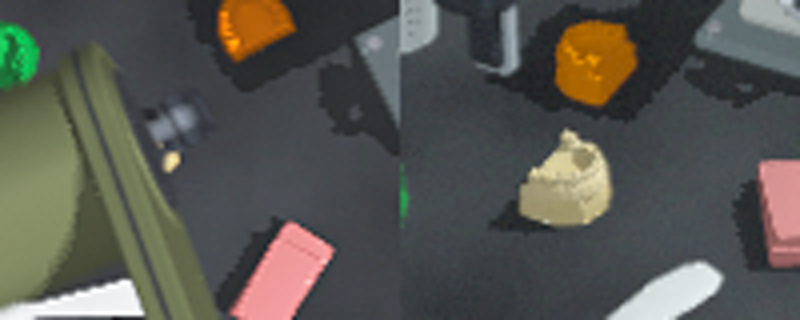

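```bash
python3 -m jog '[{"rx":0.9,"ry":0,"rz":0,"tx":0.03,"ty":0.018,"tz":0.003,"jaw":1},{"rx":0,"ry":0,"rz":0,"tx":0.04,"ty":0,"tz":0,"jaw":1},{"rx":0,"ry":0,"rz":0,"tx":0.025,"ty":0,"tz":0,"jaw":1}]'
python3 -c "
from h import *
go([.508,.261,.003])
snap('side','s2')
w=cv2.imread('pics/s2.png')[200:300,180:290]
cv2.imwrite('pics/v2.png',cv2.resize(w,None,fx=6,fy=6,interpolation=cv2.INTER_CUBIC))
"
```

```text
t: 3.25
tcp_pos: [0.5168, 0.2596, 0.0434]
eef_rot: [2.011, 0.489, -1.875]
contact_force: [-0.6, -0.5, -0.9]
opening: 0.0853
shift tool [ 0.0398 -0.0061  0.0097] dist 0.041398763057034334 yaw y -61.674694979881394 q [ 0.38  0.12  1.99 -0.01  0.96  1.46] F [-0.6 -0.5 -0.9] t 3.25 0.08532989708968038
```

View pics/v2.png

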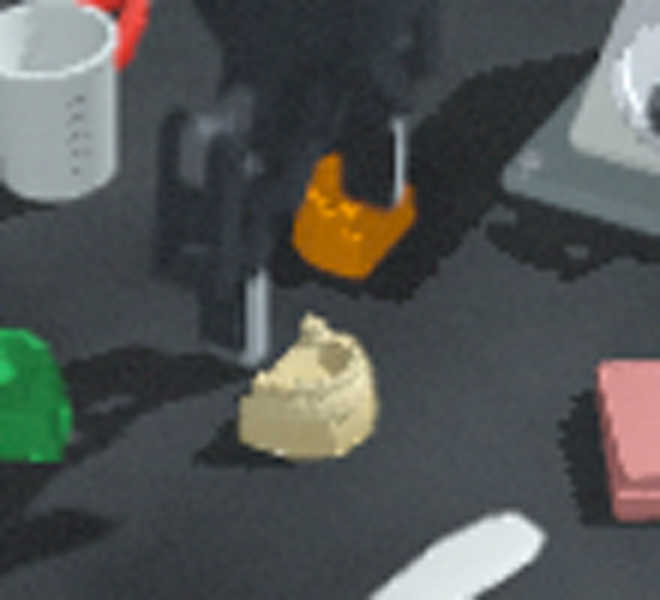

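```bash
python3 -m jog '[{"rx":0,"ry":0,"rz":0,"tx":0.0,"ty":-0.006,"tz":0.010,"jaw":1}]'
python3 -c "
from h import *
go([.508,.261,.003]);print(tool()[1])
"
```

```text
t: 3.38
tcp_pos: [0.5042, 0.2578, 0.0397]
eef_rot: [2.007, 0.486, -1.881]
contact_force: [0.2, 0.1, 1.0]
opening: 0.0852
shift tool [ 0.0369 -0.0017 -0.0026] dist 0.03699998236704543 yaw y -61.812179070084845 q [ 0.38  0.11  2.02 -0.01  0.96  1.47] F [0.2 0.1 1. ] t 3.3833 0.08515010138068148
[[ 0.06183833  0.47228497 -0.87927409]
 [ 0.01250224 -0.88125751 -0.47247106]
 [-0.99800787  0.01822392 -0.06040011]]
```

```bash
cat >> h.py <<'E'
def orient(xd,yd):
    "rotation (deg, tool axes) still needed so that tool x -> xd, tool y -> yd"
    xd=np.array(xd,float);xd/=np.linalg.norm(xd);yd=np.array(yd,float);yd-=xd*(xd@yd);yd/=np.linalg.norm(yd)
    W=np.c_[xd,yd,np.cross(xd,yd)];_,M,_=tool();print('turn tool',np.round(np.degrees(R.from_matrix(M.T@W).as_rotvec()),2));return W
def yw(a): a=np.radians(a);return [np.cos(a),np.sin(a),0]
E
python3 -c "
from h import *
orient([0,0,-1],yw(-61.5))"
```

```text
turn tool [-0.28 -3.46 -1.05]
```

```bash
python3 -m jog '[{"rx":-0.3,"ry":-3.5,"rz":-1,"tx":0.018,"ty":-0.002,"tz":-0.002,"jaw":1},{"rx":0,"ry":0,"rz":0,"tx":0.0,"ty":0,"tz":0,"jaw":1}]'
python3 -c "
from h import *
go([.508,.261,.003]);orient([0,0,-1],yw(-61.5))
"
```

```text
t: 3.55
tcp_pos: [0.5039, 0.2589, 0.0239]
eef_rot: [1.94, 0.491, -1.946]
contact_force: [-1.3, -0.9, 0.5]
opening: 0.0855
shift tool [ 0.0209  0.0001 -0.0047] dist 0.02140106306366046 yaw y -61.56830284429929 q [ 0.38  0.16  1.98 -0.    1.    1.46] F [-1.3 -0.9  0.5] t 3.55 0.08547477108213344
turn tool [-0.07  0.19 -0.01]
```

```bash
python3 -m jog '[{"rx":0,"ry":0,"rz":0,"tx":0.012,"ty":0,"tz":-0.005,"jaw":1},{"rx":0,"ry":0,"rz":0,"tx":0.008,"ty":0,"tz":0,"jaw":1},{"rx":0,"ry":0,"rz":0,"tx":0,"ty":0,"tz":0,"jaw":0.4}]' 30
python3 -c "
from h import *
go([.508,.261,.003]);orient([0,0,-1],yw(-61.5))
snap('side','s3')
w=cv2.imread('pics/s3.png')[200:300,180:290]
cv2.imwrite('pics/v3.png',cv2.resize(w,None,fx=6,fy=6,interpolation=cv2.INTER_CUBIC))
"
```

```text
t: 3.8
tcp_pos: [0.5122, 0.261, 0.0112]
eef_rot: [1.953, 0.49, -1.937]
contact_force: [-0.1, 0.6, 0.2]
opening: 0.0755
shift tool [ 0.0082 -0.002   0.0038] dist 0.009223647196190109 yaw y -61.70718683498034 q [ 0.38  0.19  1.97 -0.    0.96  1.46] F [-0.1  0.6  0.2] t 3.8 0.07553317358941218
turn tool [-0.21 -0.45 -0.12]
```

View pics/v3.png

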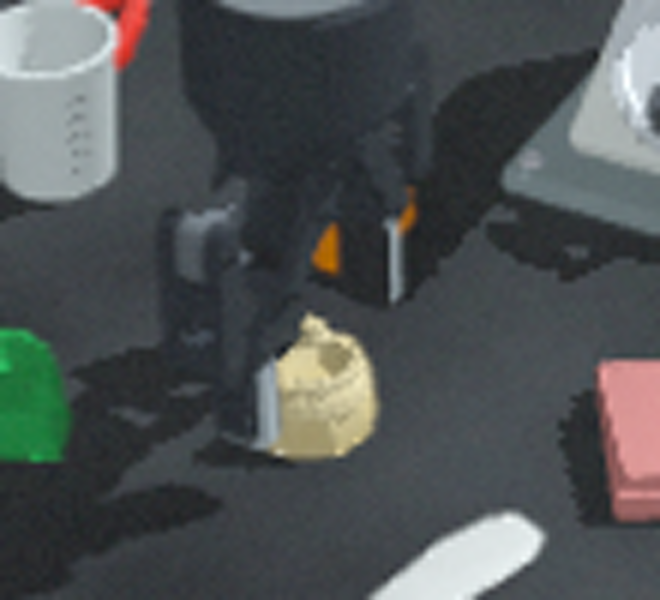

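```bash
python3 -m jog '[{"rx":-0.2,"ry":-0.4,"rz":0,"tx":0.008,"ty":-0.002,"tz":0.004,"jaw":0.4},{"rx":0,"ry":0,"rz":0,"tx":0,"ty":0,"tz":0,"jaw":0.4}]'
python3 -c "
from h import *
go([.508,.261,.003]);orient([0,0,-1],yw(-61.5))
"
```

```text
t: 4.02
tcp_pos: [0.5096, 0.2614, 0.0072]
eef_rot: [1.95, 0.492, -1.935]
contact_force: [-0.9, -0.3, -0.9]
opening: 0.0596
shift tool [ 0.0042 -0.0005  0.0016] dist 0.004490859618996436 yaw y -61.5208598216108 q [ 0.38  0.2   1.98 -0.    0.96  1.46] F [-0.9 -0.3 -0.9] t 4.0167 0.0596204065020007
turn tool [-0.02 -0.41 -0.17]
```

```bash
python3 -m jog '[{"rx":0,"ry":-0.4,"rz":0,"tx":0.005,"ty":0,"tz":0.0015,"jaw":0.2},{"rx":0,"ry":0,"rz":0,"tx":0,"ty":0,"tz":0,"jaw":-0.2},{"rx":0,"ry":0,"rz":0,"tx":0,"ty":0,"tz":0,"jaw":-1},{"rx":0,"ry":0,"rz":0,"tx":0,"ty":0,"tz":0,"jaw":-1},{"rx":0,"ry":0,"rz":0,"tx":0,"ty":0,"tz":0,"jaw":-1}]' 30
python3 -c "
from h import *
go([.508,.261,.003]);orient([0,0,-1],yw(-61.5))
snap('side','s4')
w=cv2.imread('pics/s4.png')[200:300,180:290]
cv2.imwrite('pics/v4.png',cv2.resize(w,None,fx=6,fy=6,interpolation=cv2.INTER_CUBIC))
"
```

```text
t: 4.43
tcp_pos: [0.5086, 0.261, 0.0037]
eef_rot: [1.945, 0.491, -1.939]
contact_force: [0.3, 0.3, -0.1]
opening: 0.0448
shift tool [ 0.0007 -0.0003  0.0005] dist 0.0009672020212232862 yaw y -61.491798344660594 q [ 0.38  0.2   1.98 -0.    0.96  1.46] F [ 0.3  0.3 -0.1] t 4.4333 0.04484901006749651
turn tool [ 0.01 -0.14 -0.2 ]
```

View pics/v4.png

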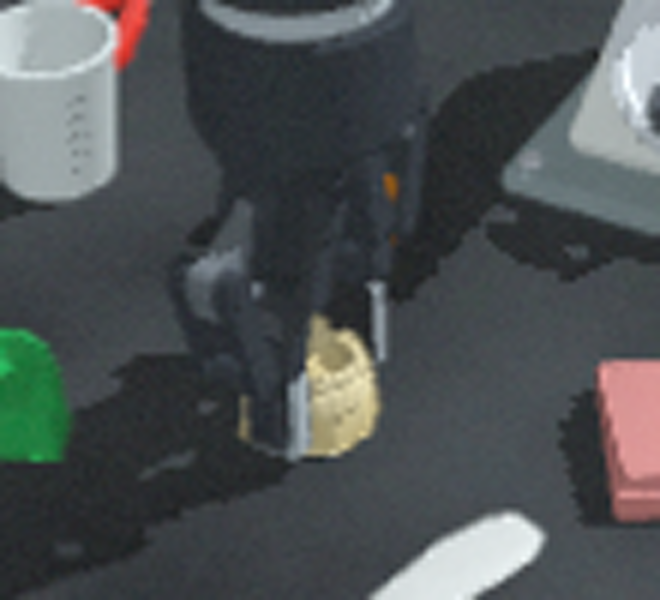

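```bash
python3 -m jog '[{"rx":0,"ry":0,"rz":0,"tx":-0.02,"ty":0,"tz":0,"jaw":-1},{"rx":0,"ry":0,"rz":0,"tx":-0.04,"ty":0,"tz":0,"jaw":-1},{"rx":-5,"ry":0,"rz":0,"tx":-0.04,"ty":0,"tz":0,"jaw":-1},{"rx":-7,"ry":0,"rz":0,"tx":-0.04,"ty":0,"tz":0,"jaw":-1},{"rx":-7,"ry":0,"rz":0,"tx":-0.04,"ty":0,"tz":0,"jaw":-1},{"rx":-7,"ry":0,"rz":0,"tx":-0.04,"ty":0,"tz":0,"jaw":-1},{"rx":-7,"ry":0,"rz":0,"tx":-0.04,"ty":0,"tz":0,"jaw":-1},{"rx":-7,"ry":0,"rz":0,"tx":-0.03,"ty":0,"tz":0,"jaw":-1}]'
python3 -c "
from h import *
go([.56,.0105,.28]);orient([0,0,-1],yw(27.7))
snap('side','s5')
w=cv2.imread('pics/s5.png')[0:240,150:400]
cv2.imwrite('pics/v5.png',cv2.resize(w,None,fx=3,fy=2.5,interpolation=cv2.INTER_CUBIC))
"
```

```text
t: 5.15
tcp_pos: [0.5014, 0.2591, 0.2917]
eef_rot: [1.444, 1.022, -1.491]
contact_force: [1.1, -0.5, -0.2]
opening: 0.0447
shift tool [0.0135 0.1419 0.2123] dist 0.2556759590890094 yaw y -20.428007115934662 q [ 0.38 -0.08  1.76 -0.    1.49  0.74] F [ 1.1 -0.5 -0.2] t 5.15 0.04472096122488278
turn tool [-48.12   0.66   1.4 ]
```

View pics/v5.png

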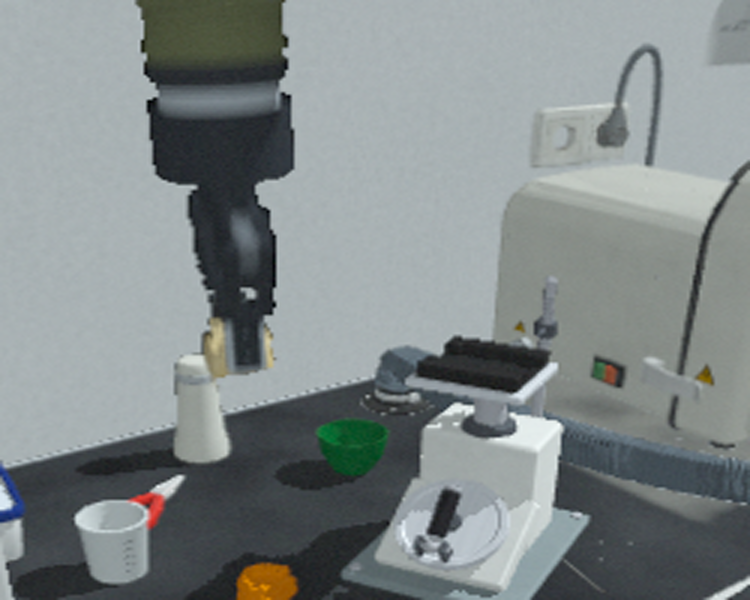

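```bash
python3 -m jog '[{"rx":-7,"ry":0,"rz":0,"tx":-0.003,"ty":0,"tz":0,"jaw":-1},{"rx":-7,"ry":0,"rz":0,"tx":-0.003,"ty":0,"tz":0,"jaw":-1},{"rx":-7,"ry":0,"rz":0,"tx":-0.003,"ty":0,"tz":0,"jaw":-1},{"rx":-7,"ry":0,"rz":0,"tx":0,"ty":0,"tz":0,"jaw":-1},{"rx":-7,"ry":0,"rz":0,"tx":0,"ty":0,"tz":0,"jaw":-1},{"rx":-7,"ry":0.6,"rz":0,"tx":0,"ty":0,"tz":0,"jaw":-1},{"rx":-5,"ry":0,"rz":1.4,"tx":0,"ty":0,"tz":0,"jaw":-1}]'
python3 -c "
from h import *
go([.56,.0105,.28]);orient([0,0,-1],yw(27.7))
"
```

```text
t: 5.78
tcp_pos: [0.5061, 0.2612, 0.3138]
eef_rot: [0.863, 1.395, -0.829]
contact_force: [0.0, 0.5, -1.1]
opening: 0.0448
shift tool [ 0.0308 -0.0694  0.2472] dist 0.25863350384467726 yaw y 27.6847215984648 q [ 0.38 -0.11  1.74  0.01  1.48 -0.11] F [ 0.   0.5 -1.1] t 5.7833 0.04483969949027282
turn tool [-0.01 -0.37 -1.17]
```

```bash
python3 -m jog '[{"rx":0,"ry":-0.4,"rz":-1.2,"tx":0,"ty":-0.0095,"tz":0.034,"jaw":-1},{"rx":0,"ry":0,"rz":0,"tx":0,"ty":-0.0095,"tz":0.034,"jaw":-1},{"rx":0,"ry":0,"rz":0,"tx":0,"ty":-0.0095,"tz":0.034,"jaw":-1},{"rx":0,"ry":0,"rz":0,"tx":0,"ty":-0.0095,"tz":0.034,"jaw":-1},{"rx":0,"ry":0,"rz":0,"tx":0,"ty":-0.0095,"tz":0.034,"jaw":-1},{"rx":0,"ry":0,"rz":0,"tx":0,"ty":-0.0095,"tz":0.034,"jaw":-1},{"rx":0,"ry":0,"rz":0,"tx":0.006,"ty":-0.009,"tz":0.03,"jaw":-1},{"rx":0,"ry":0,"rz":0,"tx":0.01,"ty":0,"tz":0.008,"jaw":-1}]'
python3 -c "
from h import *
go([.56,.0105,.28]);orient([0,0,-1],yw(27.7))
"
```

```text
t: 6.45
tcp_pos: [0.5614, 0.0092, 0.2941]
eef_rot: [0.839, 1.402, -0.842]
contact_force: [0.2, -0.0, -0.5]
opening: 0.0448
shift tool [ 0.0141 -0.0006 -0.0018] dist 0.014247337108752091 yaw y 28.114607851794858 q [-0.08 -0.1   1.77 -0.    1.47 -0.57] F [ 0.2 -0.  -0.5] t 6.45 0.044787459127052745
turn tool [0.41 0.04 0.08]
```

```bash
python3 -m jog '[{"rx":0.4,"ry":0,"rz":0,"tx":0.028,"ty":-0.0005,"tz":-0.0015,"jaw":-1},{"rx":0,"ry":0,"rz":0,"tx":0.02,"ty":0,"tz":0,"jaw":-1},{"rx":0,"ry":0,"rz":0,"tx":0,"ty":0,"tz":0,"jaw":-1}]'
python3 -c "
from h import *
go([.56,.0105,.245]);orient([0,0,-1],yw(27.7))
snap('side','s6');snap('top','t6')
w=cv2.imread('pics/s6.png')[80:170,270:380]
cv2.imwrite('pics/v6.png',cv2.resize(w,None,fx=6.5,fy=6.5,interpolation=cv2.INTER_CUBIC))
w=cv2.imread('pics/t6.png')[140:235,255:375]
cv2.imwrite('pics/v6t.png',cv2.resize(w,None,fx=6,fy=6,interpolation=cv2.INTER_CUBIC))
"
```

```text
t: 6.7
tcp_pos: [0.5602, 0.0069, 0.2417]
eef_rot: [0.851, 1.399, -0.855]
contact_force: [-0.5, 0.6, -1.4]
opening: 0.0448
shift tool [-0.0033  0.0015 -0.0033] dist 0.004921643244394483 yaw y 27.21587337911016 q [-0.08 -0.08  1.84 -0.    1.38 -0.56] F [-0.5  0.6 -1.4] t 6.7 0.04475348105631175
turn tool [-0.48 -0.03  0.17]
```

View pics/v6.png

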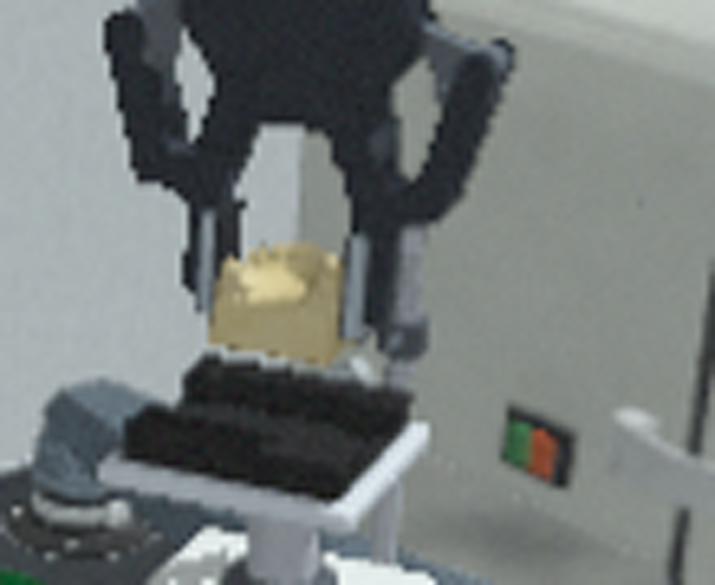

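View pics/v6t.png

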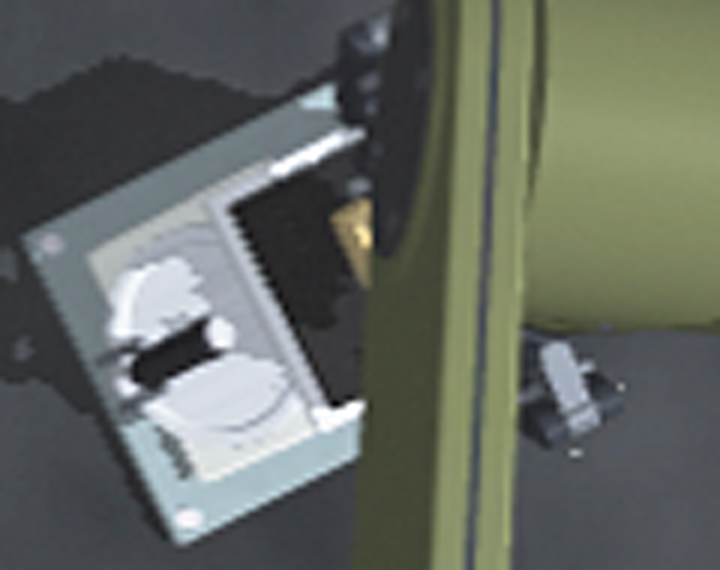

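```bash
python3 - <<'E'
from h import *
np.set_printoptions(precision=4,suppress=True)
S=lambda a:np.array(a)/6.5+[269.6,79.6]
y=np.radians(-62.3);sx=np.array([np.cos(y),np.sin(y),0]);sy=np.array([-sx[1],sx[0],0])
c=np.array([.5602,.0098,0])
for n,uv,z in(('tabFL',(103,463),.2),('tabFR',(343,513),.2),('tabBR',(430,425),.2),('modL',(212,347),.238),('modR',(330,362),.238)):
    p=onz('side',S(uv),z); print(n,p,'stand frame',(p-c)@sx,(p-c)@sy)
q=tool()[0];print('tcp',(q-c)@sx,(q-c)@sy)
v=cv2.resize(cv2.imread('pics/s6.png')[80:170,270:380],None,fx=6.5,fy=6.5,interpolation=cv2.INTER_CUBIC)
def ln(P,col):
    P=np.array([(proj('side',p)-[270,80]+.5)*6.5 for p in P]);cv2.polylines(v,[np.int32(P)],True,col,1)
for a,b,z,col in((.088,.092,.2,(0,0,255)),(.076,.08,.215,(0,255,0)),(.046,.053,.215,(255,255,0)),(.04,.047,.238,(255,0,255))):
    ln([c+sx*i*a/2+sy*j*b/2+[0,0,z] for i,j in((-1,-1),(1,-1),(1,1),(-1,1))],col)
cv2.imwrite('pics/v6o.png',v)
E
```

```text
tabFL [0.5775 0.07   0.2   ] stand frame -0.0452904619648338 0.04329092404257839
tabFR [0.4996 0.0301 0.2   ] stand frame -0.046117613994642336 -0.04421609683879286
tabBR [ 0.5368 -0.0464  0.2   ] stand frame 0.038855322388865667 -0.04681858890258562
modL [0.5661 0.033  0.238 ] stand frame -0.01785186494132183 0.015986841361437798
modR [0.5326 0.0094 0.238 ] stand frame -0.012437739832299862 -0.024653955750333786
tcp 0.0028703715090684775 5.345290061926793e-06
```

View pics/v6o.png

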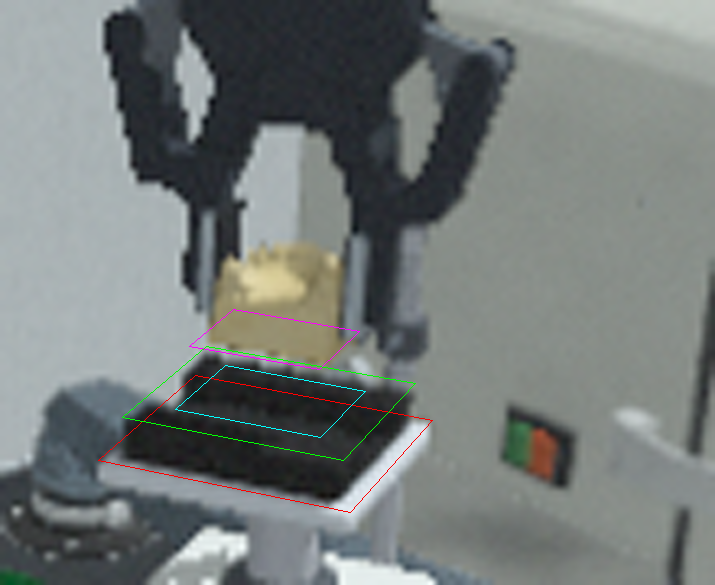

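```bash
python3 - <<'E'
from h import *
a=cv2.imread('pics/s6.png')[112:140,295:330]
cv2.imwrite('pics/z6.png',cv2.resize(a,None,fx=20,fy=20,interpolation=cv2.INTER_NEAREST))
E
```

```text
(no output)
```

View pics/z6.png

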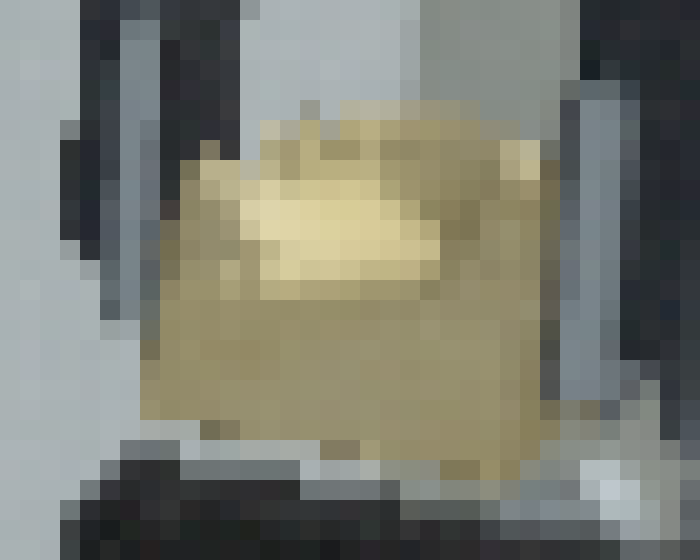

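```bash
python3 - <<'E'
from h import *
a=cv2.imread('pics/t6.png')[160:195,295:325]
cv2.imwrite('pics/z6t.png',cv2.resize((255*(a/255.)**.5).astype(np.uint8),None,fx=17,fy=17,interpolation=cv2.INTER_NEAREST))
y=np.radians(-62.3);sx=np.array([np.cos(y),np.sin(y),0]);sy=np.array([-sx[1],sx[0],0])
c=np.array([.5602,.0098,0])
for x in (-.024,-.02,-.016,-.012):
  print(x,[np.round(((proj('top',c+sx*x+sy*yy+[0,0,z])+.5)-[295,160])*17) for yy,z in((.0235,.24),(.0235,.26),(0,.24),(0,.26))])
E
```

```text
-0.024 [array([191., 288.]), array([218., 272.]), array([282., 468.]), array([312., 457.])]
-0.02 [array([221., 273.]), array([249., 256.]), array([313., 453.]), array([343., 441.])]
-0.016 [array([251., 258.]), array([280., 241.]), array([343., 437.]), array([374., 425.])]
-0.012 [array([281., 242.]), array([311., 225.]), array([373., 422.]), array([405., 409.])]
```

View pics/z6t.png

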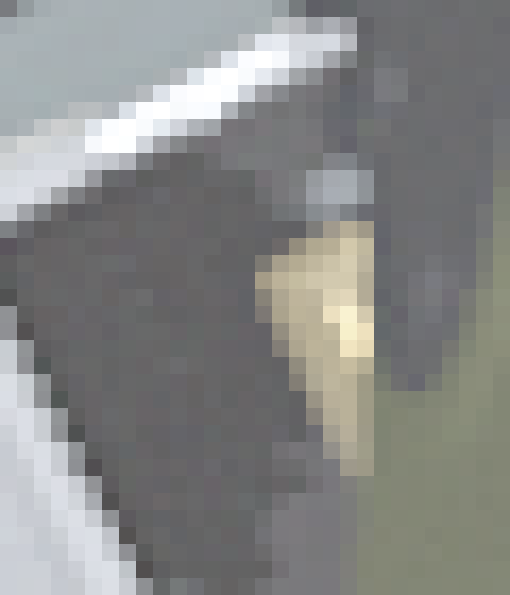

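```bash
python3 - <<'E'
from h import *
a=cv2.imread('pics/t0.png')[155:212,288:346]
v=cv2.resize(np.clip(255*(a/110.)**.7,0,255).astype(np.uint8),None,fx=10,fy=10,interpolation=cv2.INTER_NEAREST)
y=np.radians(-62.3);sx=np.array([np.cos(y),np.sin(y),0]);sy=np.array([-sx[1],sx[0],0])
c=np.array([.5602,.0098,0])
w=v.copy()
for a_,b,z,col in((.088,.092,.2,(0,0,255)),(.076,.08,.214,(0,255,0)),(.046,.053,.214,(255,255,0)),(.034,.08,.214,(255,0,255)),(.046,.053,.204,(0,255,255))):
    P=np.array([(proj('top',c+sx*i*a_/2+sy*j*b/2+[0,0,z])-[288,155]+.5)*10 for i,j in((-1,-1),(1,-1),(1,1),(-1,1))])
    cv2.polylines(w,[np.int32(P)],True,col,1)
cv2.imwrite('pics/p0.png',v);cv2.imwrite('pics/p1.png',w)
E
```

```text
(no output)
```

View pics/p0.png

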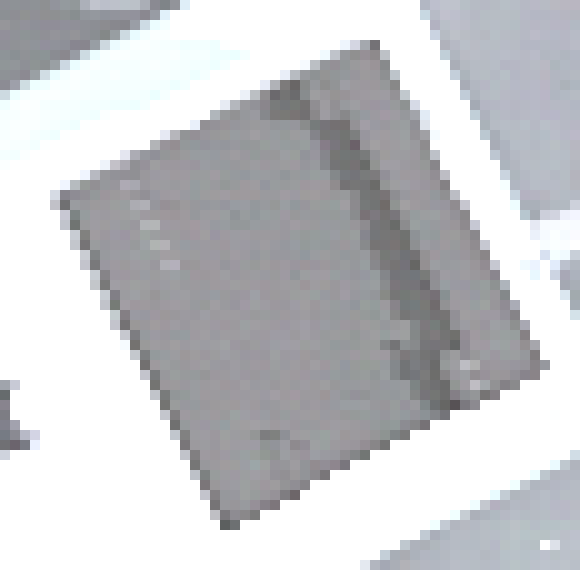

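View pics/p1.png

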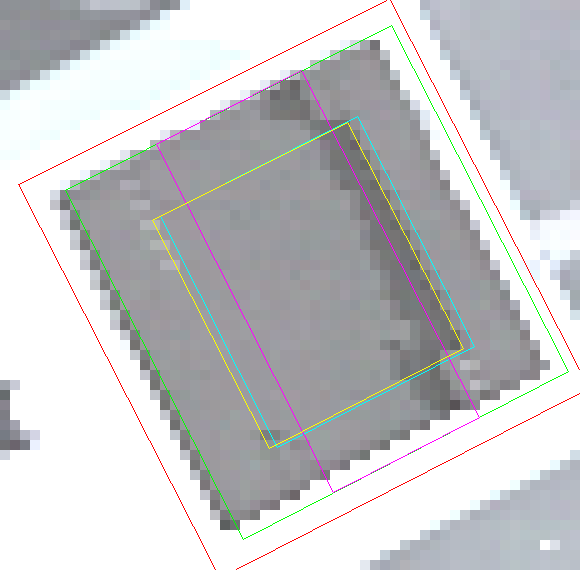

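```bash
python3 -m jog '[{"rx":-0.5,"ry":0,"rz":0,"tx":0.006,"ty":0.002,"tz":-0.0065,"jaw":-1},{"rx":0,"ry":0,"rz":0,"tx":0,"ty":0,"tz":0,"jaw":-1},{"rx":0,"ry":0,"rz":0,"tx":0,"ty":0,"tz":0,"jaw":-1}]'
python3 -c "
from h import *
go([.5595,.0133,.226]);orient([0,0,-1],yw(27.7))
"
```

```text
t: 7.05
tcp_pos: [0.5619, 0.016, 0.2429]
eef_rot: [0.845, 1.394, -0.84]
contact_force: [0.1, 0.4, -0.0]
opening: 0.0447
shift tool [ 0.0168 -0.0035  0.0011] dist 0.01724291590980569 yaw y 27.923203924255326 q [-0.07 -0.08  1.84 -0.    1.38 -0.55] F [ 0.1  0.4 -0. ] t 7.05 0.0446689885843083
turn tool [ 0.22  0.26 -0.35]
```

```bash
cat > n.py <<'E'
from h import *
for i in range(6):
    snap('side','tmp'); print(np.round(observe()['tcp_pos'],4),np.round(observe()['joint_pos'],4))
E
python3 n.py
```

```text
[0.5619 0.016  0.2428] [-6.6800e-02 -8.1800e-02  1.8398e+00 -4.0000e-04  1.3762e+00 -5.5410e-01]
[0.5618 0.0158 0.2427] [-6.7100e-02 -8.1800e-02  1.8400e+00 -6.0000e-04  1.3762e+00 -5.5410e-01]
[0.5617 0.0156 0.2425] [-6.7400e-02 -8.1700e-02  1.8402e+00 -7.0000e-04  1.3762e+00 -5.5410e-01]
[0.5617 0.0154 0.2423] [-6.7700e-02 -8.1500e-02  1.8404e+00 -7.0000e-04  1.3762e+00 -5.5420e-01]
[0.5616 0.0153 0.2421] [-6.7900e-02 -8.1400e-02  1.8406e+00 -7.0000e-04  1.3761e+00 -5.5420e-01]
[0.5615 0.0153 0.242 ] [-6.8100e-02 -8.1300e-02  1.8408e+00 -7.0000e-04  1.3761e+00 -5.5420e-01]
```

```bash
python3 -m jog '[{"rx":0.2,"ry":0.3,"rz":-0.4,"tx":0.013,"ty":-0.003,"tz":0.001,"jaw":-1}]'
python3 n.py; python3 -c "
from h import *
go([.5595,.0133,.226]);orient([0,0,-1],yw(27.7))
"
```

```text
t: 7.43
tcp_pos: [0.5611, 0.013, 0.2319]
eef_rot: [0.848, 1.397, -0.845]
contact_force: [0.9, -0.6, 0.1]
opening: 0.0448
[0.5587 0.0125 0.2268] [-7.3500e-02 -7.1500e-02  1.8571e+00 -2.0000e-04  1.3608e+00 -5.5580e-01]
[0.5581 0.0127 0.2263] [-0.0734 -0.0713  1.8577 -0.      1.362  -0.5557]
[0.5584 0.0128 0.2269] [-7.3300e-02 -7.1500e-02  1.8570e+00  1.0000e-04  1.3623e+00 -5.5560e-01]
[0.5588 0.0128 0.2276] [-7.3300e-02 -7.1900e-02  1.8561e+00  1.0000e-04  1.3624e+00 -5.5560e-01]
[0.5591 0.0128 0.2282] [-7.3100e-02 -7.2100e-02  1.8553e+00  2.0000e-04  1.3623e+00 -5.5560e-01]
[0.5593 0.0128 0.2287] [-7.3100e-02 -7.2400e-02  1.8549e+00  1.0000e-04  1.3623e+00 -5.5570e-01]
shift tool [ 0.0027  0.0004 -0.0003] dist 0.0027156146928844823 yaw y 27.646764830535332 q [-0.07 -0.07  1.85  0.    1.36 -0.56] F [-0.1 -0.3 -0.9] t 7.7333 0.04476297253148136
turn tool [-0.05 -0.1   0.15]
```

```bash
python3 -m jog '[{"rx":0,"ry":0,"rz":0,"tx":0.012,"ty":0.0,"tz":0,"jaw":-1}]'
cat > w.py <<'E'
from h import *
import sys
for i in range(int(sys.argv[1])): read_camera('side')
E
python3 w.py 4; python3 -c "
from h import *
go([.5595,.0133,.206]);orient([0,0,-1],yw(27.7))
snap('side','s7')
w=cv2.imread('pics/s7.png')[80:170,270:380]
cv2.imwrite('pics/v7.png',cv2.resize(w,None,fx=6.5,fy=6.5,interpolation=cv2.INTER_CUBIC))
"
```

```text
t: 7.82
tcp_pos: [0.5611, 0.0127, 0.2195]
eef_rot: [0.848, 1.397, -0.846]
contact_force: [1.0, 0.3, 0.1]
opening: 0.0447
shift tool [ 0.0097  0.0008 -0.    ] dist 0.00972000983752861 yaw y 27.649007692730706 q [-0.07 -0.06  1.87  0.    1.34 -0.56] F [-0.1 -0.1 -0.5] t 8.0167 0.04456950500847819
turn tool [-0.05 -0.15  0.23]
```

View pics/v7.png

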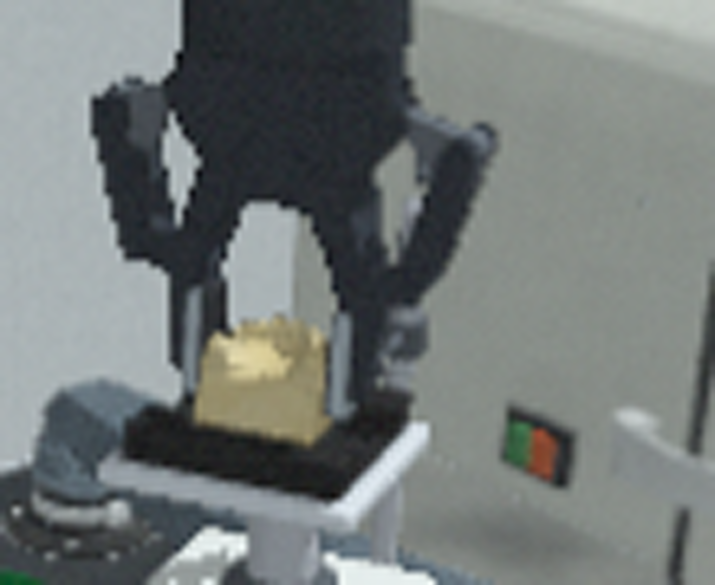

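```bash
python3 -m jog '[{"rx":0,"ry":0,"rz":0,"tx":0.004,"ty":0.0018,"tz":0,"jaw":-1}]'
python3 w.py 4; python3 -c "
from h import *
go([.5595,.0133,.206])"
python3 -m jog '[{"rx":0,"ry":0,"rz":0,"tx":0.004,"ty":0,"tz":0,"jaw":-1}]'
python3 w.py 4; python3 -c "
from h import *
go([.5595,.0133,.206]);orient([0,0,-1],yw(27.7))
snap('side','s8')
w=cv2.imread('pics/s8.png')[80:170,270:380]
cv2.imwrite('pics/v8.png',cv2.resize(w,None,fx=6.5,fy=6.5,interpolation=cv2.INTER_CUBIC))
"
```

```text
t: 8.15
tcp_pos: [0.5613, 0.0137, 0.2133]
eef_rot: [0.847, 1.401, -0.848]
contact_force: [-0.0, -0.5, -0.2]
opening: 0.0444
shift tool [ 0.0061 -0.0013 -0.0001] dist 0.006241832909653348 yaw y 27.65648231350728 q [-0.07 -0.06  1.87  0.    1.33 -0.55] F [ 0.2 -0.3 -0.3] t 8.35 0.04480639517881156
t: 8.43
tcp_pos: [0.5613, 0.0138, 0.2091]
eef_rot: [0.846, 1.402, -0.848]
contact_force: [1.2, -0.5, -0.4]
opening: 0.0451
shift tool [ 0.0019 -0.0011 -0.    ] dist 0.0021875850940691315 yaw y 27.659055392784822 q [-0.07 -0.05  1.87  0.    1.33 -0.55] F [-0.4  1.2 -0.6] t 8.6333 0.04466356479380028
turn tool [-0.04 -0.14  0.22]
```

View pics/v8.png

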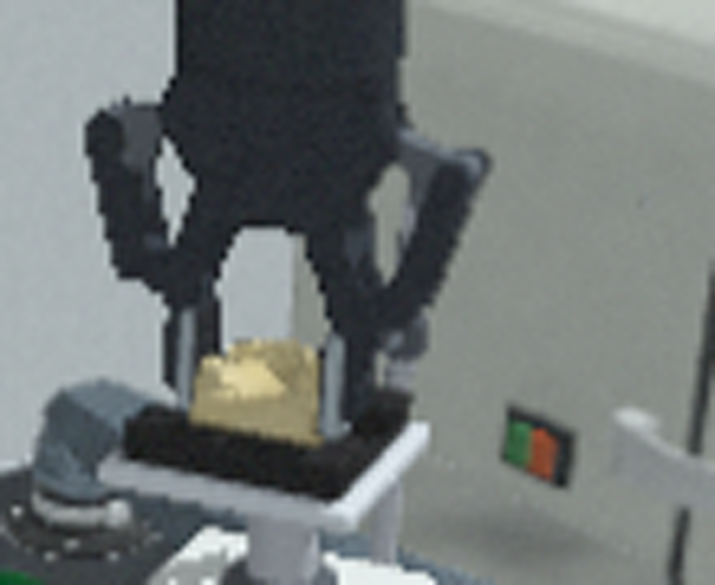

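```bash
python3 -m jog '[{"rx":0,"ry":0,"rz":0,"tx":0.003,"ty":0,"tz":0,"jaw":-1}]'
python3 w.py 4; python3 -c "
from h import *
go([.5595,.0133,.206])"
```

```text
t: 8.77
tcp_pos: [0.5611, 0.0138, 0.207]
eef_rot: [0.846, 1.402, -0.848]
contact_force: [-8.0, 0.2, 19.1]
opening: 0.045
shift tool [ 0.0011 -0.0016 -0.0003] dist 0.001991050563558339 yaw y 27.660854375757243 q [-0.07 -0.05  1.87  0.    1.32 -0.55] F [-3.5 -0.2  5.2] t 8.9667 0.04472306175159423
```

```bash
python3 -m jog '[{"rx":0,"ry":0,"rz":0,"tx":0.003,"ty":0,"tz":0,"jaw":-1}]'
python3 w.py 4; python3 -c "
from h import *
go([.5595,.0133,.206])"
```

```text
t: 9.05
tcp_pos: [0.5612, 0.0138, 0.207]
eef_rot: [0.846, 1.402, -0.847]
contact_force: [-8.9, 0.4, 13.5]
opening: 0.0444
shift tool [ 0.0011 -0.0017 -0.0004] dist 0.0020547634074246065 yaw y 27.6755140538185 q [-0.07 -0.05  1.87  0.    1.32 -0.55] F [-6.6 -0.2 10.1] t 9.25 0.04432808876586703
```

```bash
python3 -m jog '[{"rx":0,"ry":0,"rz":0,"tx":-0.001,"ty":0,"tz":0,"jaw":0.4},{"rx":0,"ry":0,"rz":0,"tx":0,"ty":0,"tz":0,"jaw":0.4},{"rx":0,"ry":0,"rz":0,"tx":0,"ty":0,"tz":0,"jaw":0.4},{"rx":0,"ry":0,"rz":0,"tx":-0.015,"ty":0,"tz":0,"jaw":0.4},{"rx":0,"ry":0,"rz":0,"tx":-0.035,"ty":0,"tz":0,"jaw":0.4},{"rx":0,"ry":0,"rz":0,"tx":-0.04,"ty":0,"tz":0,"jaw":0.2},{"rx":0,"ry":0,"rz":0,"tx":-0.03,"ty":0,"tz":-0.025,"jaw":0},{"rx":0,"ry":0,"rz":0,"tx":-0.0,"ty":0,"tz":-0.041,"jaw":-0.1}]'
python3 -c "
from h import *
go([.5595,.0133,.206])
snap('side','s9');snap('top','t9')
w=cv2.imread('pics/s9.png')[80:170,270:380]
cv2.imwrite('pics/v9.png',cv2.resize(w,None,fx=6.5,fy=6.5,interpolation=cv2.INTER_CUBIC))
w=cv2.imread('pics/t9.png')[140:235,255:375]
cv2.imwrite('pics/v9t.png',cv2.resize(w,None,fx=6,fy=6,interpolation=cv2.INTER_CUBIC))
"
```

```text
t: 9.92
tcp_pos: [0.5309, 0.0691, 0.3286]
eef_rot: [0.85, 1.405, -0.858]
contact_force: [1.1, 0.1, 1.1]
opening: 0.0387
shift tool [0.1223 0.0009 0.0632] dist 0.13768579897102112 yaw y 27.203363608585526 q [ 0.03 -0.17  1.78  0.    1.54 -0.45] F [1.1 0.1 1.1] t 9.9167 0.038724460291624276
```

View pics/v9.png

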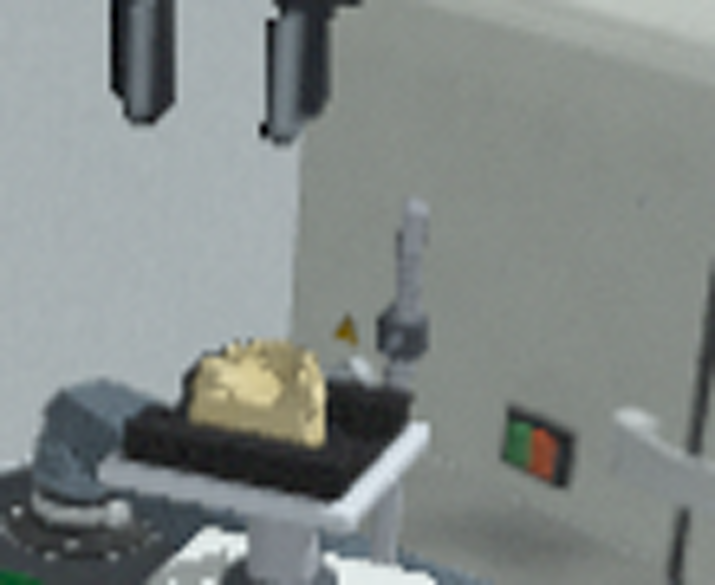

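View pics/v9t.png

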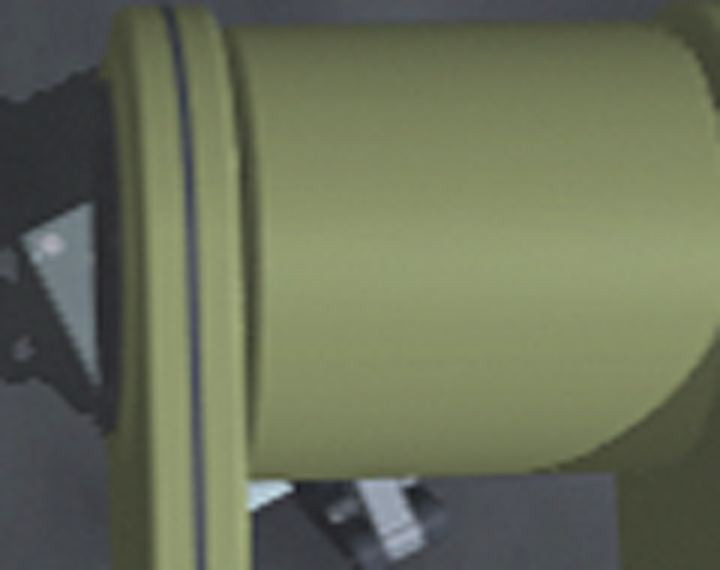

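```bash
cat > wh.py <<'E'
from h import *
yaw=np.radians(-62.3);sx=np.array([np.cos(yaw),np.sin(yaw),0]);sy=np.array([-sx[1],sx[0],0]);Z=np.array([0,0,1.])
c0=np.array([.5607,.0095,0])
a=np.radians(35);n=-np.sin(a)*sx+np.cos(a)*Z;wx=np.cos(a)*sx+np.sin(a)*Z;wy=sy
def W(wc,x,y,z): return wc+wx*x+wy*y+n*z
def draw(wc,f,name,q=0,S='pics/s0.png',T='pics/t0.png'):
    for cam,src,(u0,v0,u1,v1),k in(('side',S,(260,170,350,250),8),('top',T,(255,140,355,235),7)):
        im=cv2.resize(cv2.imread(src)[v0:v1,u0:u1],None,fx=k,fy=k,interpolation=cv2.INTER_CUBIC)
        pr=lambda p:np.int32((proj(cam,p)-[u0,v0]+.5)*k)
        th=np.linspace(0,2*np.pi,60)
        cv2.polylines(im,[np.array([pr(W(wc,.046*np.cos(t),.046*np.sin(t),0)) for t in th])],True,(0,0,255),1)
        h=np.array([-.034*np.cos(q),.034*np.sin(q),.018]); d=np.array([np.cos(q)*np.cos(f),-np.sin(q)*np.cos(f),np.sin(f)])
        cv2.line(im,tuple(map(int,pr(W(wc,*(h+d*.01))))),tuple(map(int,pr(W(wc,*(h+d*.054))))),(0,255,0),1)
        cv2.circle(im,tuple(map(int,pr(W(wc,*h)))),3,(255,0,255),-1)
        cv2.imwrite(f'pics/{name}_{cam}.png',im)
E
python3 - <<'E'
from wh import *
draw(c0-.056*sx+.065*Z,.1,'w1')
E
```

```text
(no output)
```

View pics/w1_side.png

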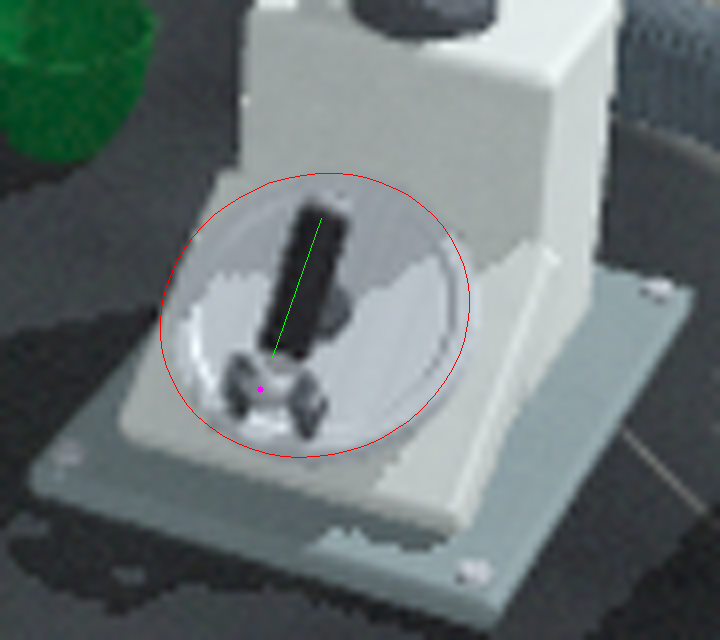

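View pics/w1_top.png

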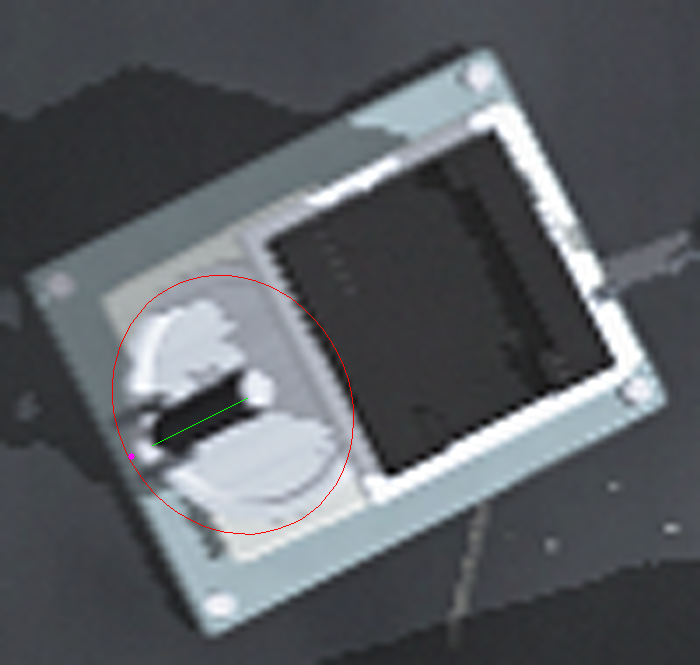

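```bash
python3 - <<'E'
from wh import *
np.set_printoptions(precision=4,suppress=True)
S=lambda p:np.array(p)/8+[260-.44,170-.44]
T=lambda p:np.array(p)/7+[255-.43,140-.43]
wc=c0-.056*sx+.065*Z
for nme,s,t in(('hinge',(275,395),(143,440)),('near',(283,348),(163,438)),('far',(324,206),(248,388)),('hub?',(318,318),(233,405))):
    p,e=tri(S(s),T(t)); d=p-wc; print(nme,p,'err',e,'wheel fr',d@wx,d@wy,d@n,'stand',(p-c0)@sx,(p-c0)@sy)
E
```

```text
hinge [0.5211 0.0865 0.0536] err 0.0045067530562259255 wheel fr -0.03160540697166155 0.000791707234793999 0.008213571416316196 stand -0.08660074475410758 0.0007917072347940144
near [0.5224 0.0817 0.0673] err 0.0019399017959537807 wheel fr -0.019762098253545128 -0.0003836791301212611 0.01659483543196355 stand -0.08170656975272914 -0.0003836791301212491
far [0.5384 0.0556 0.0981] err 0.002859967552610708 wheel fr 0.02293660613842584 0.001641191415418005 0.0243450584261782 stand -0.051175184047502334 0.0016411914154180174
hub? [0.5347 0.0574 0.0622] err 0.0009278546245175178 wheel fr -0.0003708633982345951 -0.0007822239992507786 -0.003119753111641776 stand -0.054514376638745254 -0.0007822239992507679
```

```bash
python3 - <<'E'
from wh import *
draw(c0-.051*sx+.065*Z,.18,'w2')
E
```

```text
(no output)
```

View pics/w2_side.png

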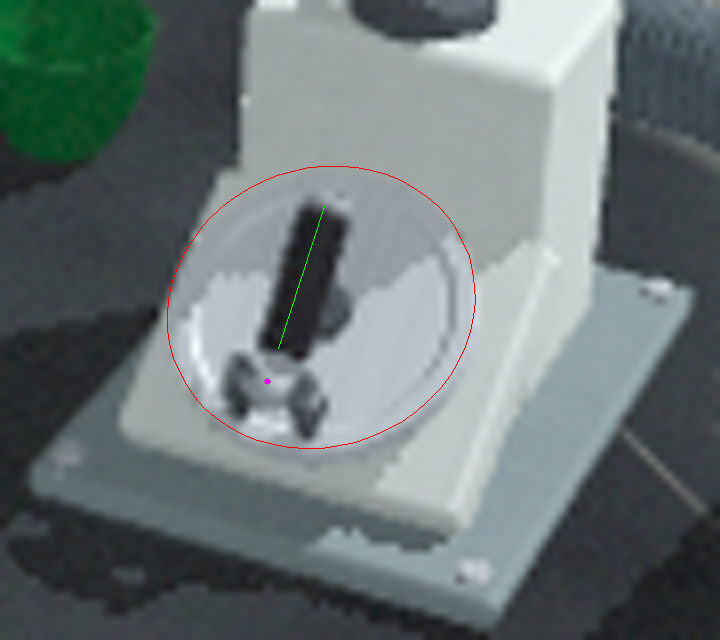

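View pics/w2_top.png

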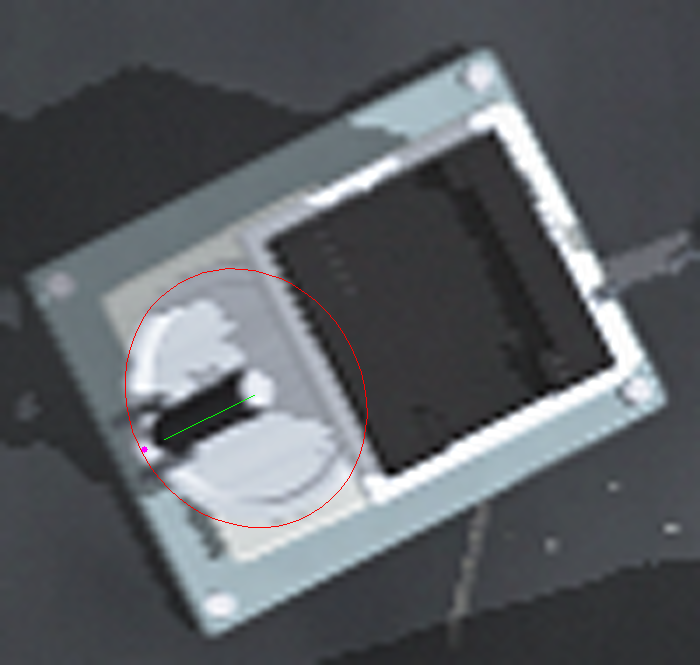

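```bash
cat > a.py <<'E'
from wh import *
import sys
wc=c0-.051*sx+.0635*Z
x,y,z=[float(v)/1000 for v in sys.argv[1:4]]
lean=float(sys.argv[4]) if len(sys.argv)>4 else 35
l=np.radians(lean);nd=np.sin(l)*sx-np.cos(l)*Z
go(W(wc,x,y,z)); orient(nd,sy)
q=tool()[0]-wc; print('tcp in wheel mm',np.round(1000*np.array([q@wx,q@wy,q@n]),1))
E
python3 a.py 1.4 0 100
```

```text
shift tool [ 0.1784  0.0019 -0.0337] dist 0.18161021447476441 yaw y 27.676883433888587 q [ 0.04 -0.17  1.78  0.    1.54 -0.45] F [ 0.7 -1.3 -0.8] t 10.0167 0.03872409658859834
turn tool [  0.2  -35.49   0.71]
tcp in wheel mm [132.4   0.3 225.7]
```

```bash
python3 -m jog '[{"rx":0,"ry":-7.1,"rz":0.7,"tx":0,"ty":0,"tz":-0.015,"jaw":0},{"rx":0,"ry":-7.1,"rz":0,"tx":0,"ty":0,"tz":-0.015,"jaw":0},{"rx":0,"ry":-7.1,"rz":0,"tx":0,"ty":0,"tz":-0.015,"jaw":0},{"rx":0,"ry":-7.1,"rz":0,"tx":0,"ty":0,"tz":-0.015,"jaw":0},{"rx":0,"ry":-7.1,"rz":0,"tx":0,"ty":0,"tz":-0.015,"jaw":0}]'
python3 w.py 2; python3 a.py 1.4 0 80
```

```text
t: 10.43
tcp_pos: [0.4986, 0.1318, 0.31]
eef_rot: [0.53, 0.843, -1.004]
contact_force: [-0.7, -0.0, 0.2]
opening: 0.0427
shift tool [ 0.1681 -0.0004 -0.0634] dist 0.1796867751855382 yaw y 27.526069072318613 q [ 0.47 -0.22  1.94 -0.62  1.44  0.08] F [ 0.2  0.1 -0.7] t 10.5333 0.04267599993638993
turn tool [-0.16  0.2   0.07]
tcp in wheel mm [ 64.2   0.4 248.4]
```

```bash
python3 -m jog '[{"rx":0,"ry":0,"rz":0,"tx":0.025,"ty":0,"tz":-0.02,"jaw":0},{"rx":0,"ry":0,"rz":0,"tx":0.033,"ty":0,"tz":-0.02,"jaw":0},{"rx":0,"ry":0,"rz":0,"tx":0.035,"ty":0,"tz":-0.02,"jaw":0},{"rx":0,"ry":0,"rz":0,"tx":0.035,"ty":0,"tz":-0.003,"jaw":0},{"rx":0,"ry":0,"rz":0,"tx":0.03,"ty":0,"tz":0,"jaw":0}]'
python3 w.py 3; python3 a.py 1.4 0 40; python3 -c "
from h import *
w=snap('side','s10')[120:250,240:370]
cv2.imwrite('pics/v10.png',cv2.resize(w,None,fx=4.6,fy=4.6,interpolation=cv2.INTER_CUBIC))"
```

```text
t: 10.95
tcp_pos: [0.5198, 0.1033, 0.1392]
eef_rot: [0.53, 0.855, -0.986]
contact_force: [0.3, -0.9, -0.0]
opening: 0.043
shift tool [ 0.0508 -0.0063 -0.0005] dist 0.05120892386411686 yaw y 27.82837862506871 q [ 0.39 -0.07  2.1  -0.68  1.14  0.21] F [-0.2 -0.1  0.9] t 11.1 0.042722580652364554
turn tool [-0.24 -0.08 -0.57]
tcp in wheel mm [ 2.   5.8 90.9]
```

View pics/v10.png

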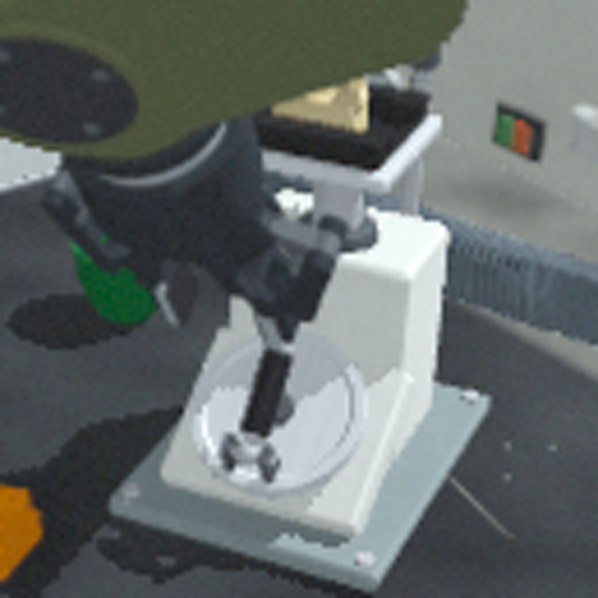

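```bash
python3 -m jog '[{"rx":-0.2,"ry":0,"rz":-0.5,"tx":0.025,"ty":-0.006,"tz":0,"jaw":0},{"rx":0,"ry":0,"rz":0,"tx":0.02,"ty":0,"tz":0,"jaw":0}]'
python3 w.py 4; python3 a.py 1.4 0 8; python3 -c "
from h import *
w=snap('side','s11')[140:250,240:350]
cv2.imwrite('pics/v11.png',cv2.resize(w,None,fx=5.4,fy=5.4,interpolation=cv2.INTER_CUBIC))
w=snap('top','t11')[140:240,245:355]
cv2.imwrite('pics/v11t.png',cv2.resize(w,None,fx=5.4,fy=5.4,interpolation=cv2.INTER_CUBIC))"
```

```text
t: 11.32
tcp_pos: [0.5331, 0.0806, 0.1129]
eef_rot: [0.535, 0.849, -0.986]
contact_force: [-0.3, 0.2, -0.1]
opening: 0.0428
shift tool [ 0.0471 -0.0098 -0.0066] dist 0.04856730451760292 yaw y 27.889515199195806 q [ 0.34 -0.03  2.11 -0.71  1.06  0.22] F [ 0.2 -0.2  0.5] t 11.5167 0.042911471185453985
turn tool [-0.54  0.06 -1.1 ]
tcp in wheel mm [ 8.1  8.8 55.3]
```

View pics/v11.png

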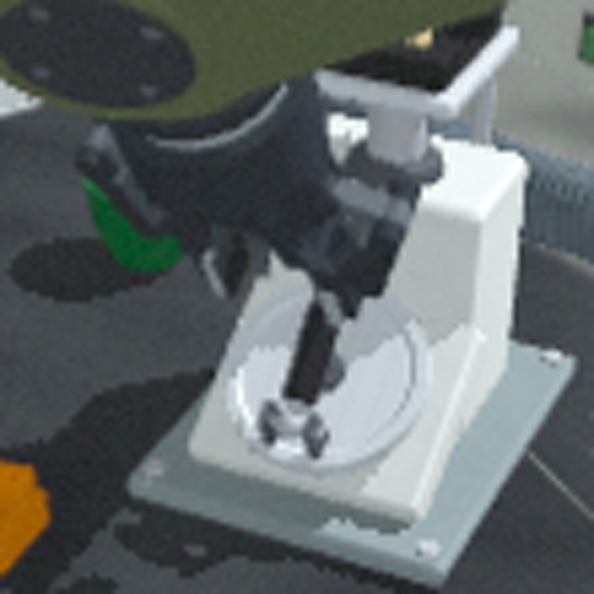

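View pics/v11t.png

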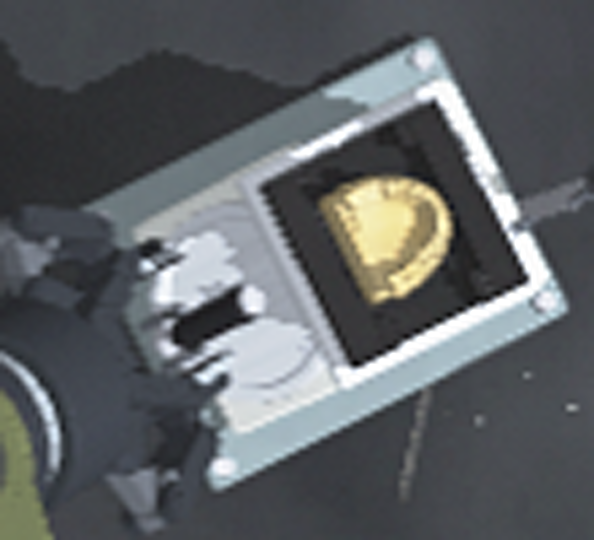

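```bash
python3 -m jog '[{"rx":-0.5,"ry":0,"rz":-1.1,"tx":0.01,"ty":-0.010,"tz":-0.0066,"jaw":0}]'
python3 w.py 4; python3 a.py 1.4 0 8
```

```text
t: 11.7
tcp_pos: [0.5274, 0.078, 0.1051]
eef_rot: [0.524, 0.854, -0.995]
contact_force: [0.1, 0.4, 0.2]
opening: 0.043
shift tool [0.0372 0.0012 0.0008] dist 0.037185282878053075 yaw y 27.742498510851675 q [ 0.34 -0.02  2.13 -0.71  1.06  0.22] F [0.2 0.1 1.3] t 11.9 0.04300254409011318
turn tool [ 0.04  0.06 -0.02]
tcp in wheel mm [ 0.5 -1.2 45.2]
```

```bash
python3 -m jog '[{"rx":0,"ry":0,"rz":0,"tx":0.018,"ty":0.001,"tz":0.001,"jaw":0}]'
python3 w.py 3; python3 a.py 1.4 0 8; python3 -m jog '[{"rx":0,"ry":0,"rz":0,"tx":0.012,"ty":0,"tz":0,"jaw":0}]'
python3 w.py 4; python3 a.py 1.4 0 8;python3 -c "
from h import *
w=snap('side','s12')[160:240,260:340]
cv2.imwrite('pics/v12.png',cv2.resize(w,None,fx=7,fy=7,interpolation=cv2.INTER_CUBIC))
w=snap('top','t12')[170:220,260:310]
cv2.imwrite('pics/v12t.png',cv2.resize(w,None,fx=10,fy=10,interpolation=cv2.INTER_CUBIC))"
```

```text
t: 11.98
tcp_pos: [0.5319, 0.0688, 0.0894]
eef_rot: [0.522, 0.857, -0.994]
contact_force: [0.8, -0.9, 0.6]
opening: 0.0425
shift tool [0.0184 0.0012 0.0004] dist 0.01843630623897354 yaw y 27.6978889689128 q [ 0.32  0.01  2.13 -0.72  1.03  0.23] F [ 0.8 -0.3 -0.7] t 12.1333 0.0427705723744401
turn tool [0.08 0.03 0.12]
tcp in wheel mm [ 1.  -1.2 26.4]
t: 12.22
tcp_pos: [0.534, 0.0616, 0.0779]
eef_rot: [0.52, 0.859, -0.998]
contact_force: [0.9, -0.8, 0.7]
opening: 0.0429
shift tool [0.0061 0.0015 0.0005] dist 0.006310209850048062 yaw y 27.676897217945328 q [ 0.31  0.02  2.13 -0.73  1.01  0.23] F [-0.3  0.1 -0.5] t 12.4167 0.042618691679969484
turn tool [0.09 0.03 0.17]
tcp in wheel mm [ 0.9 -1.5 14.1]
```

View pics/v12.png

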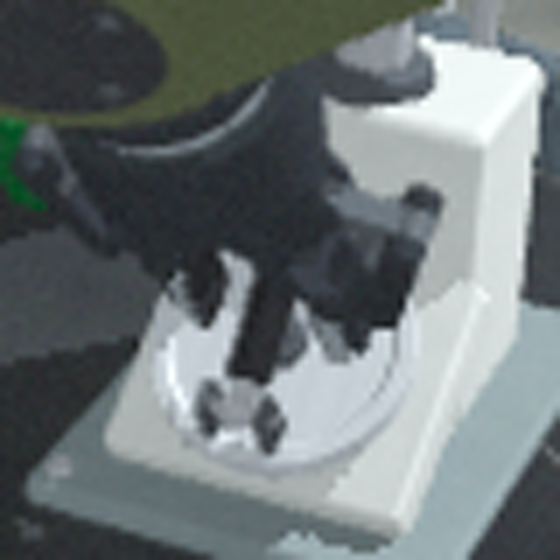

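View pics/v12t.png

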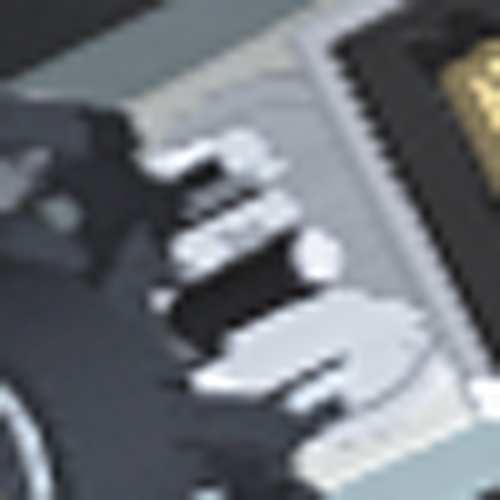

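```bash
python3 -m jog '[{"rx":0,"ry":0,"rz":0,"tx":0.005,"ty":0.0035,"tz":0.0005,"jaw":0}]'
python3 w.py 4; python3 a.py 1.4 0 8;python3 -c "
from h import *
w=snap('top','t13')[170:220,260:310]
cv2.imwrite('pics/v13t.png',cv2.resize(w,None,fx=10,fy=10,interpolation=cv2.INTER_CUBIC))"
```

```text
t: 12.6
tcp_pos: [0.5376, 0.0599, 0.0731]
eef_rot: [0.519, 0.86, -0.999]
contact_force: [0.2, 0.2, 0.5]
opening: 0.0426
shift tool [ 0.0016 -0.0026 -0.0003] dist 0.003039670699274934 yaw y 27.69254671830599 q [ 0.3   0.04  2.12 -0.74  1.    0.23] F [ 0.5  0.  -0.8] t 12.8 0.042733011214391624
turn tool [0.07 0.04 0.11]
tcp in wheel mm [1.7 2.6 9.6]
```

View pics/v13t.png

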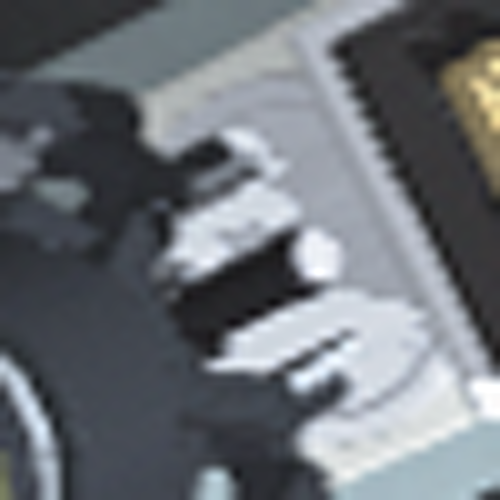

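```bash
python3 -m jog '[{"rx":0,"ry":0,"rz":0,"tx":0,"ty":0,"tz":0,"jaw":-0.4},{"rx":0,"ry":0,"rz":0,"tx":0,"ty":0,"tz":0,"jaw":-1},{"rx":0,"ry":0,"rz":0,"tx":0,"ty":0,"tz":0,"jaw":-1}]' 30
python3 w.py 4; python3 a.py 1.4 0 8;python3 -c "
from h import *
w=snap('top','t14')[170:220,260:310]
cv2.imwrite('pics/v14t.png',cv2.resize(w,None,fx=10,fy=10,interpolation=cv2.INTER_CUBIC))"
```

```text
t: 13.1
tcp_pos: [0.5365, 0.0589, 0.0723]
eef_rot: [0.516, 0.862, -1.003]
contact_force: [-3.6, -1.6, 2.3]
opening: 0.0147
shift tool [ 0.0015 -0.0016 -0.0004] dist 0.002238134401328718 yaw y 27.618377628450137 q [ 0.3   0.04  2.12 -0.74  1.    0.23] F [-4.8 -2.6  3.8] t 13.3 0.014957602386814865
turn tool [0.07 0.07 0.25]
tcp in wheel mm [1.8 1.6 9.5]
```

View pics/v14t.png

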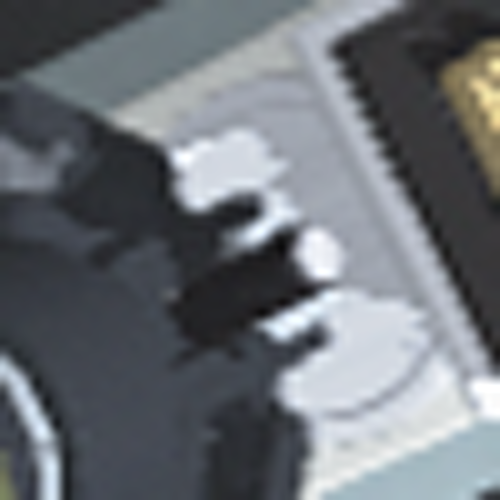

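```bash
python3 -m jog '[{"rx":0,"ry":0,"rz":0,"tx":-0.0071,"ty":-0.0016,"tz":-0.0021,"jaw":-1},{"rx":0,"ry":0,"rz":0,"tx":-0.0067,"ty":0,"tz":-0.0036,"jaw":-1}]'
python3 w.py 4; python3 a.py -2 0 30
```

```text
t: 13.52
tcp_pos: [0.5309, 0.0691, 0.0796]
eef_rot: [0.518, 0.86, -0.998]
contact_force: [4.3, -6.4, -6.6]
opening: 0.0149
shift tool [-0.0075 -0.0013  0.0018] dist 0.007814529195884275 yaw y 27.772776437000793 q [ 0.32  0.02  2.13 -0.73  1.02  0.24] F [ 1.8 -1.5 -2.2] t 13.7167 0.01504035272797894
turn tool [0.09 0.06 0.  ]
tcp in wheel mm [-3.8  1.3 22.5]
```

```bash
python3 -m jog '[{"rx":0,"ry":0,"rz":0,"tx":-0.0058,"ty":-0.001,"tz":-0.0049,"jaw":-1},{"rx":0,"ry":0,"rz":0,"tx":-0.0047,"ty":0,"tz":-0.006,"jaw":-1}]'
python3 w.py 4; python3 a.py -14.7 0 32.7; python3 -c "
from h import *
w=snap('side','s15')[160:240,260:340]
cv2.imwrite('pics/v15.png',cv2.resize(w,None,fx=7,fy=7,interpolation=cv2.INTER_CUBIC))
w=snap('top','t15')[140:240,245:355]
cv2.imwrite('pics/v15t.png',cv2.resize(w,None,fx=5.4,fy=5.4,interpolation=cv2.INTER_CUBIC))"
```

```text
t: 13.88
tcp_pos: [0.5247, 0.081, 0.0824]
eef_rot: [0.517, 0.857, -0.997]
contact_force: [5.1, -7.6, -4.2]
opening: 0.0148
shift tool [-0.0002 -0.0014 -0.0012] dist 0.0018239705226059221 yaw y 27.860131717556566 q [ 0.35  0.01  2.13 -0.72  1.04  0.26] F [ 1.9 -3.4 -1.2] t 14.0833 0.014741701773434679
turn tool [ 0.1   0.16 -0.14]
tcp in wheel mm [-13.5   1.4  32.5]
```

View pics/v15.png

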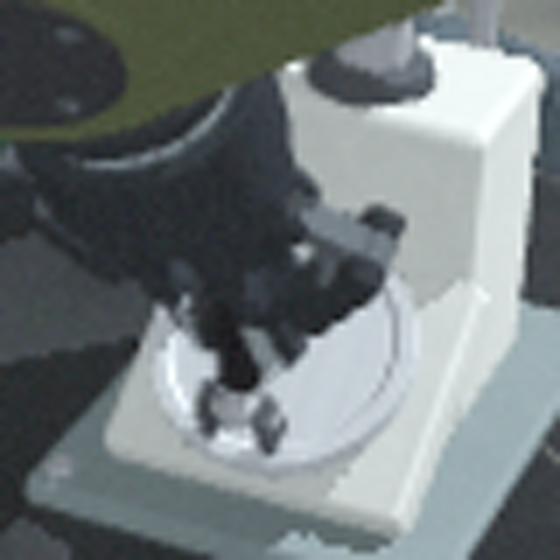

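View pics/v15t.png

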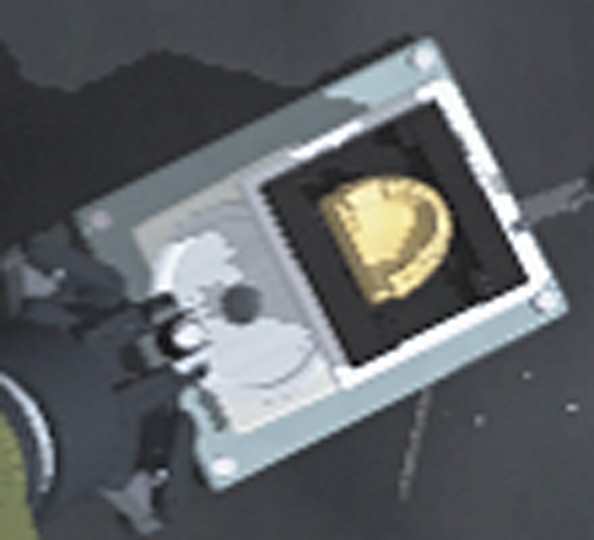

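```bash
python3 -m jog '[{"rx":0,"ry":0,"rz":0,"tx":-0.0038,"ty":-0.001,"tz":-0.0074,"jaw":-1},{"rx":0,"ry":0,"rz":0,"tx":-0.0018,"ty":0,"tz":-0.0074,"jaw":-1}]'
python3 w.py 4; python3 a.py -34 0 45.2;python3 -m jog '[{"rx":0,"ry":0,"rz":0,"tx":0,"ty":0,"tz":-0.007,"jaw":-1}]'
python3 w.py 4; python3 a.py -34 0 45.2; python3 -c "
from h import *
w=snap('side','s16')[160:240,260:340]
cv2.imwrite('pics/v16.png',cv2.resize(w,None,fx=7,fy=7,interpolation=cv2.INTER_CUBIC))"
```

```text
t: 14.35
tcp_pos: [0.5186, 0.093, 0.0807]
eef_rot: [0.518, 0.852, -0.997]
contact_force: [2.1, -7.6, 3.1]
opening: 0.0148
shift tool [-0.0067 -0.0014 -0.0083] dist 0.010767488772249553 yaw y 27.83466851320909 q [ 0.38  0.02  2.13 -0.73  1.05  0.29] F [ 0.6 -4.3  4.3] t 14.55 0.014980538889875014
turn tool [ 0.01  0.36 -0.22]
tcp in wheel mm [-25.7   1.5  38.5]
t: 14.63
tcp_pos: [0.5166, 0.0974, 0.0784]
eef_rot: [0.517, 0.85, -0.999]
contact_force: [-0.5, -7.4, 9.6]
opening: 0.0149
shift tool [-0.0057 -0.0019 -0.0027] dist 0.0066185456273337145 yaw y 27.787147928057166 q [ 0.39  0.02  2.13 -0.73  1.05  0.3 ] F [-1.3 -4.2  7.9] t 14.8333 0.014784374220467647
turn tool [-0.05  0.48 -0.22]
tcp in wheel mm [-31.3   1.9  39.5]
```

View pics/v16.png

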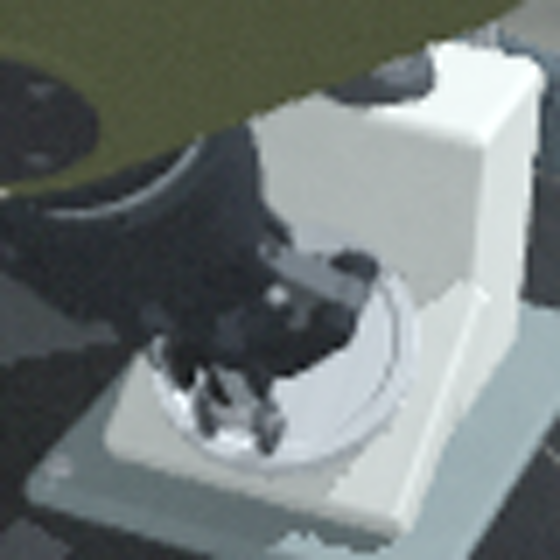

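```bash
python3 -m jog '[{"rx":0,"ry":0,"rz":0,"tx":0,"ty":-0.001,"tz":-0.004,"jaw":-1}]'
python3 w.py 4; python3 a.py -34 0 45.2; python3 -m jog '[{"rx":0,"ry":0,"rz":0,"tx":0,"ty":0,"tz":-0.004,"jaw":-1}]'
python3 w.py 4; python3 a.py -34 0 45.2;python3 -c "
from h import *
w=snap('side','s17')[120:240,240:360]
cv2.imwrite('pics/v17.png',cv2.resize(w,None,fx=5,fy=5,interpolation=cv2.INTER_CUBIC))
w=snap('top','t17')[140:240,245:355]
cv2.imwrite('pics/v17t.png',cv2.resize(w,None,fx=5.4,fy=5.4,interpolation=cv2.INTER_CUBIC))"
```

```text
t: 14.97
tcp_pos: [0.515, 0.1001, 0.0771]
eef_rot: [0.518, 0.849, -0.998]
contact_force: [3.9, -6.7, 1.1]
opening: 0.0147
shift tool [-0.0051 -0.0017  0.0002] dist 0.005394236819135409 yaw y 27.795835366917636 q [ 0.4   0.02  2.13 -0.73  1.05  0.31] F [ 2.1 -4.1  4.6] t 15.1667 0.01464532635742102
turn tool [-0.1   0.56 -0.3 ]
tcp in wheel mm [-34.1   1.7  40.1]
t: 15.25
tcp_pos: [0.5139, 0.1026, 0.0756]
eef_rot: [0.518, 0.847, -0.998]
contact_force: [0.8, -7.4, 3.9]
opening: 0.0149
shift tool [-0.0048 -0.0018  0.0033] dist 0.006101652975101229 yaw y 27.765400666518058 q [ 0.4   0.03  2.13 -0.73  1.05  0.32] F [ 1.  -4.9  4.6] t 15.45 0.014572922579339634
turn tool [-0.13  0.64 -0.29]
tcp in wheel mm [-37.3   1.9  40.4]
```

View pics/v17.png

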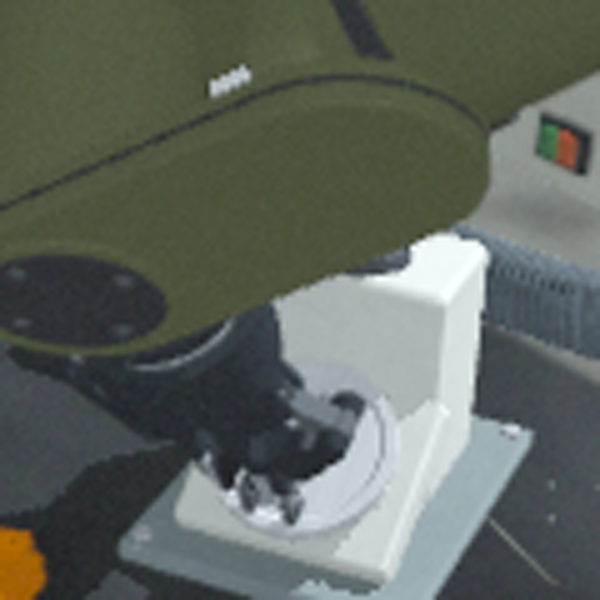

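View pics/v17t.png

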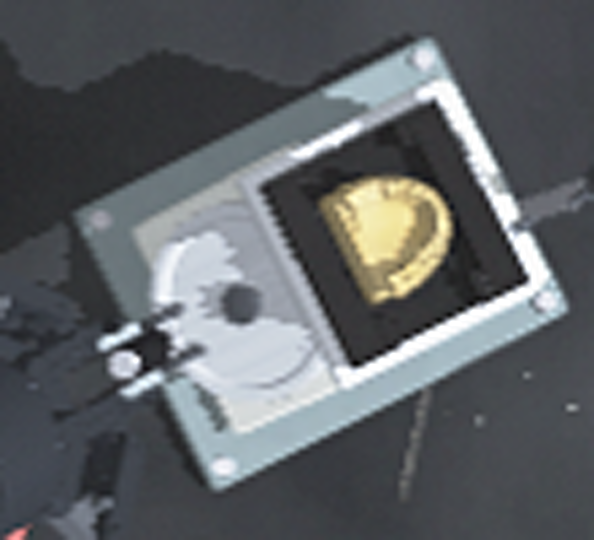

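```bash
python3 - <<'E'
from wh import *
wc=c0-.051*sx+.0635*Z
for f in(60,70,80,90,100):
    F=np.radians(f); h=np.array([-.034,0,.018]);d=np.array([np.cos(F),0,np.sin(F)])
    print(f,[np.round((proj('top',W(wc,*(h+d*r)))-[245,140]+.5)*5.4) for r in(0,.056)])
E
python3 -c "
from h import *
w=cv2.imread('pics/t17.png')[190:220,250:285]
cv2.imwrite('pics/z17.png',cv2.resize(w,None,fx=18,fy=18,interpolation=cv2.INTER_CUBIC))"
```

```text
60 [array([165., 347.]), array([165., 349.])]
70 [array([165., 347.]), array([144., 359.])]
80 [array([165., 347.]), array([125., 369.])]
90 [array([165., 347.]), array([106., 378.])]
100 [array([165., 347.]), array([ 90., 386.])]
```

View pics/z17.png

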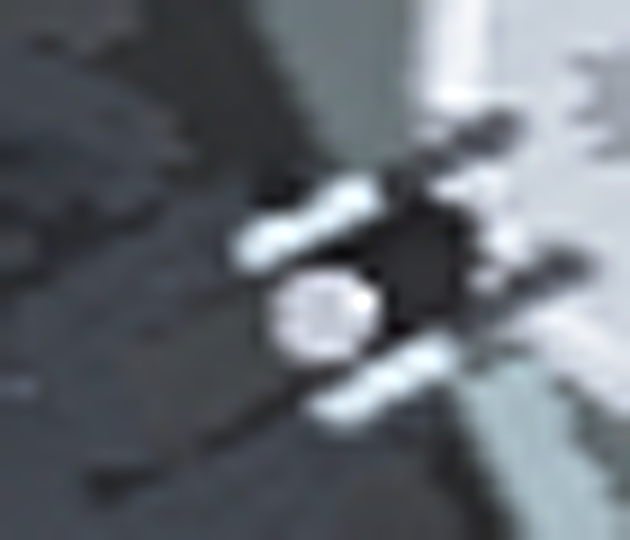

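```bash
python3 -m jog '[{"rx":0,"ry":0.6,"rz":-0.3,"tx":0,"ty":-0.001,"tz":-0.006,"jaw":-1}]'
python3 w.py 4; python3 a.py -34 0 45.2;python3 -c "
from h import *
w=snap('top','t18')[190:220,250:285]
cv2.imwrite('pics/z18.png',cv2.resize(w,None,fx=18,fy=18,interpolation=cv2.INTER_CUBIC))"
```

```text
t: 15.63
tcp_pos: [0.5116, 0.1066, 0.0728]
eef_rot: [0.522, 0.857, -1.0]
contact_force: [5.7, -6.9, 1.0]
opening: 0.0146
shift tool [-0.0045 -0.0016  0.0088] dist 0.009996096911938897 yaw y 27.628015385968972 q [ 0.41  0.03  2.13 -0.72  1.05  0.32] F [ 3.9 -3.1  2.6] t 15.8333 0.014597904319924556
turn tool [-0.15  0.05 -0.09]
tcp in wheel mm [-42.8   1.7  40.7]
```

View pics/z18.png

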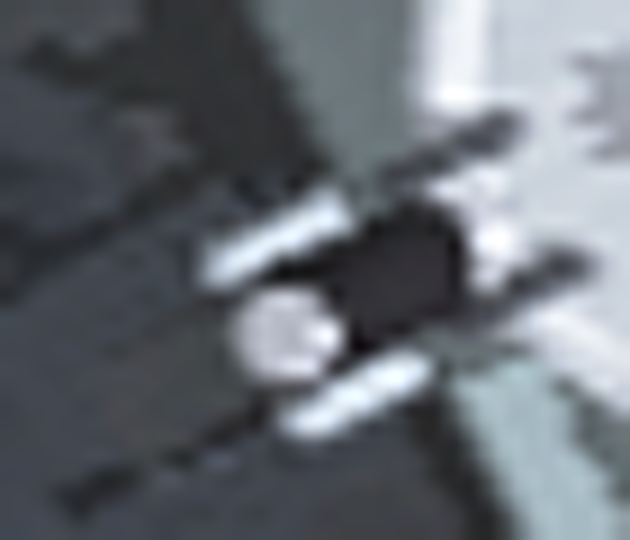

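```bash
python3 -m jog '[{"rx":0,"ry":0,"rz":0,"tx":0,"ty":-0.001,"tz":-0.005,"jaw":-1}]'
python3 w.py 4; python3 a.py -34 0 45.2; python3 -m jog '[{"rx":0,"ry":0,"rz":0,"tx":0,"ty":0,"tz":-0.004,"jaw":-1}]'
python3 w.py 4; python3 a.py -34 0 45.2;python3 -c "
from h import *
w=snap('top','t19')[190:220,250:285]
cv2.imwrite('pics/z19.png',cv2.resize(w,None,fx=18,fy=18,interpolation=cv2.INTER_CUBIC))"
```

```text
t: 15.97
tcp_pos: [0.5095, 0.1099, 0.0702]
eef_rot: [0.523, 0.856, -0.999]
contact_force: [8.4, -11.2, 1.6]
opening: 0.0141
shift tool [-0.0044 -0.0013  0.0128] dist 0.013600713612789713 yaw y 27.668665520177093 q [ 0.41  0.04  2.13 -0.72  1.05  0.33] F [ 6.2 -5.9  2.9] t 16.1667 0.01377589277721406
turn tool [-0.16  0.14 -0.17]
tcp in wheel mm [-46.8   1.3  40.8]
t: 16.25
tcp_pos: [0.5092, 0.1109, 0.0694]
eef_rot: [0.519, 0.851, -1.0]
contact_force: [9.2, -17.8, 6.2]
opening: 0.0139
shift tool [-0.0043 -0.0015  0.0138] dist 0.014569090782427251 yaw y 27.63152465655821 q [ 0.42  0.04  2.13 -0.73  1.06  0.34] F [  6.4 -13.7   5.6] t 16.45 0.013362987747661948
turn tool [-0.16  0.47 -0.11]
tcp in wheel mm [-47.8   1.5  40.8]
```

View pics/z19.png

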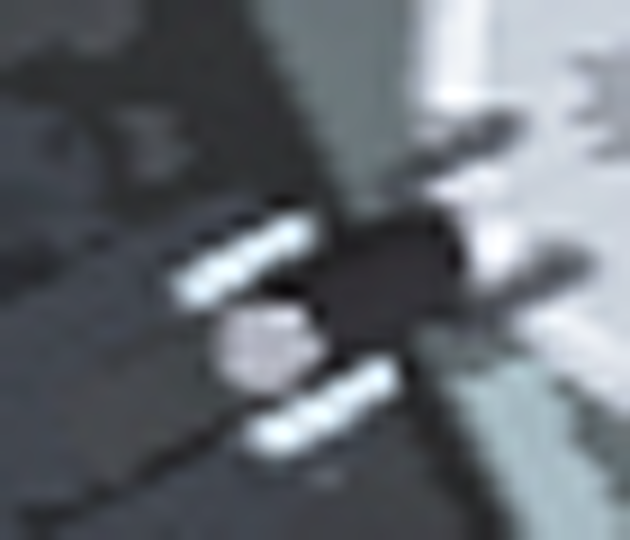

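```bash
python3 -m jog '[{"rx":0,"ry":0,"rz":0,"tx":0,"ty":0,"tz":0,"jaw":-0.2},{"rx":0,"ry":0,"rz":0,"tx":0,"ty":0,"tz":0,"jaw":-0.1},{"rx":0,"ry":0,"rz":0,"tx":0,"ty":0,"tz":0,"jaw":-0.1},{"rx":0,"ry":0,"rz":0,"tx":-0.03,"ty":0,"tz":0.0,"jaw":-0.1},{"rx":0,"ry":0,"rz":0,"tx":-0.035,"ty":0,"tz":0.0,"jaw":-0.1}]'
python3 w.py 4; python3 a.py -34 0 45.2;python3 -c "
from h import *
w=snap('top','t20')[190:220,250:285]
cv2.imwrite('pics/z20.png',cv2.resize(w,None,fx=18,fy=18,interpolation=cv2.INTER_CUBIC))
w=snap('side','s20')[160:240,260:340]
cv2.imwrite('pics/v20.png',cv2.resize(w,None,fx=7,fy=7,interpolation=cv2.INTER_CUBIC))"
```

```text
t: 16.92
tcp_pos: [0.4846, 0.142, 0.1131]
eef_rot: [0.516, 0.868, -1.013]
contact_force: [0.7, 0.2, 0.5]
opening: 0.0381
shift tool [0.0555 0.0039 0.02  ] dist 0.059106655299912284 yaw y 27.353098292045246 q [ 0.49 -0.03  2.11 -0.67  1.17  0.31] F [-1.1 -0.5 -0.5] t 17.1167 0.0388338712393345
turn tool [-0.09 -0.14  0.47]
tcp in wheel mm [-53.9  -3.4 100.8]
```

View pics/z20.png

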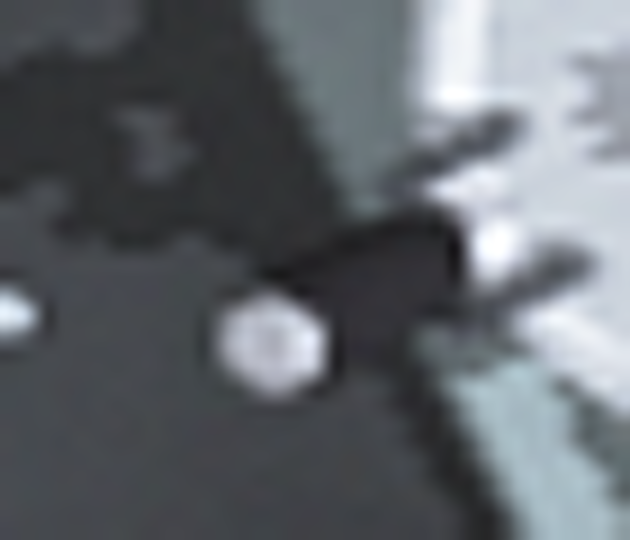

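View pics/v20.png

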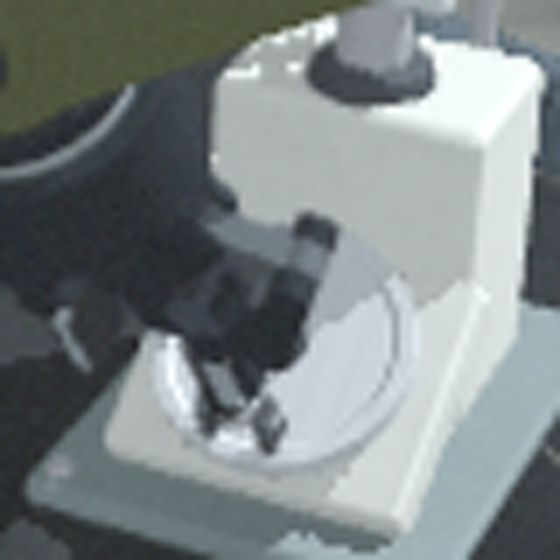

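```bash
python3 - <<'E'
from wh import *
wc=c0-.051*sx+.0635*Z
uv=np.array([272,342])/18+[250-.47,190-.47]
o,v=ray('top',uv)
for zz in(.07,.074,.076):
    t=((wc+n*zz-o)@n)/(v@n); p=o+v*t-wc; print(zz,'cap wheel',p@wx,p@wy,p@n)
# z0 original cap (folded) for reference
uv=np.array([258,388])/7+[255-.43,140-.43]
o,v=ray('top',uv)
for f in(.1,.18,.25):
    zz=.018+.056*np.sin(f); t=((wc+n*zz-o)@n)/(v@n); p=o+v*t-wc; print(f,'cap0',p@wx,'expected',-.034+.056*np.cos(f),p@wy)
E
```

```text
0.07 cap wheel -0.03421357456616599 0.0016372612958043759 0.06999999999999995
0.074 cap wheel -0.031688929131011165 0.0016985927537414033 0.07399999999999997
0.076 cap wheel -0.030426606413433716 0.0017292584827100239 0.07599999999999996
0.1 cap0 0.019876630584858033 expected 0.021720233255569446 0.0013949139446749058
0.18 cap0 0.022216156540900887 expected 0.021095246796134802 0.0014603281532689237
0.25 cap0 0.024235997615021775 expected 0.020259095615796106 0.001516803827329413
```

```bash
python3 - <<'E'
from wh import *
wc=c0-.051*sx+.0635*Z
z=lambda p:np.round((proj('top',W(wc,*np.array(p)/1000))-[250,190]+.5)*18)
for zz in(45,55,62,70):print(zz,'at -47',z((-47,1.5,zz)),'at -40',z((-40,1.5,zz)),'at -33',z((-33,1.5,zz)))
E
python3 -c "
from h import *
w=cv2.imread('pics/t20.png')[170:240,220:290]
cv2.imwrite('pics/z20b.png',cv2.resize(w,None,fx=8,fy=8,interpolation=cv2.INTER_CUBIC))"
```

```text
45 at -47 [289. 332.] at -40 [329. 312.] at -33 [369. 292.]
55 at -47 [253. 351.] at -40 [293. 331.] at -33 [334. 311.]
62 at -47 [228. 365.] at -40 [268. 345.] at -33 [309. 324.]
70 at -47 [198. 381.] at -40 [239. 360.] at -33 [280. 340.]
```

View pics/z20b.png

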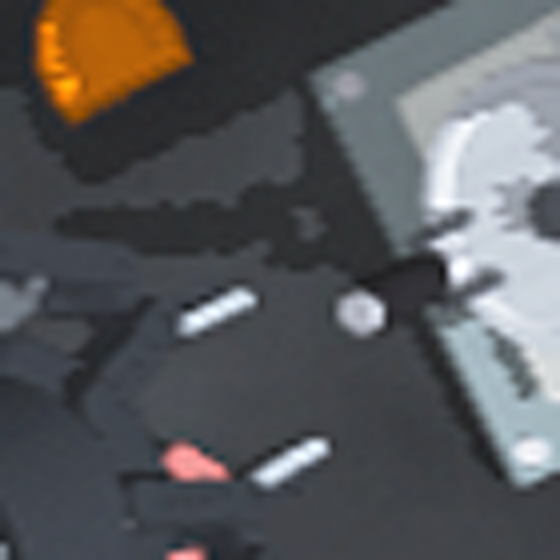

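```bash
python3 a.py -33 1.6 85; python3 -m jog '[{"rx":0,"ry":0,"rz":0.5,"tx":0.006,"ty":0.005,"tz":0.02,"jaw":0}]'
python3 w.py 4; python3 a.py -33 1.6 80
```

```text
shift tool [0.014  0.0063 0.0211] dist 0.02611741443520704 yaw y 27.27596454238092 q [ 0.49 -0.03  2.11 -0.67  1.18  0.31] F [-0.4  0.8 -0.2] t 17.2167 0.03862379450742866
turn tool [-0.05 -0.11  0.67]
tcp in wheel mm [-54.1  -4.6  99.2]
t: 17.3
tcp_pos: [0.4974, 0.1273, 0.1172]
eef_rot: [0.517, 0.868, -1.002]
contact_force: [0.1, 0.3, -0.6]
opening: 0.0427
shift tool [0.0119 0.0022 0.0015] dist 0.012154929269401706 yaw y 27.458124048988193 q [ 0.45 -0.04  2.11 -0.67  1.16  0.28] F [ 0.5 -0.  -1.3] t 17.5 0.04278724471907048
turn tool [-0.08 -0.15  0.31]
tcp in wheel mm [-34.5  -0.5  91.9]
```

```bash
python3 -m jog '[{"rx":0,"ry":0,"rz":0.3,"tx":0.025,"ty":0.002,"tz":0.0015,"jaw":0}]'
python3 w.py 4; python3 a.py -33 1.6 33;python3 -m jog '[{"rx":0,"ry":0,"rz":0.0,"tx":0.025,"ty":0.0,"tz":0.0,"jaw":0}]'
python3 w.py 4; python3 a.py -33 1.6 33;python3 -c "
from h import *
w=snap('top','t21')[170:240,220:290]
cv2.imwrite('pics/z21.png',cv2.resize(w,None,fx=8,fy=8,interpolation=cv2.INTER_CUBIC))"
```

```text
t: 17.58
tcp_pos: [0.5098, 0.1152, 0.1021]
eef_rot: [0.527, 0.859, -0.995]
contact_force: [1.9, 0.0, 0.9]
opening: 0.0422
shift tool [0.033  0.0015 0.001 ] dist 0.03301927004892481 yaw y 27.57887475674816 q [ 0.42 -0.01  2.12 -0.69  1.1   0.28] F [ 0.  -0.4 -0.3] t 17.7833 0.043101056624522856
turn tool [-0.03 -0.18  0.17]
tcp in wheel mm [-33.9   0.2  66. ]
t: 17.87
tcp_pos: [0.5161, 0.1028, 0.0817]
eef_rot: [0.526, 0.859, -0.995]
contact_force: [0.4, 0.3, 0.4]
opening: 0.0431
shift tool [0.0082 0.0017 0.0013] dist 0.008502962406127459 yaw y 27.567756371304082 q [ 0.39  0.02  2.13 -0.71  1.06  0.29] F [-0.2  0.1 -0.3] t 18.0667 0.04252634067210499
turn tool [-0.01 -0.18  0.22]
tcp in wheel mm [-34.3  -0.1  41.2]
```

View pics/z21.png

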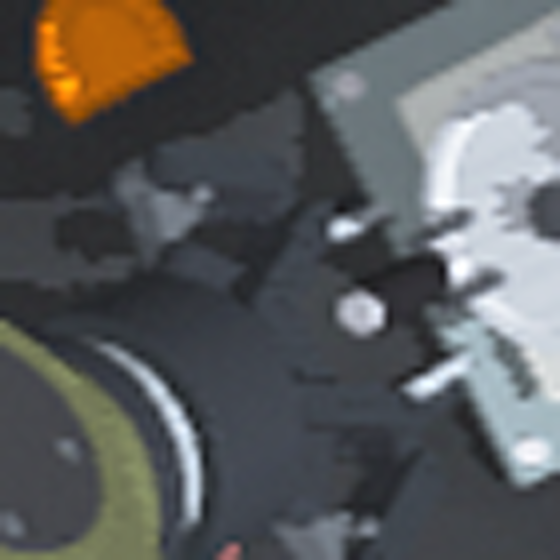

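```bash
python3 -m jog '[{"rx":0,"ry":0,"rz":0.2,"tx":0.006,"ty":0.0015,"tz":0.001,"jaw":-0.2},{"rx":0,"ry":0,"rz":0,"tx":0.002,"ty":0,"tz":0,"jaw":-0.6},{"rx":0,"ry":0,"rz":0,"tx":0,"ty":0,"tz":0,"jaw":-1},{"rx":0,"ry":0,"rz":0,"tx":0,"ty":0,"tz":0,"jaw":-1}]' 40
python3 w.py 4; python3 a.py -33 1.6 33
```

```text
t: 18.45
tcp_pos: [0.5183, 0.0981, 0.0747]
eef_rot: [0.525, 0.86, -0.995]
contact_force: [1.3, -2.3, -3.4]
opening: 0.0149
shift tool [ 0.0032 -0.0021 -0.0008] dist 0.0039044888998542413 yaw y 27.765257137414327 q [ 0.38  0.03  2.13 -0.72  1.04  0.29] F [ 0.2 -0.6 -1.4] t 18.65 0.01463526304441866
turn tool [-0.12 -0.15 -0.28]
tcp in wheel mm [-32.2   3.7  36.2]
```

```bash
python3 -m jog '[{"rx":0,"ry":0,"rz":0,"tx":0,"ty":0,"tz":-0.004,"jaw":-1}]'
python3 w.py 4; python3 a.py -33 1.6 33; python3 -m jog '[{"rx":0,"ry":0,"rz":0,"tx":0,"ty":0,"tz":-0.004,"jaw":-1}]'
python3 w.py 4; python3 a.py -33 1.6 33
```

```text
t: 18.73
tcp_pos: [0.518, 0.099, 0.0742]
eef_rot: [0.52, 0.855, -0.997]
contact_force: [7.5, -20.4, 4.7]
opening: 0.0152
shift tool [ 0.0033 -0.0022 -0.0001] dist 0.003941989579379693 yaw y 27.747398170339526 q [ 0.39  0.03  2.13 -0.73  1.04  0.3 ] F [  5.2 -12.4   3.2] t 18.9333 0.014491975403569092
turn tool [-0.09  0.25 -0.2 ]
tcp in wheel mm [-32.9   3.8  36.3]
t: 19.02
tcp_pos: [0.5181, 0.0988, 0.0743]
eef_rot: [0.516, 0.849, -1.0]
contact_force: [5.2, -15.2, 1.5]
opening: 0.015
shift tool [ 0.0033 -0.0022 -0.    ] dist 0.003935085501362323 yaw y 27.704213912638725 q [ 0.39  0.04  2.13 -0.73  1.05  0.31] F [  4.3 -14.7   3.1] t 19.2167 0.01504751912103938
turn tool [-0.07  0.7  -0.1 ]
tcp in wheel mm [-33.    3.8  36.3]
```

```bash
python3 - <<'E'
from h import *
a=cv2.imread('pics/s0.png')[105:145,312:350].astype(float);b=cv2.imread('pics/s9.png')[105:145,312:350]
m=((a+b)/2)
v=np.clip((m-40)*1.5,0,255).astype(np.uint8)
cv2.imwrite('pics/r0.png',cv2.resize(v,None,fx=15,fy=15,interpolation=cv2.INTER_NEAREST))
E
```

```text
(no output)
```

View pics/r0.png

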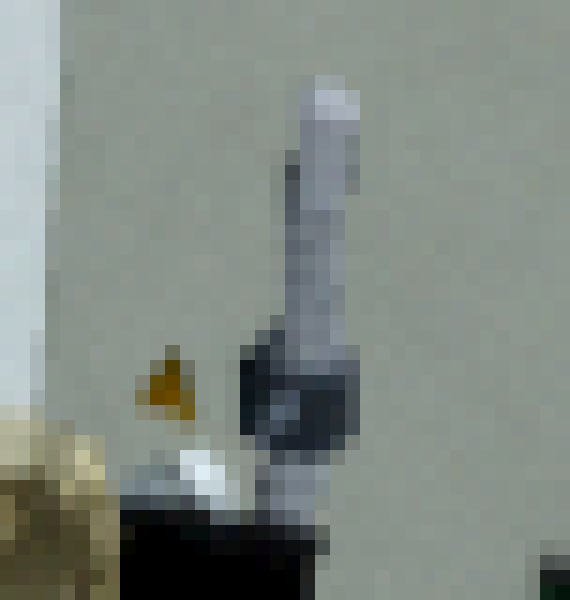

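```bash
python3 - <<'E'
from wh import *
tc=np.array([.5603,.0115,0])
def zat(uv,sxmm,cam='side'):
    o,v=ray(cam,uv); # point on ray closest (horizontally) to vertical line at tc+sx*
    l=tc+sx*sxmm/1000
    t=((l-o)[:2]@v[:2])/(v[:2]@v[:2]); p=o+t*v; return p, np.linalg.norm((p-l)[:2]), (p-tc)@sy
print('cone',zat((330.5-.5,132.5-.5),64)); print('collar',zat((331.5,130.5),86))
S=lambda a:np.array(a)/6.5+[269.6,79.6]
# table reference: back right corner & front corners z
for uv,x,y in(((430,425),44,-46),((343,513),-44,-46),((103,463),-44,46)):
    o,v=ray('side',S(uv)); l=tc+sx*x/1000+sy*y/1000; t=((l-o)[:2]@v[:2])/(v[:2]@v[:2]); print('table z',(o+t*v)[2],np.linalg.norm((o+t*v-l)[:2]))
T=lambda a:np.array(a)/15+[325-.5,155-.5]
print('post top tri',tri((312+330/15-.5,105+95/15-.5),T((622,240))))
print('rider tri',tri((331.5,130.5),T((522,270))))
for s in(64,86): 
  for z in (.2,.22,.24): print(s,z,(proj('top',tc+sx*s/1000+[0,0,z])-[325,155]+.5)*15)
E
```

```text
cone (array([ 0.57359072, -0.061299  ,  0.21706731]), np.float64(0.023047867248479965), np.float64(-0.022072519993531214))
collar (array([ 0.58594696, -0.07858962,  0.21321518]), np.float64(0.019995438726130542), np.float64(-0.019169783407805858))
table z 0.19833382985227205 0.0006386322906212371
table z 0.19983691256077785 0.0010616932903835471
table z 0.19943804286251582 0.0033582554108063565
post top tri (array([ 0.58071805, -0.07266694,  0.26524252]), np.float64(0.0018435062730291294))
rider tri (array([ 0.58225115, -0.07401067,  0.21532373]), np.float64(0.0011030518971905916))
64 0.2 [291.64880924 224.22503619]
64 0.22 [328.51471415 208.0349497 ]
64 0.24 [367.2601113  191.01742397]
86 0.2 [427.79730927 154.75487488]
86 0.22 [467.90267813 136.89322684]
86 0.24 [510.04004018 118.12415188]
```

```bash
python3 - <<'E'
from wh import *
tc=np.array([.5603,.0115,0])
P=np.array([.5816,-.0733,0])
for nme,uv,l in(('cone tip',(330.0,132.0),P-.022*sx),('cone hi',(330.0,131.0),P-.022*sx),('collar ctr',(331.5,130.5),P),('collar ctr lo',(331.5,131.5),P)):
    o,v=ray('side',uv); t=((l-o)[:2]@v[:2])/(v[:2]@v[:2]); p=o+t*v; print(nme,p,np.linalg.norm((p-l)[:2]))
v=None
im=cv2.imread('pics/s0.png')[105:145,312:350]
w=cv2.resize(im,None,fx=15,fy=15,interpolation=cv2.INTER_NEAREST)
pr=lambda p:np.int32((proj('side',p)-[312,105]+.5)*15)
for z in(.215,.218):
  th=np.linspace(0,6.28,40)
  for dz,col in((-.007,(0,0,255)),(.007,(0,255,0))):
    cv2.polylines(w,[np.array([pr(P+[.01*np.cos(t),.01*np.sin(t),z+dz]) for t in th])],True,col if z==.215 else (255,0,0),1)
  cv2.circle(w,tuple(map(int,pr(P-.022*sx+[0,0,z]))),4,(0,255,255) if z==.215 else (255,255,0),-1)
cv2.imwrite('pics/r1.png',w)
E
```

```text
cone tip [ 0.56876614 -0.05637713  0.21968485] 0.0036510612553063543
cone hi [ 0.56891481 -0.05623253  0.22218449] 0.003443673640649959
collar ctr [ 0.58118862 -0.07370036  0.21577551] 0.0005740387525944628
collar ctr lo [ 0.58103346 -0.07385111  0.21322181] 0.0007903712346625136
```

View pics/r1.png

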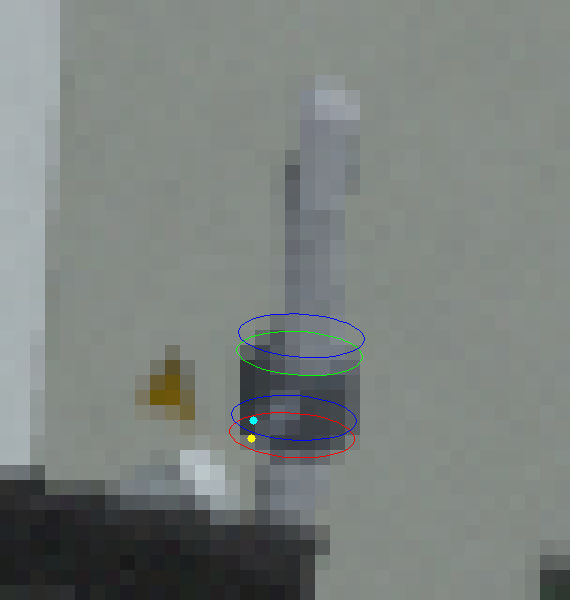

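```bash
python3 - <<'E'
from wh import *
P=np.array([.5816,-.0733,0])
z=lambda p:np.round((proj('top',p)-[325,155]+.5)*15)
for s in(-.022,-.010,0): print('rider',s,z(P+sx*s+[0,0,.216]))
for s in(-.030,-.042): 
    for h in(.196,.2,.204): print('table cone',s,h,z(P+sx*s+[0,0,h]))
# shift between t0 and others: view again in t20
w=cv2.imread('pics/t20.png')[155:192,325:375];a=cv2.imread('pics/t0.png')[155:192,325:375]
m=(w.astype(float)+a+cv2.imread('pics/t21.png')[155:192,325:375])/3
cv2.imwrite('pics/e3.png',cv2.resize(np.clip(255*(m/255)**.6,0,255).astype(np.uint8),None,fx=15,fy=15,interpolation=cv2.INTER_NEAREST))
E
```

```text
rider -0.022 [383. 348.]
rider -0.01 [459. 309.]
rider 0 [521. 277.]
table cone -0.03 0.196 [295. 386.]
table cone -0.03 0.2 [302. 384.]
table cone -0.03 0.204 [310. 381.]
table cone -0.042 0.196 [221. 424.]
table cone -0.042 0.2 [228. 422.]
table cone -0.042 0.204 [235. 420.]
```

View pics/e3.png

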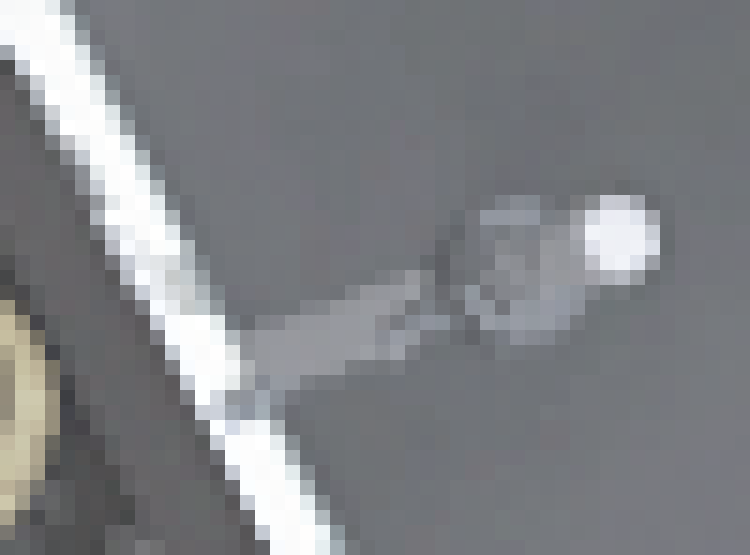

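```bash
python3 - <<'E'
from wh import *
P=np.array([.5816,-.0733,0])
z=lambda p:np.round((proj('side',p)-[312,105]+.5)*15)
for s in(-.022,-.03,-.042): print(s,[z(P+sx*s+[0,0,h]) for h in(.19,.196,.2,.204,.21,.215)])
tc=np.array([.5603,.0115,0])
print('edges z.2 top e1',[np.round((proj('top',tc+sx*e/1000-sy*.0205+[0,0,.2])-[325,155]+.5)*15) for e in(38,44,48,56)])
E
```

```text
-0.022 [array([239., 585.]), array([242., 550.]), array([244., 527.]), array([246., 504.]), array([249., 468.]), array([252., 439.])]
-0.03 [array([223., 602.]), array([226., 567.]), array([228., 544.]), array([230., 521.]), array([233., 485.]), array([235., 455.])]
-0.042 [array([198., 629.]), array([201., 594.]), array([203., 570.]), array([205., 546.]), array([208., 511.]), array([210., 481.])]
edges z.2 top e1 [array([196., 438.]), array([234., 418.]), array([259., 406.]), array([309., 380.])]
```

```bash
python3 - <<'E'
from wh import *
a=onz('top',(289.7,174.7),.2);b=onz('top',(213.7,162.5),0)
a2=onz('top',(308.6,211.6),.2);b2=onz('top',(231,192.5),0)
L=(b-a)/.2;L2=(b2-a2)/.2; print(L,L2); L=(L+L2)/2
P=np.array([.5816,-.0733,0])
z=lambda p:np.round((proj('top',p)-[325,155]+.5)*15)
def sh(p,h=.2): return p+L*(p[2]-h)
print('pointer tip shadow on table',z(sh(P-.022*sx+[0,0,.216])),'mid cone',z(sh(P-.016*sx+[0,0,.216])),'rider top',z(sh(P+[0,0,.223])),'rider bot',z(sh(P+[0,0,.209])))
for h in(.2,.202,.204): print(h,'table cone base shadow',z(sh(P-.040*sx+[0,0,h])),'self',z(P-.040*sx+[0,0,h]))
E
```

```text
[ 0.24085799  0.87599677 -1.        ] [ 0.23626193  0.84604185 -1.        ]
pointer tip shadow on table [256. 329.] mid cone [293. 310.] rider top [350. 247.] rider bot [434. 272.]
0.2 table cone base shadow [240. 416.] self [240. 416.]
0.202 table cone base shadow [228. 412.] self [244. 415.]
0.204 table cone base shadow [216. 408.] self [247. 413.]
```

```bash
python3 - <<'E'
from wh import *
ims=[cv2.imread(f'pics/t{k}.png').astype(float) for k in('0','11','12','13','14','15','17','18','19','20','21')]
m=np.mean(ims,0)
print('cols',list(range(336,356)))
for r in range(172,186): print(r,' '.join('%3d/%3d'%(m[r,c].mean(),m[r,c,0]-m[r,c,2]) for c in range(336,356)))
E
```

```text
cols [336, 337, 338, 339, 340, 341, 342, 343, 344, 345, 346, 347, 348, 349, 350, 351, 352, 353, 354, 355]
172 199/  8 146/ 15  85/ 11  69/  7  72/  7  73/  8  73/  7  73/  7  73/  8  71/  4  70/  4  72/  7  72/  7  72/  8  71/  8  71/  7  72/  8  59/  6  51/  5  68/  6
173 173/  3 173/ 14 113/ 13  71/  8  72/  8  72/  8  73/  8  73/  8  73/  8  70/  4  70/  4  72/  7  71/  7  70/  7  78/  8  87/  8 108/  7  83/  7  53/  5  65/  6
174 196/  9 181/  6 143/ 14  85/ 12  69/  7  71/  8  71/  5  72/  7  72/  8  71/  7  70/  7  70/  8  85/  8 105/  7 109/  9 110/  9 116/  9  78/  8  62/  5  77/  8
175 224/  9 174/  5 171/ 16 109/ 13  66/  8  67/  8  68/  7  70/  8  70/  7  85/  8  87/  8 105/  7 108/  7 112/  8 114/  8 102/  7  72/  5  84/ 11  68/  7  61/  5
176 251/  4 253/  0 255/  0 220/  9  76/ 12  62/  7  83/  8  87/  8 104/  7 108/  9 108/  8 112/  9 112/  9 113/  9  95/  5  78/  8  94/ 14 105/ 16 103/ 16  73/ 10
177 251/  7 253/  0 251/  0 249/  5 148/ 15 100/  7 110/  8 110/  9 111/  8 110/  9 110/  9 111/  9 111/  9 112/  9  98/ 12 115/ 15 108/ 12  76/  9  73/  9  64/  6
178 178/ 1
[... 601 characters left out ...]
/  5  70/  8  70/  8  70/  8  69/  8  70/  7
182  52/  0  47/  1 182/ 18 187/ 21 130/ 20 108/ 20 132/ 22  86/ 13  64/  7  68/  7  69/  8  68/  5  68/  4  68/  4  68/  4  68/  6  68/  7  68/  6  70/  7  70/  8
183  55/  2  51/  1  68/  5 253/  4 203/ 27 234/  6 244/  8 143/ 14  63/  7  65/  6  68/  6  67/  6  68/  6  68/  4  68/  4  68/  4  67/  7  67/  8  68/  6  70/  7
184  56/  2  53/  2  45/  1 180/ 18 253/  3 252/ -1 254/  0 224/ 12  97/ 12  61/  6  66/  6  68/  6  68/  6  68/  5  69/  4  68/  4  67/  7  67/  8  68/  4  70/  8
185  57/  2  55/  2  49/  1  65/  5 253/  4 252/  0 251/  0 248/  5 141/ 15  63/  8  64/  8  67/  6  68/  6  68/  6  68/  6  68/  5  69/  8  69/  8  70/  8  70/  8
```

```bash
cat > c.py <<'E'
from wh import *
import sys
wc=c0-.051*sx+.0635*Z
q=tool()[0]-wc; X,Y,ZZ=1000*np.array([q@wx,q@wy,q@n])
cx,cy=1.0,3.0
if len(sys.argv)>2: cx,cy=float(sys.argv[1]),float(sys.argv[2])
ang=np.degrees(np.arctan2(Y-cy,-(X-cx)))%360
F=np.array(tool()[2]['contact_force'])
print('X %.1f Y %.1f Z %.1f r %.1f q %.1f'%(X,Y,ZZ,np.hypot(X-cx,Y-cy),ang),'Fx %.1f Fy %.1f Fn %.1f'%(F@wx,F@wy,F@n),'t',tool()[2]['t'],'open',tool()[2]['opening'])
l=np.radians(35);orient(np.sin(l)*sx-np.cos(l)*Z,sy)
E
python3 -m jog '[{"rx":0,"ry":0.7,"rz":0,"tx":0,"ty":0.0088,"tz":0.0015,"jaw":-1},{"rx":0,"ry":0,"rz":0,"tx":0,"ty":0.0082,"tz":0.0034,"jaw":-1},{"rx":0,"ry":0,"rz":0,"tx":0,"ty":0.007,"tz":0.0054,"jaw":-1}]' 50
python3 w.py 3; python3 c.py
```

```text
t: 19.47
tcp_pos: [0.5407, 0.1013, 0.0798]
eef_rot: [0.521, 0.863, -1.006]
contact_force: [-6.6, 2.0, 2.7]
opening: 0.0143
X -21.7 Y 26.2 Z 36.2 r 32.5 q 45.6 Fx 2.7 Fy 0.5 Fn -1.7 t 19.6167 open 0.014306678505733531
turn tool [-0.14  0.07  0.18]
```

```bash
python3 -m jog '[{"rx":0,"ry":0,"rz":0,"tx":0,"ty":0.0054,"tz":0.007,"jaw":-1},{"rx":0,"ry":0,"rz":0,"tx":0,"ty":0.0034,"tz":0.0082,"jaw":-1},{"rx":0,"ry":0,"rz":0,"tx":0,"ty":0.0012,"tz":0.0088,"jaw":-1},{"rx":0,"ry":0,"rz":0,"tx":0,"ty":-0.0012,"tz":0.0088,"jaw":-1}]'
python3 w.py 3; python3 c.py;python3 -c "
from h import *
w=snap('side','s22')[90:250,220:380]
cv2.imwrite('pics/v22.png',cv2.resize(w,None,fx=3.7,fy=3.7,interpolation=cv2.INTER_CUBIC))
w=snap('top','t22')[140:240,245:365]
cv2.imwrite('pics/v22t.png',cv2.resize(w,None,fx=5,fy=5,interpolation=cv2.INTER_CUBIC))"
```

```text
t: 19.95
tcp_pos: [0.5606, 0.085, 0.0966]
eef_rot: [0.523, 0.868, -0.999]
contact_force: [1.1, 3.6, -5.0]
opening: 0.0147
X 7.8 Y 34.7 Z 36.2 r 32.4 q 102.2 Fx -0.6 Fy 3.3 Fn -3.3 t 20.1 open 0.014407449191263615
turn tool [-0.03 -0.25  0.14]
```

View pics/v22.png

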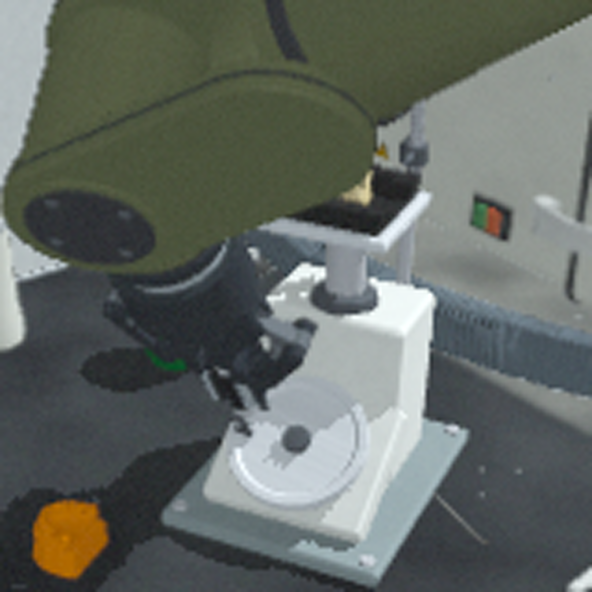

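View pics/v22t.png

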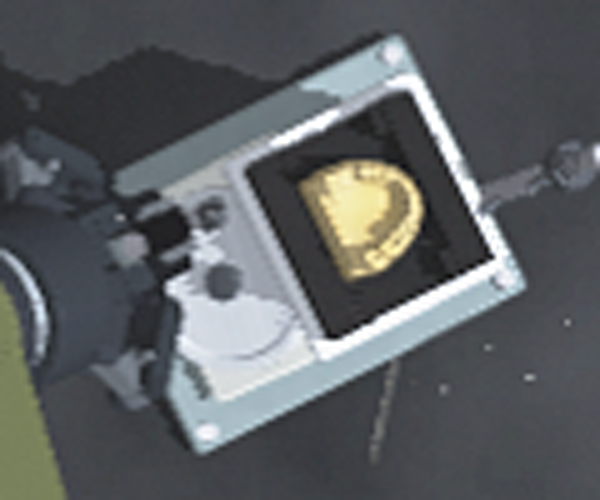

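```bash
python3 -m jog '[{"rx":0,"ry":-0.2,"rz":0,"tx":0,"ty":-0.0029,"tz":0.0084,"jaw":-1},{"rx":0,"ry":0,"rz":0,"tx":0,"ty":-0.005,"tz":0.0074,"jaw":-1},{"rx":0,"ry":0,"rz":0,"tx":0,"ty":-0.0067,"tz":0.0058,"jaw":-1}]'
python3 w.py 3; python3 c.py 1 0.9
```

```text
t: 20.45
tcp_pos: [0.558, 0.0634, 0.1092]
eef_rot: [0.522, 0.863, -0.993]
contact_force: [5.8, 0.3, -4.7]
opening: 0.0146
X 28.8 Y 21.3 Z 36.2 r 34.5 q 143.7 Fx 4.5 Fy 1.0 Fn -4.1 t 20.6 open 0.014699006736983477
turn tool [ 0.05 -0.07 -0.08]
```

```bash
python3 -m jog '[{"rx":0,"ry":0,"rz":0,"tx":0,"ty":-0.0078,"tz":0.0043,"jaw":-1},{"rx":0,"ry":0,"rz":0,"tx":0,"ty":-0.0086,"tz":0.0021,"jaw":-1},{"rx":0,"ry":0,"rz":0,"tx":0,"ty":-0.0067,"tz":0,"jaw":-1}]'
python3 w.py 4; python3 c.py 1 0.9;python3 -c "
from h import *
w=snap('side','s23')[90:170,270:370]
cv2.imwrite('pics/v23.png',cv2.resize(w,None,fx=7,fy=7,interpolation=cv2.INTER_CUBIC))"
```

```text
t: 20.85
tcp_pos: [0.5411, 0.0475, 0.1136]
eef_rot: [0.523, 0.86, -0.992]
contact_force: [6.3, -1.4, -3.7]
opening: 0.0147
X 35.4 Y -0.8 Z 36.2 r 34.4 q 182.8 Fx 2.7 Fy -1.6 Fn -0.8 t 21.05 open 0.01417260272447614
turn tool [ 0.08 -0.06 -0.17]
```

View pics/v23.png

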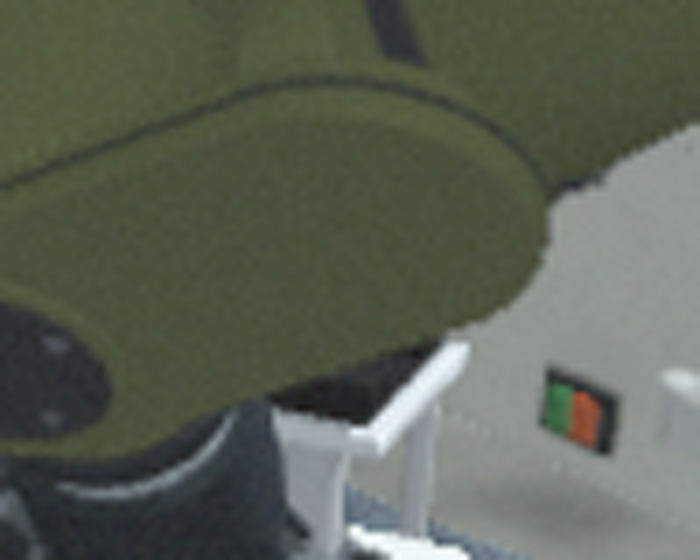

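```bash
python3 -m jog '[{"rx":0,"ry":0,"rz":0,"tx":0,"ty":-0.0042,"tz":-0.0004,"jaw":-1},{"rx":0,"ry":0,"rz":0,"tx":0,"ty":-0.0042,"tz":-0.001,"jaw":-1}]'
python3 w.py 4; python3 c.py 1 0.9
```

```text
t: 21.27
tcp_pos: [0.5342, 0.0449, 0.113]
eef_rot: [0.522, 0.859, -0.992]
contact_force: [4.5, -3.1, -2.1]
opening: 0.0147
X 34.2 Y -7.8 Z 36.3 r 34.3 q 194.6 Fx 1.6 Fy 0.7 Fn -2.7 t 21.4667 open 0.014899462798220861
turn tool [ 0.08 -0.05 -0.31]
```

```bash
python3 -m jog '[{"rx":0,"ry":0,"rz":0,"tx":0,"ty":0,"tz":0,"jaw":-0.3},{"rx":0,"ry":0,"rz":0,"tx":0,"ty":0,"tz":0,"jaw":-0.1},{"rx":0,"ry":0,"rz":0,"tx":0,"ty":0,"tz":0,"jaw":-0.1},{"rx":0,"ry":0,"rz":0,"tx":-0.03,"ty":0,"tz":0.0,"jaw":-0.1},{"rx":0,"ry":0,"rz":0,"tx":-0.035,"ty":0,"tz":0.0,"jaw":-0.1},{"rx":0,"ry":0,"rz":0,"tx":-0.03,"ty":0,"tz":-0.02,"jaw":-0.1},{"rx":0,"ry":0,"rz":0,"tx":-0.01,"ty":0,"tz":-0.04,"jaw":-0.1},{"rx":0,"ry":0,"rz":0,"tx":0,"ty":0,"tz":-0.04,"jaw":-0.1}]'
python3 c.py 1 0.9; python3 -c "
from h import *
w=snap('side','s24')[90:250,220:380]
cv2.imwrite('pics/v24.png',cv2.resize(w,None,fx=3.7,fy=3.7,interpolation=cv2.INTER_CUBIC))
w=snap('top','t24')[140:240,245:365]
cv2.imwrite('pics/v24t.png',cv2.resize(w,None,fx=5,fy=5,interpolation=cv2.INTER_CUBIC))"
```

```text
t: 22.13
tcp_pos: [0.4673, 0.1743, 0.1478]
eef_rot: [0.538, 0.86, -0.998]
contact_force: [0.3, -0.2, -0.7]
opening: 0.0384
X -64.9 Y -6.1 Z 148.4 r 66.3 q 354.0 Fx -0.1 Fy 0.2 Fn -0.8 t 22.1333 open 0.03843930647416522
turn tool [-0.73 -0.49 -0.37]
```

View pics/v24.png

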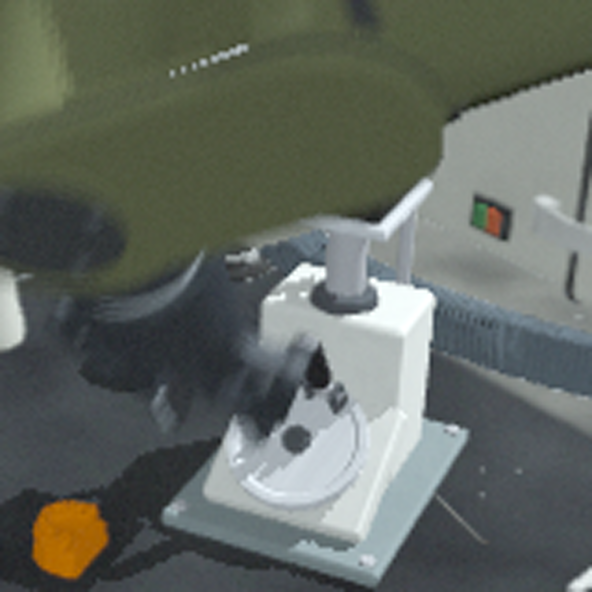

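View pics/v24t.png

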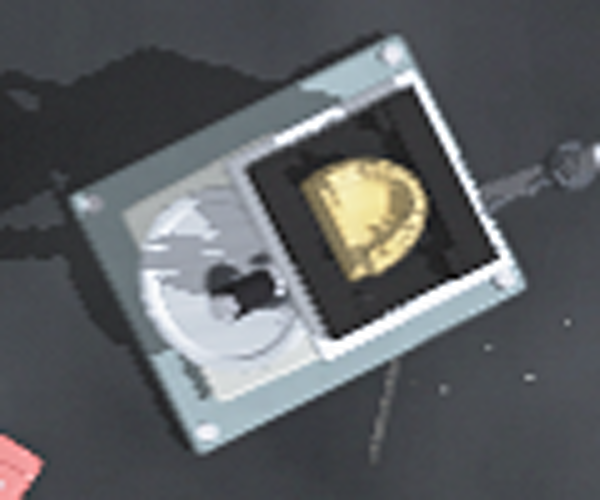

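```bash
python3 -m jog '[{"rx":0,"ry":0,"rz":0,"tx":-0.034,"ty":0,"tz":0.022,"jaw":-0.1},{"rx":0,"ry":0,"rz":0,"tx":-0.034,"ty":0,"tz":0.022,"jaw":-0.1},{"rx":0,"ry":0,"rz":0,"tx":-0.034,"ty":0,"tz":0.022,"jaw":-0.1},{"rx":0,"ry":0,"rz":0,"tx":-0.034,"ty":0,"tz":0.022,"jaw":-0.1},{"rx":0,"ry":0,"rz":0,"tx":-0.034,"ty":0,"tz":0.022,"jaw":-0.1},{"rx":0,"ry":0,"rz":0,"tx":-0.034,"ty":0,"tz":0.022,"jaw":-0.1}]'
python3 w.py 1;python3 c.py 1 0.9; python3 -c "
from h import *
w=snap('side','s25')[90:250,220:380]
cv2.imwrite('pics/v25.png',cv2.resize(w,None,fx=3.7,fy=3.7,interpolation=cv2.INTER_CUBIC))"
```

```text
t: 22.73
tcp_pos: [0.4558, 0.1797, 0.3786]
eef_rot: [0.499, 0.888, -1.008]
contact_force: [1.3, 1.0, -0.0]
opening: 0.0386
X 65.7 Y -11.1 Z 352.1 r 65.8 q 190.5 Fx 4.0 Fy -0.3 Fn 6.4 t 22.7833 open 0.03860731728221349
turn tool [ 0.68 -0.58  0.6 ]
```

View pics/v25.png

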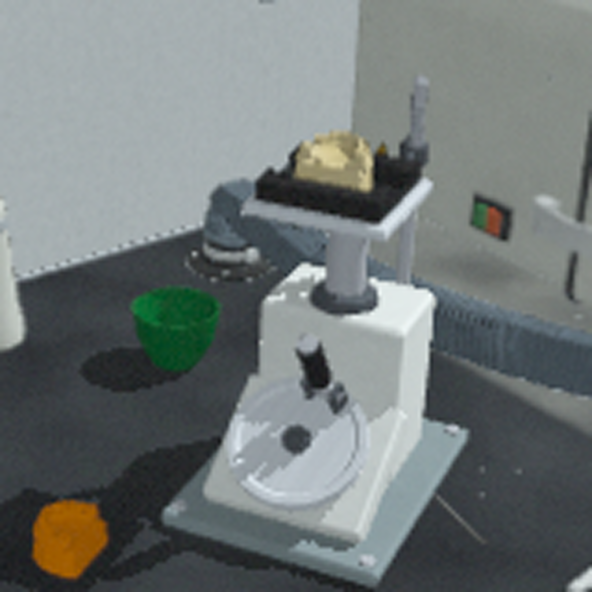

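```bash
cat > lv.py <<'E'
from wh import *
import sys
src=sys.argv[1]; d=float(sys.argv[2])/1000
im=cv2.imread(f'pics/{src}.png')[95:165,275:350]
w=cv2.resize(im,None,fx=10,fy=10,interpolation=cv2.INTER_CUBIC)
cv2.imwrite(f'pics/{src}_q.png',w[:600])
pr=lambda p:np.int32((proj('side',p)-[275,95]+.5)*10)
P=np.array([.5816,-.0733,0]); tc=np.array([.5602,.0098,0])
th=np.linspace(0,6.28,40)
for dz in(-.007,.007): cv2.polylines(w,[np.array([pr(P+[.01*np.cos(t),.01*np.sin(t),.2155+dz]) for t in th])],True,(0,255,0),1)
cv2.circle(w,tuple(map(int,pr(P-.022*sx+[0,0,.2155]))),3,(0,255,255),-1)
for zz in(.2,.192):
  cv2.polylines(w,[np.array([pr(tc+sx*i*.044+sy*j*.046+[0,0,zz+d]) for i,j in((-1,-1),(1,-1),(1,1),(-1,1))])],True,(0,0,255),1)
cv2.imwrite(f'pics/{src}_o.png',w[:600])
E
python3 lv.py s25 16.2; python3 lv.py s0 0
```

```text
(no output)
```

View pics/s25_o.png

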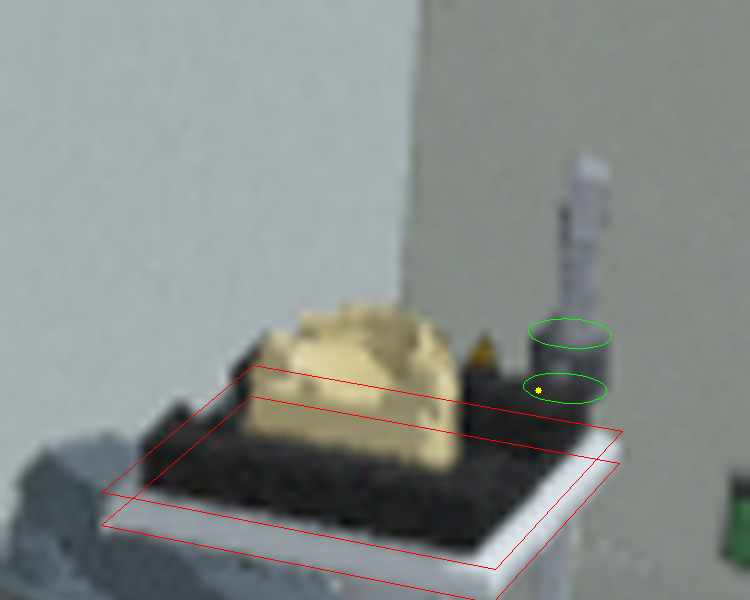

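View pics/s0_o.png

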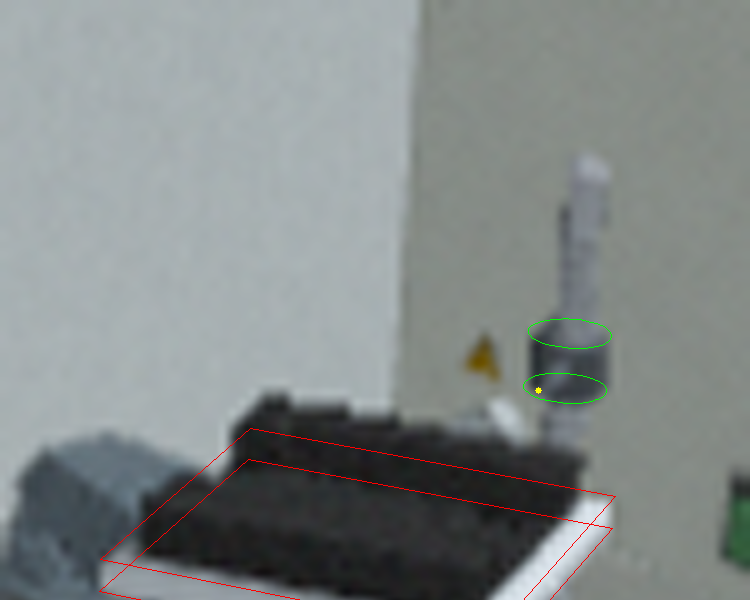

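View pics/s25_q.png

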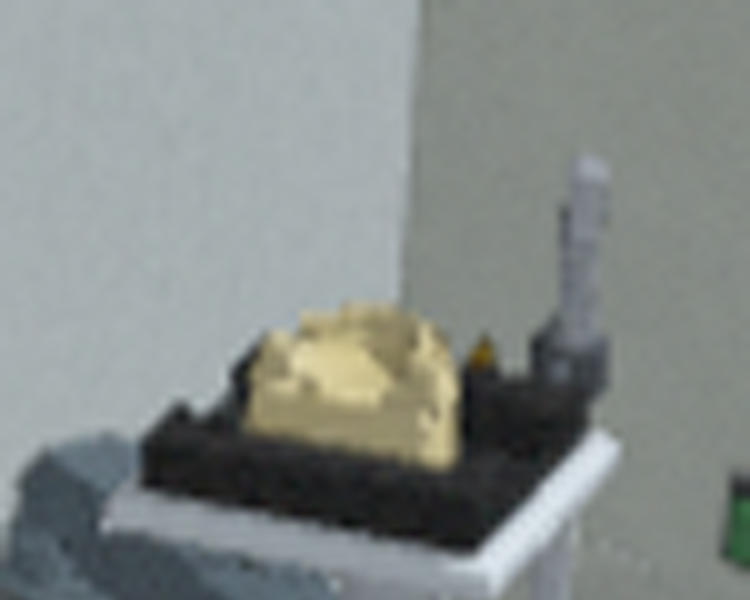

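```bash
python3 - <<'E'
from wh import *
im=snap('top','t26'); a=im[155:192,325:375].astype(float)
for i in range(2): a+=read_camera('top')[155:192,325:375]
a/=3
cv2.imwrite('pics/e4.png',cv2.resize(np.clip(255*(a/255)**.6,0,255).astype(np.uint8),None,fx=15,fy=15,interpolation=cv2.INTER_NEAREST))
for r in range(172,188): print(r,' '.join('%3d/%2d'%(a[r-155,c-325].mean(),a[r-155,c-325,0]-a[r-155,c-325,2]) for c in range(336,356)))
E
```

```text
172 230/12 165/17  84/11  69/ 7  71/ 7  72/ 8  72/ 7  73/ 8  72/ 8  71/ 5  70/ 5  71/ 7  71/ 8  72/ 8  71/ 8  71/ 7  71/ 8  58/ 7  50/ 6  68/ 6
173 253/ 5 202/23  90/12  69/ 8  71/ 7  71/ 7  72/ 7  72/ 7  73/ 7  69/ 5  70/ 3  72/ 7  70/ 8  69/ 7  77/ 8  87/ 8 108/ 8  82/ 7  53/ 5  65/ 6
174 182/19 231/11 165/17  84/11  69/ 8  70/ 8  70/ 5  72/ 8  72/ 8  70/ 7  70/ 7  69/ 8  84/ 8 105/ 7 108/ 9 109/ 8 115/10  78/ 8  62/ 6  76/ 8
175  71/ 6 253/ 4 200/24  88/13  67/ 7  67/ 7  68/ 7  70/ 8  69/ 8  85/ 8  87/ 9 103/ 8 108/ 8 111/ 9 113/ 7 101/ 7  71/ 5  82/12  68/ 7  61/ 5
176  43/ 0 183/18 255/ 0 216/16  78/12  62/ 7  82/ 8  87/ 8 103/ 8 108/ 9 107/ 8 111/ 8 111/ 8 112/ 9  95/ 6  77/ 7  93/14 104/17 102/16  73/11
177  48/ 0  69/ 5 255/ 0 205/23  95/13 101/ 8 110/ 9 109/ 8 111/ 7 110/10 109/ 9 110/ 9 111/ 9 111/ 9  98/12 113/16 108/12  75/ 8  72/ 9  64/ 7
178  52/ 0  43/ 0 182/18 255/ 0 208/ 9 106/ 9 111/ 8 112/ 9 112/ 9 110/ 8 110/ 9 111/ 8 112/ 8 117/ 9 104/10 119/12  80/ 8  67/ 7  67/ 6  68/ 8
179  55/ 1  50/ 1  68/ 5 255/ 0 190/19 101/ 6 111/ 8  89/ 7  90/ 8  95/11 119/13 109/10  79/
[... 503 characters left out ...]
55/ 1  50/ 1  68/ 3 254/ 3 185/21  89/12  66/ 6  65/ 7  67/ 7  68/ 6  68/ 6  68/ 4  69/ 4  68/ 5  66/ 8  66/ 8  67/ 7  70/ 8
184  54/ 1  55/ 1  55/ 1  53/ 2  43/-1 183/18 255/ 0 221/18  99/11  62/ 6  66/ 6  67/ 6  67/ 7  67/ 5  68/ 5  67/ 4  67/ 7  65/ 8  67/ 5  69/ 7
185  56/ 2  57/ 1  56/ 0  54/ 1  50/ 0  66/ 5 255/ 0 205/23  96/14  63/ 8  64/ 8  66/ 6  67/ 6  67/ 6  68/ 7  68/ 4  69/ 7  68/ 8  70/ 7  68/ 8
186  55/ 1  56/ 0  55/ 1  55/ 1  53/ 1  45/ 2 181/18 255/ 0 229/12  94/11  59/ 6  66/ 6  67/ 7  67/ 7  67/ 6  68/ 5  69/ 8  69/ 8  70/ 8  69/ 8
187  56/ 2  55/ 1  56/ 1  56/ 2  55/ 2  49/ 1  64/ 3 255/ 0 246/14 133/20  62/ 6  64/ 5  66/ 6  69/ 4  68/ 5  70/ 6  69/ 8  69/ 8  68/ 8  72/ 8
```

View pics/e4.png

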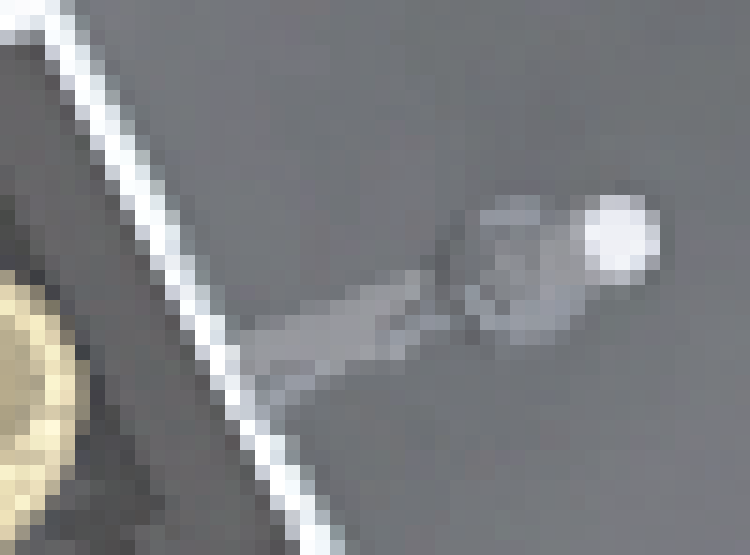

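```bash
cat > bias.py <<'E'
from wh import *
import sys
from scipy.ndimage import map_coordinates,gaussian_filter1d
src=sys.argv[1].split(',');d=float(sys.argv[2])/1000
g=np.mean([cv2.imread(f'pics/{s}.png').astype(float).mean(2) for s in src],0)
tc=np.array([.5602,.0105,0])
def edge(A,B,n0=.15,n1=.85,half=4,sign=1,N=25):
    "mean offset (px) along normal of strongest edge near projected segment A-B"
    a,b=proj('side',A),proj('side',B); t=(b-a)/np.linalg.norm(b-a); nn=np.array([-t[1],t[0]])
    if nn[1]<0: nn=-nn
    ss=np.linspace(-half,half,81); prof=[]
    for f in np.linspace(n0,n1,N):
        p=a+(b-a)*f; q=p[None]+ss[:,None]*nn; prof.append(map_coordinates(g,[q[:,1],q[:,0]],order=1))
    m=np.mean(prof,0); return nn,ss,m
def show(nme,A,B,**k):
    nn,ss,m=edge(A,B,**k); gr=np.gradient(gaussian_filter1d(m,3),ss)
    idx=[i for i in range(1,80) if abs(gr[i])>abs(gr[i-1]) and abs(gr[i])>=abs(gr[i+1]) and abs(gr[i])>8]
    print(nme,'n',np.round(nn,2),[(round(ss[i],2),round(gr[i])) for i in idx])
c=lambda i,j,z:tc+sx*i+sy*j+[0,0,z+d]
show('front bottom .192',c(-.044,.046,.192),c(-.044,-.046,.192))
show('front top .2',c(-.044,.046,.2),c(-.044,-.046,.2))
show('right bottom .192',c(-.044,-.046,.192),c(.044,-.046,.192),n0=.15,n1=.8)
show('right top .2',c(-.044,-.046,.2),c(.044,-.046,.2),n0=.15,n1=.8)
# collar: profiles along vertical axis lines
P=np.array([.5816,-.0733,0])
for off in(-.006,-.003,0,.003,.006):
    M=np.array(camera_params('side')['camera_from_world'])[:3,:3]; rt=M[0].copy(); rt[2]=0; rt/=np.linalg.norm(rt)
    b=proj('side',P+rt*off+[0,0,.2155]); ss=np.linspace(-7,7,141)
    m=gaussian_filter1d(map_coordinates(g,[b[1]+ss,b[0]+0*ss],order=1),4); gr=np.gradient(m,ss)
    idx=[i for i in range(1,140) if abs(gr[i])>abs(gr[i-1]) and abs(gr[i])>=abs(gr[i+1]) and abs(gr[i])>8]
    print('collar',off,np.round(b,1),[(round(ss[i],2),round(gr[i])) for i in idx])
print('px/mm z', (proj('side',P+[0,0,.22])-proj('side',P+[0,0,.21]))/10)
E
python3 bias.py s0 0; echo; python3 bias.py s25 16.2
```

```text
front bottom .192 n [-0.2   0.98] [(np.float64(-3.6), 35), (np.float64(0.0), -32), (np.float64(3.2), 26)]
front top .2 n [-0.2   0.98] [(np.float64(-1.0), 68), (np.float64(3.2), -33)]
right bottom .192 n [0.75 0.66] [(np.float64(-3.6), 54), (np.float64(-0.2), -44)]
right top .2 n [0.75 0.67] [(np.float64(-2.2), 102), (np.float64(1.7), -43)]
collar -0.006 [328.8 130.6] [(np.float64(-3.2), -30), (np.float64(3.6), 24), (np.float64(5.6), -13)]
collar -0.003 [330.  130.6] [(np.float64(-4.4), -24), (np.float64(-1.3), -14), (np.float64(0.3), 20), (np.float64(2.6), -20), (np.float64(4.5), 26)]
collar 0 [331.3 130.6] [(np.float64(-1.2), -23), (np.float64(2.0), -15), (np.float64(4.2), 33)]
collar 0.003 [332.5 130.6] [(np.float64(-1.1), -32), (np.float64(4.5), 33)]
collar 0.006 [333.7 130.6] [(np.float64(-1.2), -27), (np.float64(4.0), 34)]
px/mm z [ 0.03520718 -0.38933246]

front bottom .192 n [-0.2   0.98] [(np.float64(-3.6), 31), (np.float64(-0.1), -27)]
front top .2 n [-0.19  0.98] [(np.float64(-1.0), 67), (np.float64(3.2), -27)]
right bottom .192 n [0.74 0.67] [(np.float64(-3.6), 51), (np.float64(-0.2), -42)]
right top .2 n [0.74 0.68] [(np.float64(-2.2), 99), (np.float64(1.8), -41)]
collar -0.006 [328.8 130.6] [(np.float64(-3.1), -33), (np.float64(5.7), -12)]
collar -0.003 [330.  130.6] [(np.float64(-4.8), -23), (np.float64(-1.3), -15), (np.float64(0.0), 15), (np.float64(2.1), -19), (np.float64(5.0), -11)]
collar 0 [331.3 130.6] [(np.float64(-1.2), -22), (np.float64(2.0), -20)]
collar 0.003 [332.5 130.6] [(np.float64(-1.1), -28), (np.float64(2.4), -8), (np.float64(6.6), 12)]
collar 0.006 [333.7 130.6] [(np.float64(-1.2), -24), (np.float64(4.0), 27), (np.float64(6.6), 21)]
px/mm z [ 0.03520718 -0.38933246]
```

```bash
python3 - <<'E'
from wh import *
T=lambda a:np.array(a)/15+[325-.5,155-.5]
for nme,uv,z in(('ring',(522,270),.2205),('ring',(522,270),.2145),('posttop',(622,240),.265),('posttop',(622,240),.263)):
    p=onz('top',T(uv),z);print(nme,z,p, 'stand',(p-[.5602,.0105,0])@sx,(p-[.5602,.0105,0])@sy)
# centroid of bright cap
im=cv2.imread('pics/t26.png').astype(float).mean(2)[164:178,360:374]; w=np.clip(im-130,0,None); yy,xx=np.mgrid[164:178,360:374]
u=np.array([(w*xx).sum(),(w*yy).sum()])/w.sum();print('cap',u,onz('top',u,.265))
ims=cv2.imread('pics/s25.png').astype(float).mean(2)
print(np.round(ims[108:116,328:338]))
for z in(.26,.263,.266,.27): print(z,proj('side',onz('top',u,z)))
E
```

```text
ring 0.2205 [ 0.58204593 -0.07204388  0.2205    ] stand 0.08323873166658544 -0.019027615318133354
ring 0.2145 [ 0.58270252 -0.07383109  0.2145    ] stand 0.08512632460733179 -0.019277050898125144
posttop 0.265 [ 0.58135146 -0.07203328  0.265     ] stand 0.08290652872952389 -0.0196375714909885
posttop 0.263 [ 0.58158173 -0.07266522  0.263     ] stand 0.08357308726661292 -0.019727441088753808
cap [365.7626564  170.39865255] [ 0.58154027 -0.07162794  0.265     ]
[[137. 136. 135. 136. 135. 137. 136. 136. 136. 135.]
 [137. 135. 134. 135. 135. 138. 136. 135. 138. 135.]
 [135. 136. 137. 133. 133. 147. 143. 135. 136. 136.]
 [133. 136. 135. 132. 135. 160. 162. 151. 135. 135.]
 [136. 136. 136. 132. 133. 151. 157. 156. 136. 137.]
 [135. 133. 135. 131. 122. 130. 132. 135. 136. 135.]
 [132. 134. 135. 132. 124. 129. 133. 124. 134. 135.]
 [133. 135. 128. 113. 125. 129. 133. 129. 136. 136.]]
0.26 [332.6610151  112.81718956]
0.263 [332.58245956 111.7048839 ]
0.266 [332.50345687 110.58746165]
0.27 [332.39741831 109.08955114]
```

```bash
cat > fit.py <<'E'
from wh import *
from itertools import product
g=np.mean([cv2.imread(f'pics/{s}.png').astype(float).mean(2) for s in('s0','s9')],0)
u0,u1,v0,v1=325,339,121,139
I=g[v0:v1,u0:u1]; k=8
P=np.array([.5819,-.0720,0])
off=np.array([0,0])
def poly(pts,du):
    m=np.zeros(((v1-v0)*k,(u1-u0)*k),np.uint8)
    q=np.array([(proj('side',p)+[du,0]-[u0,v0]+.5)*k for p in pts]); h=cv2.convexHull(np.float32(q))
    cv2.fillConvexPoly(m,np.int32(np.round(h*16)),1,shift=4); return m
th=np.linspace(0,2*np.pi,36,endpoint=False)
ring=lambda r,z:[P+[r*np.cos(t),r*np.sin(t),z] for t in th]
best=[]
for z,h,du in product(np.arange(.209,.2205,.0005),np.arange(.004,.0095,.0005),(-.5,0,.5,1,1.5)):
    body=poly(ring(.01,z-h)+ring(.01,z+h),du); top=poly(ring(.01,z+h),du); post=poly(ring(.004,.19)+ring(.004,z-h),du);up=poly(ring(.004,z+h)+ring(.004,.26),du)
    lab=np.zeros_like(body); lab[post>0]=1; lab[body>0]=2; lab[top>0]=3; lab[up>0]=4
    A=np.stack([cv2.GaussianBlur(cv2.resize((lab==i).astype(np.float32),(u1-u0,v1-v0),interpolation=cv2.INTER_AREA),(0,0),.35).ravel() for i in range(5)],1)
    x,*_=np.linalg.lstsq(A,I.ravel(),rcond=None); e=((A@x-I.ravel())**2).mean(); best.append((e,z,h,du,np.round(x)))
best.sort(key=lambda b:b[0])
for b in best[:10]: print(b)
for z in np.arange(.211,.2185,.001): 
    bb=[b for b in best if abs(b[1]-z)<1e-6]; print(round(z,4),bb[0][0],bb[0][2:4])
E
python3 fit.py
```

```text
Traceback (most recent call last):
  File "fit.py", line 16, in <module>
    body=poly(ring(.01,z-h)+ring(.01,z+h),du); top=poly(ring(.01,z+h),du); post=poly(ring(.004,.19)+ring(.004,z-h),du);up=poly(ring(.004,z+h)+ring(.004,.26),du)
                                                                                ~~~~^^^^^^^^^^^^^^^^^^^^^^^^^^^^^^^^^^
  File "fit.py", line 10, in poly
    q=np.array([(proj('side',p)+[du,0]-[u0,v0]+.5)*k for p in pts]); h=cv2.convexHull(np.float32(q))
                 ~~~~^^^^^^^^^^
  File "h.py", line 7, in proj
    P=camera_params(c);M=np.array(P['camera_from_world']);q=M[:3,:3]@np.array(p)+M[:3,3]
ValueError: time passes only in moves, steps and waits
```

```bash
sed -i 's/^from station import \*/from station import *\nimport functools,station\ncamera_params=functools.lru_cache(None)(station.camera_params)/' h.py; python3 fit.py
```

```text
(np.float64(135.00063816926505), np.float64(0.216), np.float64(0.007000000000000003), 0.5, array([138., 116.,  74., 108., 117.]))
(np.float64(135.5519421028802), np.float64(0.2155), np.float64(0.006500000000000002), 0.5, array([138., 116.,  74.,  96., 117.]))
(np.float64(135.7004821806732), np.float64(0.216), np.float64(0.006500000000000002), 0.5, array([138., 113.,  73., 102., 117.]))
(np.float64(136.45478126413005), np.float64(0.2155), np.float64(0.006000000000000002), 0.5, array([137., 113.,  73.,  91., 117.]))
(np.float64(136.58614633180161), np.float64(0.2155), np.float64(0.007000000000000003), 0.5, array([138., 118.,  75., 102., 117.]))
(np.float64(137.21314472606738), np.float64(0.215), np.float64(0.006000000000000002), 0.5, array([137., 116.,  74.,  84., 117.]))
(np.float64(137.6492860947104), np.float64(0.215), np.float64(0.006500000000000002), 0.5, array([138., 118.,  75.,  90., 117.]))
(np.float64(137.76041852417933), np.float64(0.2165), np.float64(0.007000000000000003), 0.5, array([138., 113.,  74., 114., 117.]))
(np.float64(138.1438321268499), np.float64(0.216), np.float64(0.007500000000000003), 0.5, array([138., 118.,  75., 113., 117.]))
(np.float64(138.16436900736835), np.float64(0.215), np.float64(0.005500000000000001), 0.5, array([137., 113.,  74.,  79., 117.]))
0.211 235.84496651052518 (np.float64(0.008000000000000004), 0.5)
0.212 204.59139014962923 (np.float64(0.006500000000000002), 0.5)
0.213 166.01211395791304 (np.float64(0.005500000000000001), 0.5)
0.214 141.47716487562835 (np.float64(0.005500000000000001), 0.5)
0.215 137.21314472606738 (np.float64(0.006000000000000002), 0.5)
0.216 135.00063816926505 (np.float64(0.007000000000000003), 0.5)
0.217 144.51229496195165 (np.float64(0.007000000000000003), 0.5)
0.218 161.32009115325243 (np.float64(0.008000000000000004), 0.5)
```

```bash
cat > fit2.py <<'E'
from wh import *
from itertools import product
g=np.mean([cv2.imread('pics/t26.png').astype(float)],0).mean(2); lin=(g/255)**2.2
u0,u1,v0,v1=338,350,178,188;k=10
rise=.0162
P=np.array([.5819,-.0720,0])
def mask(pts,hull=True):
    m=np.zeros(((v1-v0)*k,(u1-u0)*k),np.uint8)
    q=np.float32([(proj('top',p)-[u0,v0]+.5+sh)*k for p in pts])
    if hull:q=cv2.convexHull(q)
    cv2.fillConvexPoly(m,np.int32(np.round(q*16)),1,shift=4);return m>0
def down(m): return cv2.resize(m.astype(np.float32),(u1-u0,v1-v0),interpolation=cv2.INTER_AREA)
tc=np.array([.5602,.0105,0]); sh=np.zeros(2); zt=.2+rise
I=lin[v0:v1,u0:u1]
# first: table edge and foam edge (distance in sx from tc), rows away from cone (184..187)
yw_=sx*0
def strip(ef,et,zf=.2125):
    far=.1
    T=mask([tc+sx*a+sy*b+[0,0,zt] for a,b in((0,-far),(et,-far),(et,far),(0,far))]); Fm=mask([tc+sx*a+sy*b+[0,0,zf+rise] for a,b in((0,-far),(ef,-far),(ef,far),(0,far))]); return T,Fm
W_,Fo,Bg=1.0,(54/255)**2.2,(67/255)**2.2
best=None
for ef,et in product(np.arange(.034,.041,.0003),np.arange(.040,.047,.0003)):
    T,Fm=strip(ef,et); L=np.where(Fm,Fo,np.where(T,W_,Bg)); D=down(L); e=((D-I)[6:]**2).mean()
    if best is None or e<best[0]: best=(e,ef,et)
print('foam edge, table edge',best)
_,ef,et=best; T,Fm=strip(ef,et)
res=[]
rows=[i for i in range(2,9)]
th=np.linspace(0,2*np.pi,24,endpoint=False)
for r,b,dl,y0,C in product((.002,.0025,.003,.0035,.004),(0,-.001,-.002,-.003,-.004),np.arange(-.005,.0031,.001),(-.021,-.020,-.019,-.018,-.017),(90,105,120)):
    base=tc+sx*(et+b)+sy*y0; tip=base+sx*.012
    # part above table top or beyond the edge
    circ=[base+sy*r*np.cos(t)+[0,0,zt+dl+r*np.sin(t)] for t in th]; tp=tip+[0,0,zt+dl]
    full=mask(circ+[tp])
    f0=max(0,min(1,-b/.012)) ; re=r*(1-f0); eb=base+sx*(-b)
    out=mask([eb+sy*re*np.cos(t)+[0,0,zt+dl+re*np.sin(t)] for t in th]+[tp])
    out&=~T
    L=np.where(Fm,Fo,np.where(T,W_,Bg)); Cc=(C/255)**2.2
    L=np.where(out,Cc,L)
    if b<0:  # visible above top
        pts=[]
        for f in np.linspace(0,f0,4):
            rr=r*(1-f); c=base+sx*.012*f
            for t in th:
                zz=dl+rr*np.sin(t)
                if zz>=0: pts.append(c+sy*rr*np.cos(t)+[0,0,zt+zz])
        if len(pts)>2: L=np.where(mask(pts),Cc,L)
    D=down(L); E=(np.clip(D,0,1)**(1/2.2)-I**(1/2.2))[2:8]; res.append(((E**2).mean(),r,b,dl,y0,C))
res.sort()
for x in res[:12]: print(np.round(x,5))
for dl in np.arange(-.005,.0031,.001): print(round(dl,4),np.round(min(x for x in res if abs(x[3]-dl)<1e-6),5))
E
python3 fit2.py
```

```text
foam edge, table edge (np.float64(0.0038523547693893826), np.float64(0.036100000000000014), np.float64(0.04330000000000002))
[ 2.48e-03  4.00e-03 -2.00e-03  1.00e-03 -1.90e-02  1.05e+02]
[ 2.59e-03  3.50e-03 -2.00e-03  3.00e-03 -1.90e-02  1.05e+02]
[ 2.68e-03  4.00e-03 -2.00e-03  2.00e-03 -1.90e-02  1.05e+02]
[ 2.68e-03  3.50e-03 -2.00e-03  0.00e+00 -1.90e-02  1.20e+02]
[ 2.68e-03  3.50e-03 -2.00e-03  1.00e-03 -1.90e-02  1.20e+02]
[ 2.68e-03  4.00e-03 -2.00e-03  3.00e-03 -1.90e-02  1.05e+02]
[ 2.69e-03  4.00e-03 -2.00e-03  1.00e-03 -1.90e-02  1.20e+02]
[ 2.69e-03  4.00e-03 -2.00e-03  0.00e+00 -1.90e-02  1.05e+02]
[ 2.70e-03  3.50e-03 -2.00e-03  2.00e-03 -1.90e-02  1.05e+02]
[ 2.71e-03  3.50e-03 -2.00e-03  1.00e-03 -1.90e-02  1.05e+02]
[ 2.71e-03  4.00e-03 -2.00e-03  0.00e+00 -1.90e-02  1.20e+02]
[ 2.71e-03  3.50e-03 -2.00e-03  2.00e-03 -1.90e-02  1.20e+02]
-0.005 [ 8.27e-03  3.00e-03  0.00e+00 -5.00e-03 -1.90e-02  1.05e+02]
-0.004 [ 8.26e-03  3.00e-03  0.00e+00 -4.00e-03 -1.90e-02  1.05e+02]
-0.003 [ 4.14e-03  4.00e-03 -2.00e-03 -3.00e-03 -1.90e-02  1.05e+02]
-0.002 [ 3.36e-03  4.00e-03 -2.00e-03 -2.00e-03 -1.90e-02  1.05e+02]
-0.001 [ 2.80e-03  4.00e-03 -2.00e-03 -1.00e-03 -1.90e-02  1.05e+02]
0.0 [ 2.68e-03  3.50e-03 -2.00e-03  0.00e+00 -1.90e-02  1.20e+02]
0.001 [ 2.48e-03  4.00e-03 -2.00e-03  1.00e-03 -1.90e-02  1.05e+02]
0.002 [ 2.68e-03  4.00e-03 -2.00e-03  2.00e-03 -1.90e-02  1.05e+02]
0.003 [ 2.59e-03  3.50e-03 -2.00e-03  3.00e-03 -1.90e-02  1.05e+02]
```

```bash
python3 - <<'E'
from wh import *
P=np.array([.5819,-.0720,0])
for z in(.2145,.2155,.2165,.2175): print(z,[np.round((proj('side',P-sx*s+[0,0,z])+[.5,0]),2) for s in(.008,.010,.014,.022)])
g=np.mean([cv2.imread(f'pics/{s}.png').astype(float) for s in('s0','s9','s25')],0)
print('cols 326-337');
for v in range(125,138): print(v,' '.join('%3d/%2d'%(g[v,u].mean(),g[v,u,0]-g[v,u,2]) for u in range(326,338)))
draw(c0-.051*sx+.0635*Z+wx*0.0,np.pi/2,'w3',q=np.radians(194.6),S='pics/s25.png',T='pics/t26.png')
E
```

```text
0.2145 [array([330.17, 132.12]), array([329.91, 132.39]), array([329.37, 132.93]), array([328.28, 134.03])]
0.2155 [array([330.21, 131.73]), array([329.94, 132.  ]), array([329.4 , 132.54]), array([328.31, 133.63])]
0.2165 [array([330.24, 131.34]), array([329.98, 131.61]), array([329.44, 132.15]), array([328.35, 133.23])]
0.2175 [array([330.28, 130.95]), array([330.01, 131.21]), array([329.47, 131.75]), array([328.38, 132.84])]
cols 326-337
125 135/ 0 136/ 0 136/ 0 134/ 0 130/ 2 112/11 121/12 118/12 127/ 8 133/ 1 133/ 1 134/ 1
126 135/ 1 135/ 0 135/ 1 131/ 1 107/ 5 115/11 124/11 123/11 133/ 9 134/ 1 133/ 1 135/ 1
127 135/ 2 135/ 0 132/ 1 105/ 7  83/10 111/10 122/12 121/11 135/11 133/ 1 133/ 1 133/ 1
128 134/ 2 131/ 1  94/ 3  70/10  89/10 109/10 127/11 126/13 124/14 120/ 6 134/ 0 136/ 1
129 134/ 0 127/ 0  50/ 6  61/ 8  82/11 100/12 111/13 113/13 103/15 102/11 135/ 0 134/ 0
130 135/ 1 129/ 1  54/ 8  59/ 8  64/10  74/10  77/11  77/13  78/12  94/ 8 135/ 2 133/ 1
131 135/ 0 129/ 1  52/ 8  60/10  84/12  92/16  64/ 9  66/ 9  67/10  91/ 7 135/ 1 134/ 1
132 121/ 1 117/ 2  56/ 8  67/ 9  98/16  95/15  63/ 8  66/10  69/ 8  93/ 8 135/ 1 135/ 1
133 105/ 0 103/ 0  54/ 7  71/11  81/12  70/ 9  60/ 8  63/10  69/ 9  91/10 135/ 1 135/ 2
134 104/ 0 105/ 0  92/ 1  79/ 9  60/ 8  59/ 7  57/ 8  61/ 8  82/ 9 121/ 2 135/ 0 135/ 1
135 114/ 3 104/ 0 104/ 0  97/ 1  75/ 7  83/ 7  74/ 8  90/ 7 121/ 2 134/ 1 134/ 0 136/ 0
136 133/ 8 107/ 3 100/ 0  86/ 4  91/ 8  99/ 8  98/ 9 114/ 8 134/ 1 135/ 1 135/ 2 135/ 1
137 129/10 112/ 4  97/ 1  68/ 6  84/ 8  94/10  95/ 8 109/ 8 134/ 1 134/ 1 135/ 0 135/ 0
```

View pics/w3_side.png

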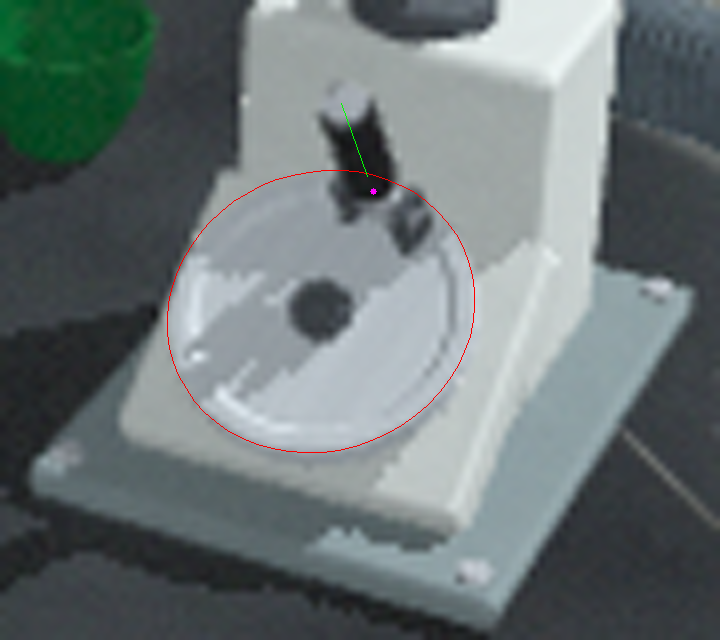

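View pics/w3_top.png

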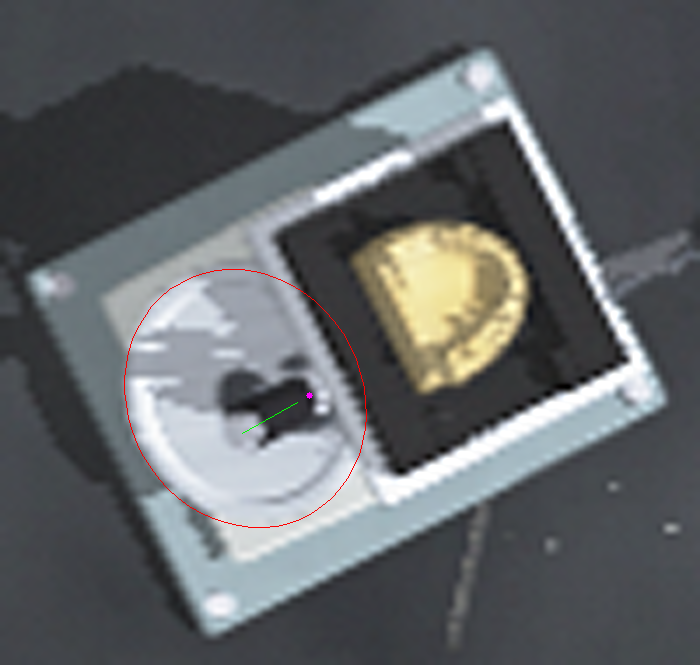

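```bash
python3 a.py 34 -7.8 120; python3 -m jog '[{"rx":0.4,"ry":-0.6,"rz":0.6,"tx":0.03,"ty":0.001,"tz":-0.02,"jaw":0},{"rx":0,"ry":0,"rz":0,"tx":0.04,"ty":0,"tz":-0.005,"jaw":0},{"rx":0,"ry":0,"rz":0,"tx":0.04,"ty":0,"tz":0,"jaw":0},{"rx":0,"ry":0,"rz":0,"tx":0.04,"ty":0,"tz":0,"jaw":0},{"rx":0,"ry":0,"rz":0,"tx":0.025,"ty":0,"tz":0,"jaw":0}]'
python3 w.py 4; python3 a.py 34 -7.8 110
```

```text
shift tool [ 0.2215  0.0113 -0.0211] dist 0.22277864733179253 yaw y 27.916226753275378 q [ 0.58 -0.25  1.84 -0.59  1.63  0.08] F [ 0.4  0.5 -0.4] t 22.9833 0.03845594119317532
turn tool [ 1.2  -0.66  1.35]
tcp in wheel mm [ 57.8 -13.4 341.4]
t: 23.4
tcp_pos: [0.4902, 0.1083, 0.2094]
eef_rot: [0.502, 0.877, -0.999]
contact_force: [0.5, 0.7, -0.2]
opening: 0.0427
shift tool [0.0535 0.0068 0.0054] dist 0.054198725241639184 yaw y 28.236140403648577 q [ 0.43 -0.19  2.07 -0.63  1.29  0.12] F [0.3 0.4 0.1] t 23.6 0.04265871451193392
turn tool [ 0.94 -0.21  0.41]
tcp in wheel mm [ 28.9 -14.3 163.6]
```

```bash
python3 -m jog '[{"rx":0.9,"ry":-0.2,"rz":0.4,"tx":0.025,"ty":0.0068,"tz":0.005,"jaw":0},{"rx":0,"ry":0,"rz":0,"tx":0.025,"ty":0,"tz":0,"jaw":0}]'
python3 w.py 4; python3 a.py 34 -7.8 85
```

```text
t: 23.77
tcp_pos: [0.5174, 0.0883, 0.1834]
eef_rot: [0.528, 0.852, -0.988]
contact_force: [-0.4, -0.2, -0.5]
opening: 0.0429
shift tool [ 0.0348 -0.0047 -0.0022] dist 0.03519461270970027 yaw y 27.9134483063895 q [ 0.37 -0.14  2.09 -0.66  1.19  0.13] F [-0.  -0.3  0.4] t 23.9667 0.042525102381572276
turn tool [-0.16  0.07 -0.6 ]
tcp in wheel mm [ 36.1  -3.4 119.9]
```

```bash
python3 -m jog '[{"rx":-0.2,"ry":0,"rz":-0.6,"tx":0.03,"ty":-0.0047,"tz":-0.002,"jaw":0}]'
python3 w.py 5; python3 a.py 34 -7.8 37; python3 -c "
from h import *
w=snap('top','t30')[170:220,270:330]
cv2.imwrite('pics/v30t.png',cv2.resize(w,None,fx=10,fy=10,interpolation=cv2.INTER_CUBIC))"
```

```text
t: 24.05
tcp_pos: [0.5233, 0.0752, 0.164]
eef_rot: [0.526, 0.851, -0.99]
contact_force: [1.0, -0.3, 0.6]
opening: 0.0426
shift tool [ 0.0545 -0.0011 -0.0008] dist 0.05454508264199238 yaw y 27.78171509594858 q [ 0.34 -0.11  2.11 -0.67  1.15  0.14] F [ 0.1 -0.5  1.2] t 24.3 0.04263404052881311
turn tool [ 0.01  0.09 -0.13]
tcp in wheel mm [34.7 -6.9 91.5]
```

View pics/v30t.png

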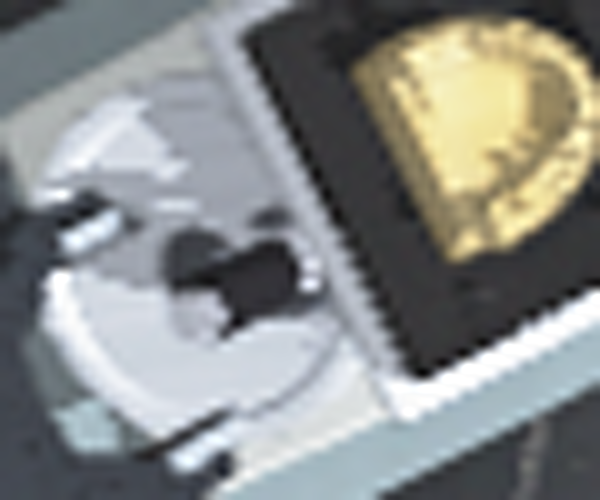

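```bash
python3 -m jog '[{"rx":0,"ry":0,"rz":0,"tx":0.022,"ty":-0.001,"tz":-0.0005,"jaw":0}]'
python3 w.py 4; python3 a.py 34 -7.8 37;python3 -m jog '[{"rx":0,"ry":0,"rz":0,"tx":0.024,"ty":0,"tz":0,"jaw":0}]'
python3 w.py 4; python3 a.py 34 -7.8 37
```

```text
t: 24.43
tcp_pos: [0.5278, 0.0641, 0.1455]
eef_rot: [0.526, 0.852, -0.99]
contact_force: [-0.1, -0.4, 0.5]
opening: 0.0426
shift tool [ 0.0334 -0.0005 -0.0006] dist 0.0334326780859017 yaw y 27.788891584678716 q [ 0.31 -0.09  2.12 -0.69  1.1   0.14] F [ 0.4 -0.1 -0.7] t 24.6333 0.04287947988837205
turn tool [-0.02  0.1  -0.18]
tcp in wheel mm [34.5 -7.4 70.4]
t: 24.72
tcp_pos: [0.5343, 0.052, 0.1263]
eef_rot: [0.525, 0.852, -0.991]
contact_force: [1.0, 0.2, -0.2]
opening: 0.0428
shift tool [ 0.01   -0.0005 -0.0006] dist 0.009994794038712422 yaw y 27.770373117284 q [ 0.29 -0.06  2.13 -0.7   1.06  0.15] F [ 0.1 -0.1  0.3] t 24.9167 0.04306877250388408
turn tool [-0.03  0.1  -0.16]
tcp in wheel mm [34.6 -7.3 47. ]
```

```bash
python3 -m jog '[{"rx":0,"ry":0,"rz":0,"tx":0.008,"ty":-0.0005,"tz":0,"jaw":-0.2},{"rx":0,"ry":0,"rz":0,"tx":0.001,"ty":0,"tz":0,"jaw":-0.6},{"rx":0,"ry":0,"rz":0,"tx":0,"ty":0,"tz":0,"jaw":-1},{"rx":0,"ry":0,"rz":0,"tx":0,"ty":0,"tz":0,"jaw":-1}]' 50
python3 w.py 4; python3 c.py 1 0.9
```

```text
t: 25.25
tcp_pos: [0.5345, 0.0463, 0.1173]
eef_rot: [0.522, 0.855, -0.995]
contact_force: [1.8, -2.9, -4.0]
opening: 0.0145
X 36.0 Y -6.1 Z 40.4 r 35.7 q 191.4 Fx 0.6 Fy -0.3 Fn -0.8 t 25.45 open 0.014186366980897617
turn tool [-0.1   0.19 -0.37]
```

```bash
python3 -m jog '[{"rx":0,"ry":0,"rz":-0.3,"tx":0,"ty":-0.0055,"tz":-0.0014,"jaw":-1}]'
python3 w.py 4; python3 c.py 1 0.9; python3 -c "
from h import *
snap('side','s31')
"; python3 bias.py s31 16.6 | head -4
```

```text
t: 25.53
tcp_pos: [0.5303, 0.0451, 0.1167]
eef_rot: [0.522, 0.855, -0.997]
contact_force: [5.0, 0.2, -3.6]
opening: 0.0146
X 34.4 Y -11.5 Z 40.5 r 35.7 q 200.4 Fx -0.5 Fy 0.9 Fn -2.3 t 25.7333 open 0.014700844959182011
turn tool [-0.11  0.17 -0.09]
front bottom .192 n [-0.2   0.98] []
front top .2 n [-0.19  0.98] [(np.float64(-1.1), 14)]
right bottom .192 n [0.74 0.67] [(np.float64(-3.6), 45), (np.float64(-0.2), -44)]
right top .2 n [0.73 0.68] [(np.float64(-2.2), 88), (np.float64(1.8), -43)]
```

```bash
python3 -m jog '[{"rx":0,"ry":0,"rz":0,"tx":0,"ty":-0.001,"tz":0.003,"jaw":-1}]'
python3 w.py 3; python3 c.py 1 0.9; python3 -m jog '[{"rx":0,"ry":0,"rz":0,"tx":0,"ty":0,"tz":0,"jaw":-0.4},{"rx":0,"ry":0,"rz":0,"tx":0,"ty":0,"tz":0,"jaw":-0.1},{"rx":0,"ry":0,"rz":0,"tx":0,"ty":0,"tz":0,"jaw":0},{"rx":0,"ry":0,"rz":0,"tx":0,"ty":0,"tz":0,"jaw":0}]'; python3 c.py 1 0.9
```

```text
t: 25.87
tcp_pos: [0.5292, 0.0441, 0.1167]
eef_rot: [0.525, 0.86, -0.996]
contact_force: [0.7, 13.7, -7.7]
opening: 0.0142
X 35.0 Y -11.8 Z 40.4 r 36.2 q 200.5 Fx -8.6 Fy 4.4 Fn -1.6 t 26.0167 open 0.014413744754687945
turn tool [-0.14 -0.14 -0.26]
t: 26.35
tcp_pos: [0.5291, 0.0444, 0.1172]
eef_rot: [0.524, 0.86, -0.996]
contact_force: [0.2, -0.3, 0.3]
opening: 0.0427
X 35.2 Y -11.8 Z 40.9 r 36.5 q 200.3 Fx 0.5 Fy 0.0 Fn 0.1 t 26.35 open 0.042722115139482146
turn tool [-0.09 -0.09 -0.22]
```

Stop confirmed (8.6 N outward reaction with only 0.6 mm of movement). Retreating.

```bash
python3 -m jog '[{"rx":0,"ry":0,"rz":0,"tx":-0.02,"ty":0,"tz":0,"jaw":0},{"rx":0,"ry":0,"rz":0,"tx":-0.035,"ty":0,"tz":0,"jaw":0},{"rx":0,"ry":0,"rz":0,"tx":-0.04,"ty":0,"tz":0,"jaw":0},{"rx":0,"ry":0,"rz":0,"tx":-0.04,"ty":0,"tz":0,"jaw":0},{"rx":0,"ry":0,"rz":0,"tx":-0.04,"ty":0,"tz":0,"jaw":0},{"rx":0,"ry":0,"rz":0,"tx":-0.04,"ty":0,"tz":0,"jaw":0},{"rx":0,"ry":0,"rz":0,"tx":-0.034,"ty":0,"tz":0.022,"jaw":0},{"rx":0,"ry":0,"rz":0,"tx":-0.034,"ty":0,"tz":0.022,"jaw":0}]'
python3 w.py 6;python3 c.py 1 0.9; python3 -c "
from h import *
w=snap('side','s32')[90:250,220:380]
cv2.imwrite('pics/v32.png',cv2.resize(w,None,fx=3.7,fy=3.7,interpolation=cv2.INTER_CUBIC))
w=snap('top','t32')[140:240,245:375]
cv2.imwrite('pics/v32t.png',cv2.resize(w,None,fx=5,fy=5,interpolation=cv2.INTER_CUBIC))
"; python3 bias.py s32 16.6
```

```text
t: 27.02
tcp_pos: [0.4632, 0.1557, 0.3741]
eef_rot: [0.509, 0.873, -1.013]
contact_force: [1.0, 0.6, 0.6]
opening: 0.0429
X 75.7 Y -18.4 Z 322.0 r 77.1 q 194.5 Fx -0.7 Fy -1.1 Fn -0.6 t 27.3167 open 0.04272154272087498
turn tool [ 0.32 -0.24  1.27]
front bottom .192 n [-0.2   0.98] [(np.float64(-3.6), 28), (np.float64(-0.2), -27)]
front top .2 n [-0.19  0.98] [(np.float64(-1.1), 69), (np.float64(3.1), -27)]
right bottom .192 n [0.74 0.67] [(np.float64(-3.6), 43), (np.float64(-0.2), -43)]
right top .2 n [0.73 0.68] [(np.float64(-2.3), 103), (np.float64(1.7), -42)]
collar -0.006 [328.8 130.6] [(np.float64(-3.2), -29)]
collar -0.003 [330.  130.6] [(np.float64(-4.8), -23), (np.float64(-1.3), -14), (np.float64(0.0), 13), (np.float64(1.9), -17)]
collar 0 [331.3 130.6] [(np.float64(-1.2), -26), (np.float64(1.9), -21)]
collar 0.003 [332.5 130.6] [(np.float64(-1.1), -31), (np.float64(6.5), 15)]
collar 0.006 [333.7 130.6] [(np.float64(-1.2), -25), (np.float64(4.0), 28), (np.float64(6.6), 26)]
px/mm z [ 0.03520718 -0.38933246]
```

View pics/v32.png

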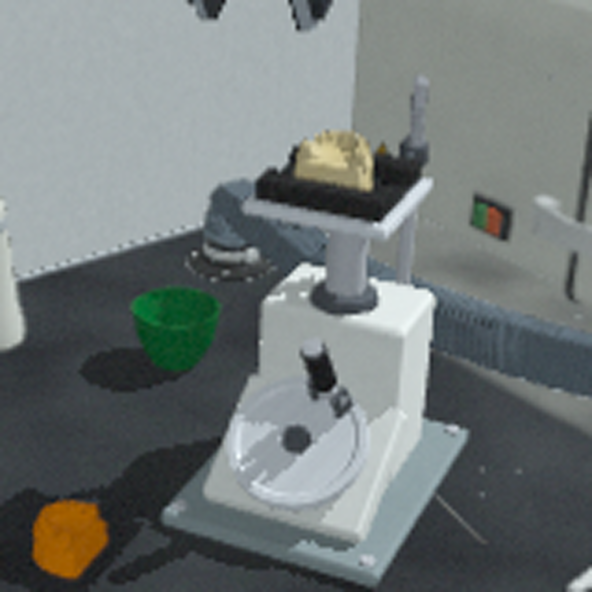

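View pics/v32t.png

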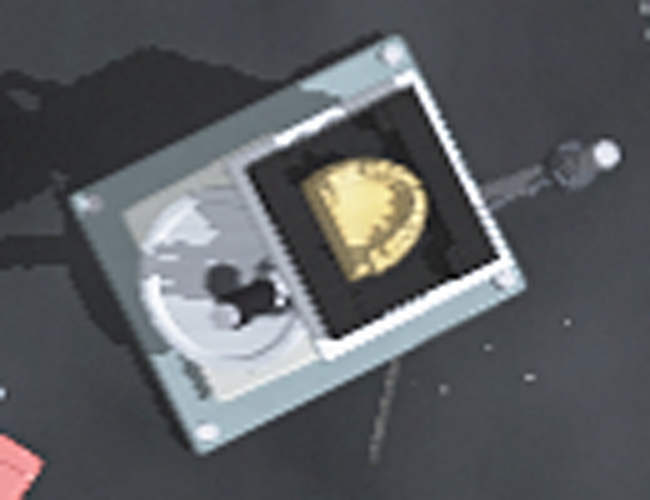

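```bash
python3 -c "
from station import *
print(hand_in())"
```

```text
the job is handed in; nothing more can be done
None
```

I've handed the job in after about 27 s. Every part of the task looks done. The least certain point is whether the two tips are truly level.

- **Model:** The yellow model is teeth up in the foam cutout. It slid in freely until the base met the floor. In the last top and side pictures it sits square and centred in the pocket.
- **Handle:** I folded it out before turning the wheel. On the first pull the grip slipped to the edge of the finger pads, so I let go, gripped it again and pushed it to its stop. I pushed it against the stop again before the final release, where it held with about 9 N. The side picture, taken before the final small turn, agrees with 90 degrees.
- **Wheel:** I wound it clockwise about 200 degrees. The edges of the table in the side picture show it rose about 16.6 mm.
- **Release:** The gripper is open, well clear of everything, and reads no contact force.

**Tip level:** I could not check this directly, because the foam hides the table's tip from the side camera.
- **Pointer height:** The rider's collar fits at about 15.5 to 16.5 mm above the table's starting top.
- **Table tip height:** A fit to the top picture puts the table's cone at the height of the table top, within 1 to 2 mm, and clearly not at the middle of the plate.
- **Where I stopped:** The task says the pointer starts at least 16 mm above the table's tip. These figures disagree slightly, so I stopped at 16.6 mm. I expect the tips to be level within about 1 mm.

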